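Fit a keyhole jar carrier on a bench shaker, load it and switch it on

TASK

Set the shaker up for a run: first take the empty beaker off its deck and stand it upright on the cork mat. Then lower the blue carrier so that the large ends of its two keyhole slots pass over the stud heads on the deck, and pull it towards the robot until both slots are fully home on the studs. Stand every screw-lid sample jar that is on the table upright in the carrier, one to a pocket and right down on the pocket floor, and only then turn the black speed knob from the white mark to its middle position, the green mark, not on to the red one. Leave the other things on the table alone.

Things in the scene. Friction and masses are not known exactly. Their poses are not given: they have to be found in the camera images.
- shaker: white low bench shaker, 190 (x) x 350 (y) x 60 mm, fixed. Origin at table level under the middle of its aluminium deck; x points away from the robot, y left. Top level at z = 60 mm: deck at y = -118 to 118 mm, grey control strip on its right at y = -124 to -222 mm. Two studs on the deck at x = 0, y = +93 and -93 mm; speed knob on the strip, axis at x = -20, y = -182 mm.
- stud_left (a point): left stud (shaker x = 0, y = +93 mm): this point is the foot of its shank, on its axis, at the deck surface; axes as the shaker's. Steel shank 8 mm in diameter, 6 mm high, then a head 18 mm in diameter, 4 mm thick: its top is 10 mm over the deck.
- stud_right (a point): right stud (shaker x = 0, y = -93 mm), same size; the foot of its shank, on its axis, at the deck surface; axes as the shaker's.
- carrier: loose blue jar carrier, 0.4 kg: plate 4 mm thick, 160 (x) by 146 (y) mm, 230 mm over the keyhole ears at its y ends; starts flat on the table about a quarter turn off. Origin at the centre of the underside; its x must end up along the shaker's x. Upright black handle at the origin: 10 mm thick (x), 28 mm long (y), top 92 mm over the underside; pinch across x.
- seat_left (a point): home point of the left keyhole (carrier x = +12, y = +93 mm, underside): meets stud_left when locked, shank against the slot's end. The slot runs along x: large end 24 mm wide centred at x = -12 mm, narrow part 12 mm wide from there towards +x, to x = +16 mm. So the plate is set down 24 mm farther in +x than its locked place, then slid 24 mm in -x.
- seat_right (a point): home point of the right keyhole (carrier x = +12, y = -93 mm, underside): meets stud_right when locked. Same slot; each ear is 80 mm long in x, 44 mm wide.
- pocket1 (a point): centre of the floor of pocket 1 (carrier x = 48, y = 40 mm, 4 mm over the underside). Square pocket, inner width 58 mm, walls 26 mm high and 3 mm thick
- pocket2 (a point): centre of the floor of pocket 2 (carrier x = 48, y = -40 mm, 4 mm over the underside). Square pocket, inner width 58 mm, walls 26 mm high and 3 mm thick
- pocket3 (a point): centre of the floor of pocket 3 (carrier x = -48, y = 40 mm, 4 mm over the underside). Square pocket, inner width 58 mm, walls 26 mm high and 3 mm thick
- pocket4 (a point): centre of the floor of pocket 4 (carrier x = -48, y = -40 mm, 4 mm over the underside). Square pocket, inner width 58 mm, walls 26 mm high and 3 mm thick
- jar_a: screw-lid sample jar, white round body with a blue lid, upright at the start; body 48 mm across, lid 52 mm across from 42 to 58 mm height; origin at the centre of its underside, z up through the lid. Present only in some starts.
- jar_b: screw-lid sample jar, white round body with a white lid, upright at the start; body 44 mm across, lid 48 mm across from 46 to 64 mm height; origin at the centre of its underside, z up through the lid. Present only in some starts.
- jar_c: screw-lid sample jar, white round body with a blue lid, upright at the start; body 48 mm across, lid 52 mm across, 52 mm high, the lid is the top 15 mm; origin at the centre of its underside, z up through the lid. Present only in some starts.
- jar_d: screw-lid sample jar, white round body with a red lid, upright at the start; body 44 mm across, lid 48 mm across from 42 to 58 mm height; origin at the centre of its underside, z up through the lid. Present only in some starts.
- speed_knob (a joint): speed knob angle in rad, growing clockwise seen from above: 0 = white mark (off), 0.9 = green mark (slow; pointer along the shaker's x, away from the robot), 1.8 = red mark (fast), at the stops 0 and 1.8. It clicks: a detent of about 0.05 N m pulls it to the nearest of the three. Starts at or near 0.
- knob_grip (a point): point on the knob's axis 30 mm over the strip (90 mm over the table). Black bar grip 54 mm long, 13 mm wide, from 14 to 42 mm over the strip, on a disc of 50 mm diameter; x runs along the bar to the end with the white line, and turns with the knob. Pinch it across y.
- amber_bottle: bystander: small amber bottle, 52 x 52 x 110 mm, origin under its centre
- beaker: empty glass beaker, 53 mm across at the rim with its spout, about 52 mm over the wall, 70 mm high, 39 g; starts upright on the shaker deck between the studs; origin under its centre, z up
- cork_mat: round cork mat, 96 mm across, 4 mm thick, fixed on the table; origin under its centre, so its top is 4 mm higher
- dropper_bottle: bystander: dropper bottle, 34 mm across, 102 mm high, origin under its centre
- marker: bystander: red and white marker pen lying down, 135 mm long, 17 mm thick, origin at its middle
Mind the look-alikes: they are no part of the job. Several things have the shape of the cork_mat; the one meant has the colours described above.

How it is judged (in metres and radians):
On the way, in this order (a step that is already met when the one before it is completed fails the run):
1. the beaker stands upright on the cork mat (horizontal distance between beaker and cork_mat below 0.03 m and z of beaker in the frame of cork_mat below 0.008 m and angle between beaker's own z axis and vertical below 0.1 rad), for 0.2 s.
2. the carrier lies on the deck, locked under both stud heads, slots fully home (horizontal distance between seat_left and stud_left below 0.006 m and horizontal distance between seat_right and stud_right below 0.006 m and z of carrier in the frame of shaker below 0.064 m and angle between carrier's own z axis and vertical below 0.05 rad), for 0.2 s.
3. every jar stands in a pocket of the locked carrier (all of step 2 and (horizontal distance between jar_a and pocket1 below 0.014 m or horizontal distance between jar_a and pocket2 below 0.014 m or horizontal distance between jar_a and pocket3 below 0.014 m or horizontal distance between jar_a and pocket4 below 0.014 m) and z of each of jar_a, jar_b, jar_c, jar_d in the frame of carrier below 0.009 m and angle between each of jar_a, jar_b, jar_c, jar_d's own z axis and vertical below 0.12 rad and (horizontal distance between jar_b and pocket1 below 0.014 m or horizontal distance between jar_b and pocket2 below 0.014 m or horizontal distance between jar_b and pocket3 below 0.014 m or horizontal distance between jar_b and pocket4 below 0.014 m) and (horizontal distance between jar_c and pocket1 below 0.014 m or horizontal distance between jar_c and pocket2 below 0.014 m or horizontal distance between jar_c and pocket3 below 0.014 m or horizontal distance between jar_c and pocket4 below 0.014 m) and (horizontal distance between jar_d and pocket1 below 0.014 m or horizontal distance between jar_d and pocket2 below 0.014 m or horizontal distance between jar_d and pocket3 below 0.014 m or horizontal distance between jar_d and pocket4 below 0.014 m)), for 0.2 s.
4. the speed knob is at the green mark (value of joint speed_knob between 0.75 and 1.05 rad), for 0.3 s.
At the end, for the whole second after the job is handed in: Beaker upright on the cork mat (30 mm of its centre); carrier flat on the deck under both stud heads, home points within 6 mm of the studs; every jar present upright (7 degrees) on a pocket floor (14 mm, 5 mm of height); knob at the green mark (0.9 +-0.15 rad); all at rest (all of step 1 and all of step 3 and all of step 4 and linear speed of carrier below 0.01 m/s and linear speed of each of jar_a, jar_b, jar_c, jar_d below 0.02 m/s); the robot touches nothing.
It fails at once if a bystander (amber bottle) is moved more than 3 cm (distance of amber_bottle from where it was at the start of the episode above 0.03 m).
It fails at once if a bystander (dropper bottle) is moved more than 3 cm (distance of dropper_bottle from where it was at the start of the episode above 0.03 m).
It fails at once if a bystander (marker) is moved more than 3 cm (distance of marker from where it was at the start of the episode above 0.03 m).
It fails at once if the knob is turned on to the red (fast) mark (value of joint speed_knob above 1.6 rad).
Of jar_a, jar_b, jar_c, jar_d only 2 to 4 are there at a start; the rules pass over those that are not, and their reading is None.
At some moment in a run one of carrier may be knocked a few centimetres aside while the robot is not near it.
It also fails if it takes over 210 s, if anything falls off the work surface, if the arm or the gripper's body presses on something with over 40 N, if the wrist force passes 120 N, or if a joint passes its speed limit or range.

ROBOT

A 6-joint arm with a two-finger parallel gripper is mounted at the origin on a cart in front of the work surface, level with it; the furniture and walls round the work are solid. World frame = base frame: x ahead of the robot, y to its left, z up, the work surface at z = 0. Lengths are in mm, angles in rad, forces in N, time in s.
With the tool pointing down it reaches from about 325 to 850 mm from the base axis. Payload 15.5 kg.
Tool frame: the origin (TCP) lies midway between the tips of the shut fingers; the grasp point (between the pads) lies behind it (bot.grasp_offset is the y of the grasp point in the tool frame, in mm); y points along the fingers, x is the direction in which the jaws open and shut, and the axes are right-handed (so a half turn about y gives the same grasp; the last joint's range is limited). The gripper opens to 91 mm and grips with 3 to 60 N. Pads are 32 mm wide; open, the fingers measure 118 mm over their backs; the gripper's body (76 mm by 178 mm) begins 60 mm behind the grasp point.
Start: joints at [1.012, 0.494, 1.345, -0, 1.302, -0.096], TCP at [279.589, 558.978, 213.915] pointing down, gripper open.
Joint ranges: [-2.91, 2.91], [-0.82, 2.16], [0.22, 2.67], [-1.22, 4.37], [0.12, 2.79], [-3.08, 3.08]. Speed limits (rad/s): [1.89, 1.89, 2.57, 3.01, 3.01, 3.01].

INTERFACE

Orientations are given as a unit quaternion [x, y, z, w].
In Python, from bench import bot gives the robot as it stands.
- The arm moves only by the tool step_arm, never from a script. Its argument "increments" is a list of rows, each an object of numbers: "tx", "ty", "tz": the shift along the tool's x, y, z in m; "rx", "ry", "rz": the turn, a rotation vector about the tool's x, y, z in rad; "claw": the closure, from 0 (fully open) to 1 (shut). In form: [{"tx": .., "ty": .., "tz": .., "rx": .., "ry": .., "rz": .., "claw": ..}, ...]. A call has 1 to 5 rows; each row is the pose to reach, as a shift and turn from the pose commanded when the call began, along the tool's axes at that moment; what a row does not reach only later rows make up. A row lasts 1/12 s, in which the tool goes at most 41.7 mm and 7.16 degrees, less where a joint would pass 70% of its speed; a pose out of reach is approached as far as the arm can. A call with a gripper value outside its range is refused whole. The fingers move at their own pace and stop on an object; "squeeze" is the grip in N (left out, the last holds). Time passes only in rows, so rows that repeat a pose let the fingers close. It gives the time, the measured TCP pose, the force and the opening at its end, in the units of the state.
- bot.state(): the state, without advancing time (a new reading comes with each control period).
- bot.read_camera(name): name is "scene" or "top" or "wrist"; returns (picture, depth): 420x560x3 uint8, blue, green, red; 420x560 float32, mm along the optical axis (not along the pixel's ray), 0 where there is no reading.
- bot.camera_model(name): a dict with "fx", "fy", "cx", "cy" (pixels), "cam_to_world" (4x4, takes a point from camera to world coordinates); the wrist camera has in their place "T_tool_cam" (4x4, takes a point from camera to tool coordinates, whose origin is the TCP and whose axes are the tool frame's). Camera axes: x right, y up, looking along -z (the intrinsics and any distortion apply to the point x, -y, -z); pixel columns grow to the right and rows downward; lengths in mm; the calibration is good to about 2 mm. A picture is of the moment at which its call begins: read the wrist's pose just before it. camera_model takes no time and is no camera call.
- bot.close_job(): hands the job in, once; it reports no verdict.
Trained networks look in the newest picture that a camera, given by its name, has taken for a name from the list of things; names that differ only in an ending like _2 or _b are one class to them, and where a whole thing is asked for, a point or a joint stands for the part that bears it (a point fixed in the world has none). Each returns a list of dicts, best first, with "p" (0 to 1); they miss things now and then, are a little off and sometimes report something else, mostly with a low value. They report only what shows in the picture. A call takes as long as a camera call. They do not tell look-alikes from the thing itself.
- bot.search_frame(target, camera): "box" ([left, top, right, bottom] in pixels, round what is visible of it).
- bot.pinpoint(target, camera): "pixel" ([column, row] in pixels: a listed point, or the origin of a listed thing).
The state is a dict: "t": time; "q": joint angles; "qd": joint speeds; "joint_efforts": joint torques, N m; "ee_pos": TCP position; "eef_rot": TCP orientation; "ft_force": force on the tool from outside, world axes, zero at the start; "ft_torque": the same for the moment, N m; "finger_gap": finger opening in mm.
Only numpy, scipy, OpenCV 4.12 (cv2) and the standard library are available. Lean on these libraries where they do the work, as an engineer would, in place of code of your own. Each camera call takes 0.05 s, during which the arm holds its last target.

## Working session

There is one attempt and no reset: what is moved stays moved. The work goes in short steps, Python scripts to look and compute and a tool call to move; the robot and the scene stay as the last step left them, time stands still between calls to the robot, and variables do not carry over. Pictures are saved under pics/ and viewed, and the job is handed in when it is done.

Besides the shell and the picture viewer there is one more tool, called after ">>>" as a command line: name --argument value ..., lists and objects as JSON in quotes. step_arm: Moves the arm, as the interface text tells. Its arguments: {"type":"object","properties":{"increments":{"type":"array"},"squeeze":{"type":"number"}},"required":["increments"]}

```bash
ls; mkdir -p pics; cat > h.py <<'E'
import numpy as np,cv2
from scipy.spatial.transform import Rotation as R
from bench import bot
def pose():
    s=bot.state(); T=np.eye(4); T[:3,:3]=R.from_quat(s['eef_rot']).as_matrix(); T[:3,3]=s['ee_pos']; return T
def snap(cam,fn=None):
    T=pose(); im,d=bot.read_camera(cam); m=bot.camera_model(cam)
    m['M']=np.array(m['cam_to_world']) if cam!='wrist' else T@np.array(m['T_tool_cam'])
    if fn: cv2.imwrite('pics/'+fn,im)
    return im,d,m
def ray(m,u,v):
    k=m.get('dist',None)
    p=np.array([(u-m['cx'])/m['fx'],-(v-m['cy'])/m['fy'],-1.0])
    return p
def deproj(m,u,v,d):
    return (m['M']@np.append(ray(m,u,v)*d,1))[:3]
def onz(m,u,v,z):
    o=m['M'][:3,3]; r=m['M'][:3,:3]@ray(m,u,v); return o+r*(z-o[2])/r[2]
def cloud(m,d):
    v,u=np.mgrid[0:d.shape[0],0:d.shape[1]]
    P=np.stack([(u-m['cx'])/m['fx']*d,-(v-m['cy'])/m['fy']*d,-d],-1)
    return P@m['M'][:3,:3].T+m['M'][:3,3]
def proj(m,P):
    q=np.linalg.inv(m['M'])@np.append(P,1); return np.array([m['cx']+m['fx']*q[0]/-q[2],m['cy']-m['fy']*q[1]/-q[2]])
E
python3 - <<'E'
from h import *
print(bot.state(),bot.grasp_offset)
for c in ['scene','top','wrist']:
    im,d,m=snap(c,c+'0.png'); print(c,m)
    np.save(c+'d.npy',d)
E
```

```text
pics
{'t': 0.0, 'q': array([ 1.01150797e+00,  4.94200283e-01,  1.34613398e+00, -3.19192941e-06,
        1.30249142e+00, -9.55081374e-02]), 'qd': array([ 0.00143305, -0.00039969, -0.00025285,  0.00073617,  0.00018427,
        0.00064889]), 'joint_efforts': array([-7.96411496e-04, -8.78837371e+01, -3.81847143e+01,  7.03618652e-02,
        5.34516759e-02, -1.11111465e-04]), 'ee_pos': array([279.38251215, 558.65464786, 213.32666522]), 'eef_rot': array([ 0.60171906,  0.3713178 , -0.37209887, -0.6013316 ]), 'ft_force': array([-0.35276903, -0.37826227, -0.2166686 ]), 'ft_torque': array([-0.00930301, -0.02176386,  0.00899856]), 'finger_gap': 91.16061012097646} -18.8
scene {'fx': 531.2094826132661, 'fy': 531.2094826132661, 'cx': 269.37166290887103, 'cy': 213.1858073970955, 'cam_to_world': array([[ 7.13875230e-01,  4.17873099e-01, -5.61929025e-01,
        -3.36098046e+02],
       [-7.00224631e-01,  4.16537570e-01, -5.79811969e-01,
        -9.44577807e+02],
       [-8.22327386e-03,  8.07389946e-01,  5.89960890e-01,
         1.01855628e+03],
       [ 0.00000000e+00,  0.00000000e+00,  0.00000000e
[... 1305 characters left out ...]
_tool_cam': array([[ 9.99999930e-01,  4.69675514e-05, -3.70084063e-04,
        -4.28816132e-01],
       [-3.70432116e-04,  2.42392099e-01, -9.70178300e-01,
        -1.70842147e+02],
       [ 4.41385536e-05,  9.70178369e-01,  2.42392099e-01,
         6.83545855e+01],
       [ 0.00000000e+00,  0.00000000e+00,  0.00000000e+00,
         1.00000000e+00]]), 'M': array([[ 4.47291396e-01, -8.67818040e-01, -2.16384510e-01,
         2.18169642e+02],
       [ 8.94388005e-01,  4.33811253e-01,  1.08985747e-01,
         5.89049002e+02],
       [-7.09762181e-04, -2.42280097e-01,  9.70206087e-01,
         3.84252187e+02],
       [ 0.00000000e+00,  0.00000000e+00,  0.00000000e+00,
         1.00000000e+00]])}
```

View pics/top0.png

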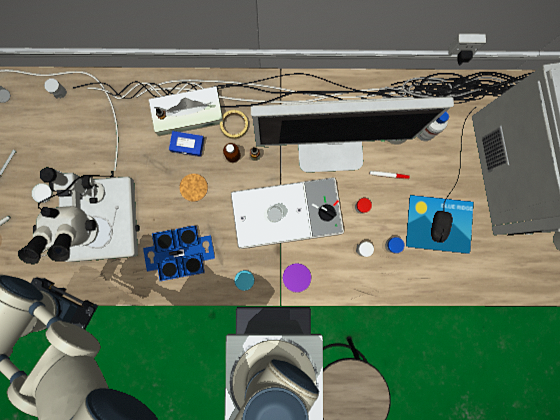

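View pics/scene0.png

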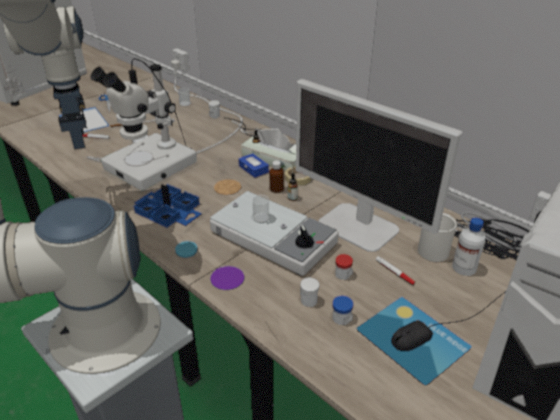

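View pics/wrist0.png

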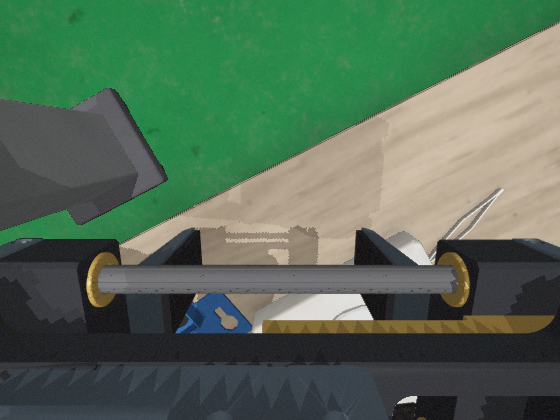

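```bash
python3 - <<'E'
from h import *
for c in ['scene','top']:
    im,d,m=snap(c)
    for n in ['beaker','cork_mat','carrier','jar_a','jar_b','jar_c','jar_d','shaker','seat_left','seat_right','stud_left','stud_right','pocket1','pocket2','pocket3','pocket4','knob_grip','amber_bottle','dropper_bottle','marker']:
        r=bot.pinpoint(n,c)[:4]
        for e in r:
            if e['p']<.2: continue
            u,v=e['pixel']; dd=d[int(round(v)),int(round(u))]
            print(c,n,round(e['p'],2),np.round([u,v],1),'depthpt',np.round(deproj(m,u,v,dd)), 'z0',np.round(onz(m,u,v,0)[:2]),'z60',np.round(onz(m,u,v,60)[:2]))
E
```

```text
scene beaker 0.84 [260.6 217.6] depthpt [529. -15.  75.] z0 [597.  59.] z60 [542.   0.]
scene beaker 0.29 [164.4 204.1] depthpt [416. 329.   9.] z0 [423. 341.] z60 [378. 266.]
scene cork_mat 0.73 [226.6 280.1] depthpt [331. -83.  -1.] z0 [330. -84.] z60 [ 291. -135.]
scene cork_mat 0.56 [226.2 186.2] depthpt [641. 280.  -2.] z0 [639. 278.] z60 [582. 206.]
scene carrier 0.69 [165.3 207.7] depthpt [401. 302.  16.] z0 [413. 322.] z60 [369. 247.]
scene jar_a 0.95 [342.3 276.8] depthpt [ 560. -307.    8.] z0 [ 567. -302.] z60 [ 514. -340.]
scene jar_a 0.88 [309.6 301.4] depthpt [ 420. -312.   17.] z0 [ 432. -301.] z60 [ 387. -339.]
scene jar_a 0.64 [343.1 316.5] depthpt [ 430. -414.   30.] z0 [ 453. -398.] z60 [ 407. -430.]
scene jar_b 0.95 [342.3 276.8] depthpt [ 560. -307.    8.] z0 [ 567. -302.] z60 [ 514. -340.]
scene jar_b 0.88 [309.6 301.4] depthpt [ 420. -312.   17.] z0 [ 432. -301.] z60 [ 387. -339.]
scene jar_b 0.64 [343.1 316.5] depthpt [ 430. -414.   30.] z0 [ 453. -398.] z60 [ 407. -430.]
scene jar_c 0.95 [342.3 276.8] depthpt [ 560. -307.    8.] z0 [ 567. -302.] z60 [ 514. -3
[... 6519 characters left out ...]
[539.  19.  62.] z0 [545.  20.] z60 [539.  19.]
top amber_bottle 0.54 [234.3 155.3] depthpt [731. 131.  82.] z0 [751. 138.] z60 [736. 133.]
top dropper_bottle 0.58 [305.7 212.5] depthpt [ 548. -102.   58.] z0 [ 554. -106.] z60 [ 548. -102.]
top dropper_bottle 0.56 [256.9 155.6] depthpt [737.  59.  54.] z0 [750.  60.] z60 [736.  58.]
top dropper_bottle 0.25 [168.7 267.9] depthpt [366. 351.   6.] z0 [366. 353.] z60 [368. 339.]
top dropper_bottle 0.2 [180.4 253.2] depthpt [415. 305.  50.] z0 [415. 315.] z60 [415. 302.]
top marker 0.71 [386.  173.4] depthpt [ 687. -380.   11.] z0 [ 690. -383.] z60 [ 678. -367.]
top marker 0.32 [272.6 213.7] depthpt [543.   6.  65.] z0 [550.   6.] z60 [543.   6.]
```

```bash
python3 - <<'E'
from h import *
im=cv2.imread('pics/top0.png')
cv2.imwrite('pics/topc.png',cv2.resize(im[130:310,130:430],None,fx=2.6,fy=2.6,interpolation=cv2.INTER_CUBIC))
im=cv2.imread('pics/scene0.png')
cv2.imwrite('pics/scc.png',cv2.resize(im[140:340,120:400],None,fx=2.8,fy=2.8,interpolation=cv2.INTER_CUBIC))
E
```

```text
(no output)
```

View pics/topc.png

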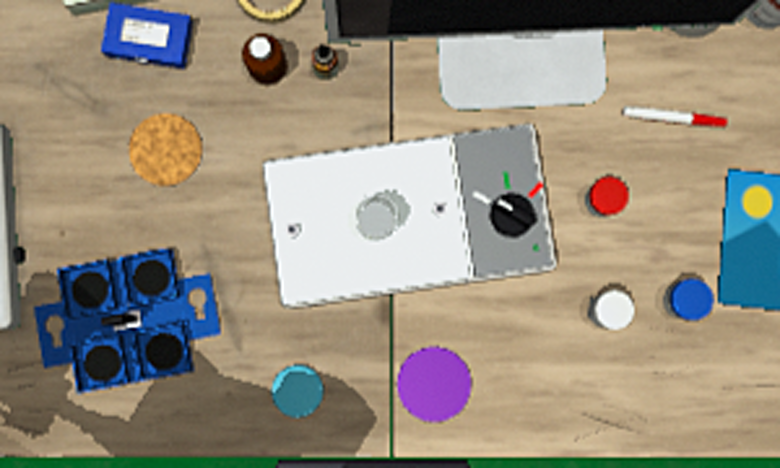

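View pics/scc.png

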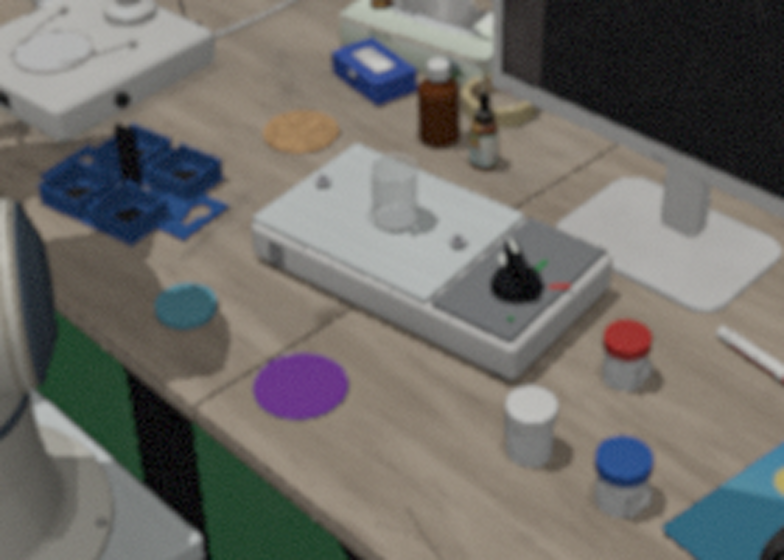

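```bash
cat >> h.py <<'E'
def tgt(x,y,z,yaw):
    c,s=np.cos(yaw),np.sin(yaw)
    T=np.eye(4); X=np.array([c,s,0]); Y=np.array([0,0,-1.]); T[:3,:3]=np.stack([X,Y,np.cross(X,Y)],1); T[:3,3]=[x,y,z]; return T
def plan(x,y,z,yawdeg,cur=None):
    T=pose() if cur is None else cur; G=tgt(x,y,z,np.radians(yawdeg))
    D=np.linalg.inv(T)@G; rv=R.from_matrix(D[:3,:3]).as_rotvec()
    print('from',np.round(T[:3,3],1),'yaw',round(np.degrees(np.arctan2(T[1,0],T[0,0])),2),'-> t(m)',np.round(D[:3,3]/1000,4),'r',np.round(rv,4))
    return G
def st():
    s=bot.state(); T=pose(); print('t',round(s['t'],2),'p',np.round(s['ee_pos'],1),'yaw',round(np.degrees(np.arctan2(T[1,0],T[0,0])),2),'tilt',np.round(T[2,[0,2]],4),'F',np.round(s['ft_force'],1),'gap',round(s['finger_gap'],1),'q',np.round(s['q'],2))
E
python3 - <<'E'
from h import *
st(); plan(540,-120,300,0)
E
```

```text
t 2.25 p [279.6 559.  213.9] yaw 63.43 tilt [0. 0.] F [ 1.  -0.4 -0.7] gap 91.2 q [ 1.01  0.49  1.35  0.    1.3  -0.1 ]
from [279.6 559.  213.9] yaw 63.43 -> t(m) [-0.4908 -0.0861 -0.5366] r [-0.     1.107  0.   ]
```

>>> step_arm --increments '[{"tx":-0.4908,"ty":-0.0861,"tz":-0.5366,"ry":1.107},{"tx":-0.4908,"ty":-0.0861,"tz":-0.5366,"ry":1.107},{"tx":-0.4908,"ty":-0.0861,"tz":-0.5366,"ry":1.107},{"tx":-0.4908,"ty":-0.0861,"tz":-0.5366,"ry":1.107},{"tx":-0.4908,"ty":-0.0861,"tz":-0.5366,"ry":1.107}]'

```text
schema error: expected keys tx, ty, tz, rx, ry, rz, claw
```

```bash
python3 - <<'E'
from h import *
st(); plan(540,-120,300,0)
E
```

```text
t 2.25 p [279.6 559.  213.9] yaw 63.43 tilt [0. 0.] F [ 1.  -0.4 -0.7] gap 91.2 q [ 1.01  0.49  1.35  0.    1.3  -0.1 ]
from [279.6 559.  213.9] yaw 63.43 -> t(m) [-0.4908 -0.0861 -0.5366] r [-0.     1.107  0.   ]
```

>>> step_arm --increments '[{"tx":-0.4908,"ty":-0.0861,"tz":-0.5366,"rx":0,"ry":1.107,"rz":0,"claw":0},{"tx":-0.4908,"ty":-0.0861,"tz":-0.5366,"rx":0,"ry":1.107,"rz":0,"claw":0},{"tx":-0.4908,"ty":-0.0861,"tz":-0.5366,"rx":0,"ry":1.107,"rz":0,"claw":0},{"tx":-0.4908,"ty":-0.0861,"tz":-0.5366,"rx":0,"ry":1.107,"rz":0,"claw":0},{"tx":-0.4908,"ty":-0.0861,"tz":-0.5366,"rx":0,"ry":1.107,"rz":0,"claw":0}]'

```text
t: 2.67
ee_pos: [353.8, 364.1, 238.6]
eef_rot: [-0.687, -0.167, 0.167, 0.687]
ft_force: [0.7, -0.1, -0.5]
finger_gap: 91.6
```

```bash
python3 - <<'E'
from h import *
st(); plan(540,-120,300,0)
E
```

```text
t 2.67 p [353.8 364.1 238.6] yaw 27.29 tilt [ 0.0002 -0.    ] F [ 0.7 -0.1 -0.5] gap 91.6 q [ 0.68  0.3   1.59 -0.    1.24  0.21]
from [353.8 364.1 238.6] yaw 27.29 -> t(m) [-0.0565 -0.0614 -0.5156] r [-0.000e+00  4.763e-01  2.000e-04]
```

>>> step_arm --increments '[{"tx":-0.0565,"ty":-0.0614,"tz":-0.5156,"rx":0,"ry":0.4763,"rz":0,"claw":0},{"tx":-0.0565,"ty":-0.0614,"tz":-0.5156,"rx":0,"ry":0.4763,"rz":0,"claw":0},{"tx":-0.0565,"ty":-0.0614,"tz":-0.5156,"rx":0,"ry":0.4763,"rz":0,"claw":0},{"tx":-0.0565,"ty":-0.0614,"tz":-0.5156,"rx":0,"ry":0.4763,"rz":0,"claw":0},{"tx":-0.0565,"ty":-0.0614,"tz":-0.5156,"rx":0,"ry":0.4763,"rz":0,"claw":0}]'

```text
t: 3.08
ee_pos: [429.3, 171.2, 263.4]
eef_rot: [-0.707, 0.0, -0.001, 0.707]
ft_force: [1.4, 0.4, -0.3]
finger_gap: 91.5
```

```bash
python3 - <<'E'
from h import *
st(); plan(540,-120,300,0)
snap('wrist','w1.png')
E
```

```text
t 3.08 p [429.3 171.2 263.4] yaw -0.09 tilt [0.0006 0.0002] F [ 1.4  0.4 -0.3] gap 91.5 q [ 0.25  0.21  1.65 -0.    1.28  0.25]
from [429.3 171.2 263.4] yaw -0.09 -> t(m) [ 0.1111 -0.0366 -0.2911] r [-0.0002 -0.0015  0.0006]
```

View pics/w1.png

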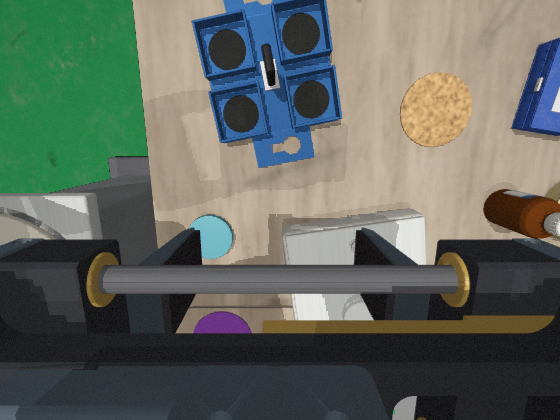

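```bash
python3 - <<'E'
from h import *
im=cv2.imread('pics/w1.png')
cv2.imwrite('pics/w1c.png',cv2.resize(im[0:180,170:360],None,fx=3.3,fy=3.3,interpolation=cv2.INTER_CUBIC))
E
```

```text
(no output)
```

View pics/w1c.png

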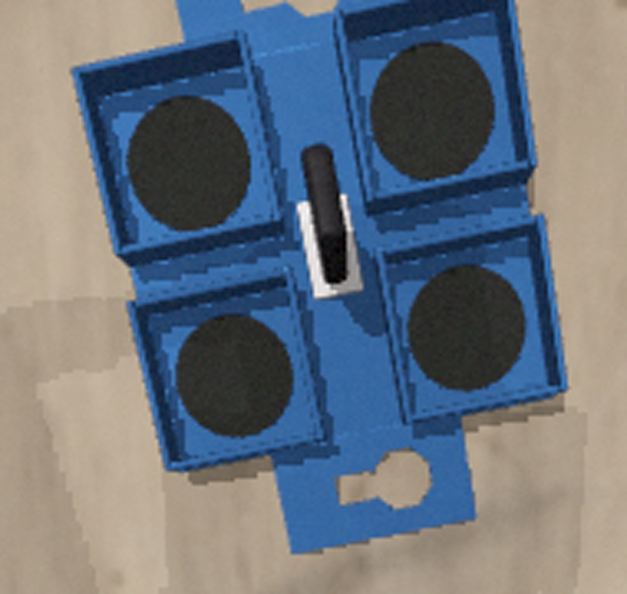

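>>> step_arm --increments '[{"tx":0.111,"ty":-0.0366,"tz":-0.291,"rx":0,"ry":0,"rz":0,"claw":0},{"tx":0.111,"ty":-0.0366,"tz":-0.291,"rx":0,"ry":0,"rz":0,"claw":0},{"tx":0.111,"ty":-0.0366,"tz":-0.291,"rx":0,"ry":0,"rz":0,"claw":0},{"tx":0.111,"ty":-0.0366,"tz":-0.291,"rx":0,"ry":0,"rz":0,"claw":0},{"tx":0.111,"ty":-0.0366,"tz":-0.291,"rx":0,"ry":0,"rz":0,"claw":0}]'

```text
t: 3.55
ee_pos: [504.2, -21.8, 287.7]
eef_rot: [0.707, 0.002, -0.002, -0.707]
ft_force: [1.4, 1.0, -0.8]
finger_gap: 91.2
```

>>> step_arm --increments '[{"tx":0.035,"ty":0,"tz":-0.09,"rx":0,"ry":0,"rz":0,"claw":0},{"tx":0.035,"ty":0,"tz":-0.09,"rx":0,"ry":0,"rz":0,"claw":0},{"tx":0.035,"ty":0,"tz":-0.09,"rx":0,"ry":0,"rz":0,"claw":0},{"tx":0.035,"ty":0,"tz":-0.09,"rx":0,"ry":0,"rz":0,"claw":0}]'

```text
t: 3.88
ee_pos: [540.4, -112.8, 286.8]
eef_rot: [0.707, 0.001, -0.001, -0.707]
ft_force: [-1.0, 0.5, -0.4]
finger_gap: 91.1
```

```bash
python3 - <<'E'
from h import *
st()
im,d,m=snap('wrist','w2.png'); np.save('w2d.npy',d)
import pickle; pickle.dump(m,open('w2m.pkl','wb'))
for n in ['beaker','stud_left','stud_right']:
    for e in bot.pinpoint(n,'wrist')[:3]:
        u,v=e['pixel']; print(n,round(e['p'],2),np.round([u,v]),np.round(deproj(m,u,v,d[int(v),int(u)])),np.round(onz(m,u,v,60)))
E
```

```text
t 3.88 p [ 540.4 -112.8  286.8] yaw 0.14 tilt [ 0.0001 -0.0006] F [-1.   0.5 -0.4] gap 91.1 q [-0.31  0.32  1.42 -0.    1.4  -0.32]
beaker 0.73 [284. 103.] [547.  -3.  62.] [547.  -3.  60.]
stud_left 0.77 [269.   4.] [530. 101.  71.] [529. 105.  60.]
stud_left 0.36 [431.  53.] [736.  62.  29.] [722.  54.  60.]
stud_right 0.87 [290. 166.] [556. -78.  71.] [556. -79.  60.]
```

View pics/w2.png

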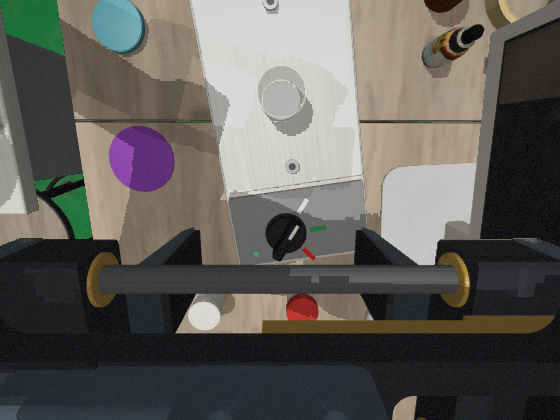

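```bash
python3 - <<'E'
from h import *
import pickle
im=cv2.imread('pics/w2.png'); m=pickle.load(open('w2m.pkl','rb')); d=np.load('w2d.npy')
cv2.imwrite('pics/w2c.png',cv2.resize(im[0:190,210:380],None,fx=4,fy=4,interpolation=cv2.INTER_CUBIC)[:600*2][:760])
# top rect
td=np.load('topd.npy'); mt=bot.camera_model('top'); mt['M']=np.array(mt['cam_to_world'])
P=cloud(mt,td)
s=(td>0)&(P[...,2]>52)&(P[...,2]<68)&(P[...,0]>400)&(P[...,0]<680)&(P[...,1]<180)&(P[...,1]>-240)
n,l,stt,c=cv2.connectedComponentsWithStats(s.astype(np.uint8)); k=1+np.argmax(stt[1:,4])
q=P[l==k][:,:2].astype(np.float32); print(len(q),cv2.minAreaRect(q),np.median(P[l==k][:,2]))
# jars and cork
for nme,(u,v),zr,rad in [('red',(364,205),(45,75),40),('white',(366,248),(45,75),40),('blue',(396,244),(40,75),40),('beak',(277,212),(100,140),45)]:
    w=np.zeros(td.shape,bool); w[v-14:v+15,u-14:u+15]=1
    t=w&(P[...,2]>zr[0])&(P[...,2]<zr[1]); q=P[t]; 
    if len(q): print(nme,len(q),q.mean(0),np.percentile(q[:,2],[50,90]),np.ptp(q,axis=0),(q.max(0)+q.min(0))/2)
E
```

```text
5406 ((548.7744140625, -41.10040283203125), (186.283935546875, 346.14947509765625), 8.49161434173584) 58.989935625083945
red 178 [ 572.49616529 -292.78685211   56.71774304] [56.99398903 60.71071286] [47.40335727 47.3730195  19.94964401] [ 573.45509758 -292.75070922   55.0644661 ]
white 186 [ 429.18314512 -294.58451228   62.65120103] [62.71041128 67.21288913] [45.15604445 45.86088646 24.11106694] [ 429.5476675  -294.93887699   58.38934597]
blue 216 [ 442.46490139 -393.6940149    56.36289743] [56.62649773 60.95672926] [48.92939234 53.84000114 24.79864371] [ 441.42863272 -394.9269242    53.3324541 ]
beak 65 [543.15874774   2.13839457 124.50580165] [128.9276155  131.93412297] [49.38676942 49.63081444 33.28794236] [538.71129494   2.11260998 118.59548951]
```

View pics/w2c.png

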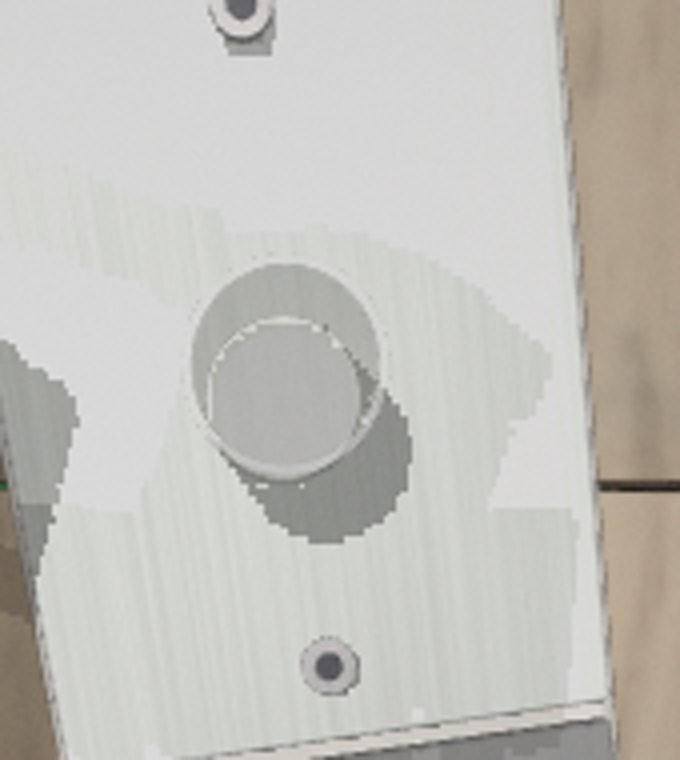

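```bash
python3 - <<'E'
from h import *
import pickle
m=pickle.load(open('w2m.pkl','rb'))
for n,u,v,z in [('sr',292.5,166.5,70),('sl',270.5,2,70),('base',210+71,98.5,60),('rim',210+71.5,91,130)]: print(n,onz(m,u,v,z))
# mat by color: orange in top image
im=cv2.imread('pics/top0.png'); mt=bot.camera_model('top'); mt['M']=np.array(mt['cam_to_world'])
w=im[165:210,170:220]; hsv=cv2.cvtColor(w,cv2.COLOR_BGR2HSV); mk=(hsv[...,1]>130)
n,l,s,c=cv2.connectedComponentsWithStats(mk.astype(np.uint8)); k=1+np.argmax(s[1:,4]); print(s[k],c[k]); print(onz(mt,170+c[k][0],165+c[k][1],4))
E
```

```text
sr [558.84736036 -79.12607195  70.        ]
sl [531.58039797 103.38783346  70.        ]
base [543.99102142   2.98240626  60.        ]
rim [543.627414     1.62983139 130.        ]
[ 10   9  28  27 606] [23.22442244 21.98679868]
[639.52102861 275.66668292   4.        ]
```

```bash
python3 - <<'E'
from h import *
st(); G=plan(544,2.5,170,0); plan(544,2.5,88,0,G)
E
```

```text
t 4.08 p [ 538.9 -108.5  287.2] yaw 0.38 tilt [-0.0003  0.0003] F [-0.4  0.5  0.6] gap 91.4 q [-0.31  0.32  1.42  0.    1.4  -0.31]
from [ 538.9 -108.5  287.2] yaw 0.38 -> t(m) [0.0058 0.1173 0.1109] r [-0.0003  0.0066 -0.0004]
from [544.    2.5 170. ] yaw 0.0 -> t(m) [0.    0.082 0.   ] r [0. 0. 0.]
```

```bash
python3 - <<'E'
from h import *
st()
im,d,m=snap('wrist','w3.png'); st()
cv2.imwrite('pics/w3c.png',cv2.resize(im[0:190,210:380],None,fx=4,fy=4,interpolation=cv2.INTER_CUBIC))
import pickle; pickle.dump(m,open('w3m.pkl','wb'))
a=cv2.imread('pics/w2.png').astype(np.float32).mean(2)[:200]; b=im.astype(np.float32).mean(2)[:200]
print(cv2.phaseCorrelate(a,b))
for n,u,v,z in [('sr',292.5,166.5,70),('sl',270.5,2,70),('base',210+71,98.5,60),('rim',210+71.5,91,130)]: print(n,onz(m,u,v,z))
E
```

```text
t 4.08 p [ 538.9 -108.5  287.2] yaw 0.38 tilt [-0.0003  0.0003] F [-0.4  0.5  0.6] gap 91.4 q [-0.31  0.32  1.42  0.    1.4  -0.31]
t 4.13 p [ 539.  -108.3  287.3] yaw 0.4 tilt [-0.0001  0.0002] F [-0.1  1.2 -0.2] gap 90.9 q [-0.31  0.32  1.42  0.    1.4  -0.31]
((1.4521656353346089, 4.596894991894189), 0.652658867239952)
sr [557.19252063 -74.57596478  70.        ]
sl [529.15122039 108.09715692  70.        ]
base [541.98262214   7.58002019  60.        ]
rim [541.66013841   6.17145158 130.        ]
```

View pics/w3c.png

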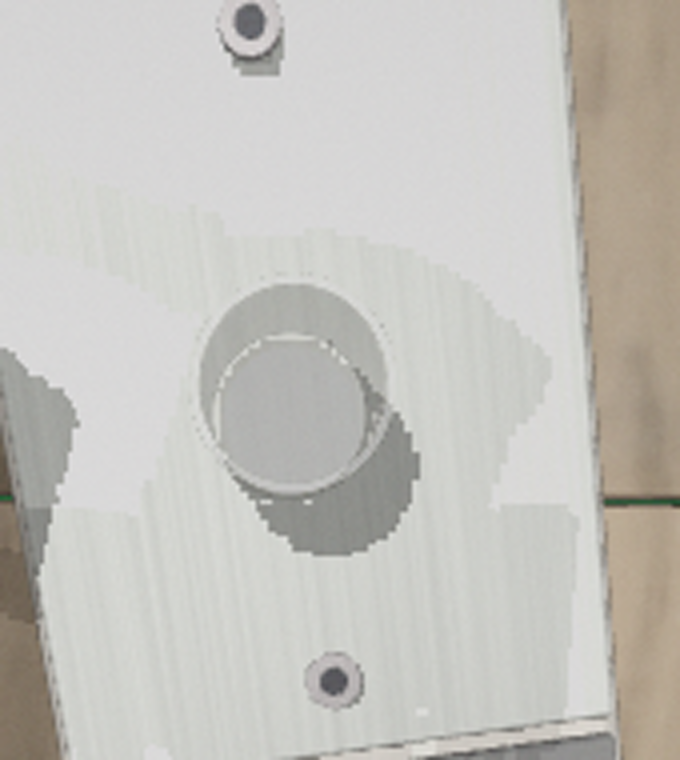

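```bash
cat > s.py <<'E'
from h import *
E
python3 - <<'E'
from h import *
import pickle
m=pickle.load(open('w3m.pkl','rb'))
r={}
for n,u,v,z in [('sr',293.5,170.2,70),('sl',272.5,5.5,70),('base',283,103.5,60),('rim',283.2,96.7,130)]: r[n]=onz(m,u,v,z); print(n,r[n])
D=r['sl']-r['sr']; print(np.linalg.norm(D),np.degrees(np.arctan2(-D[0],D[1])),(r['sl']+r['sr'])/2)
mt=bot.camera_model('top'); mt['M']=np.array(mt['cam_to_world']); print(proj(mt,r['sl']),proj(mt,r['sr']))
im=cv2.imread('pics/top0.png'); cv2.imwrite('pics/ts.png',cv2.resize(im[190:240,225:320],None,fx=8,fy=8,interpolation=cv2.INTER_CUBIC))
E
```

```text
sr [558.5485265  -79.22592892  70.        ]
sl [531.40240566 104.65955989  70.        ]
base [544.51206972   1.77350835  60.        ]
rim [543.43792719   0.77001552 130.        ]
185.87841420975798 8.397644154353744 [544.97546608  12.71681548  70.        ]
[242.05075973 216.9717851 ] [299.0247791  208.78420851]
```

View pics/ts.png

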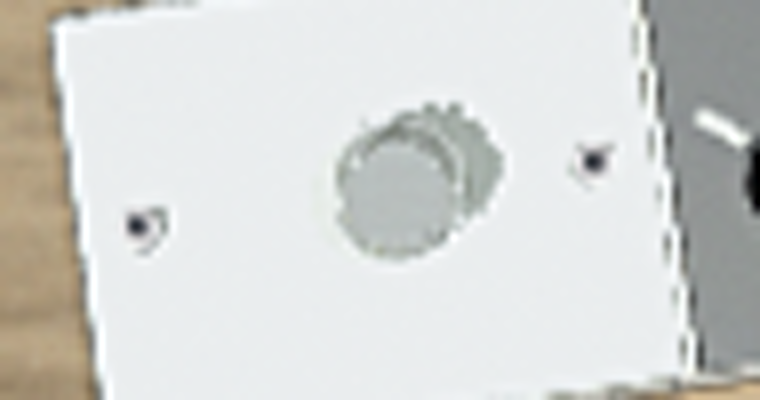

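```bash
python3 - <<'E'
from h import *
st(); G=plan(544,1.5,170,0); plan(544,1.5,88,0,G)
E
```

```text
t 4.13 p [ 539.  -108.3  287.3] yaw 0.4 tilt [-0.0001  0.0002] F [-0.1  1.2 -0.2] gap 90.9 q [-0.31  0.32  1.42  0.    1.4  -0.31]
from [ 539.  -108.3  287.3] yaw 0.4 -> t(m) [0.0058 0.1174 0.1098] r [-0.0002  0.007  -0.0001]
from [544.    1.5 170. ] yaw 0.0 -> t(m) [0.    0.082 0.   ] r [0. 0. 0.]
```

>>> step_arm --increments '[{"tx":0.0058,"ty":0.02,"tz":0.05,"rx":0,"ry":0.007,"rz":0,"claw":0},{"tx":0.0058,"ty":0.05,"tz":0.1098,"rx":0,"ry":0.007,"rz":0,"claw":0},{"tx":0.0058,"ty":0.1174,"tz":0.1098,"rx":0,"ry":0.007,"rz":0,"claw":0},{"tx":0.0058,"ty":0.1174,"tz":0.1098,"rx":0,"ry":0.007,"rz":0,"claw":0},{"tx":0.0058,"ty":0.1174,"tz":0.1098,"rx":0,"ry":0.007,"rz":0,"claw":0}]'

```text
t: 4.55
ee_pos: [541.0, 3.8, 165.1]
eef_rot: [-0.707, 0.002, 0.003, 0.708]
ft_force: [-0.5, 0.0, -1.7]
finger_gap: 91.4
```

```bash
python3 - <<'E'
from h import *
st(); snap('wrist','w4.png'); plan(544,1.5,88,0)
E
```

```text
t 4.55 p [541.    3.8 165.1] yaw 0.12 tilt [-0.0071  0.0012] F [-0.5  0.  -1.7] gap 91.4 q [-0.1   0.44  1.61  0.    1.11 -0.11]
from [541.8   2.9 166.6] yaw 0.11 -> t(m) [ 0.0027  0.0785 -0.0014] r [-0.0009  0.0019 -0.0065]
```

View pics/w4.png

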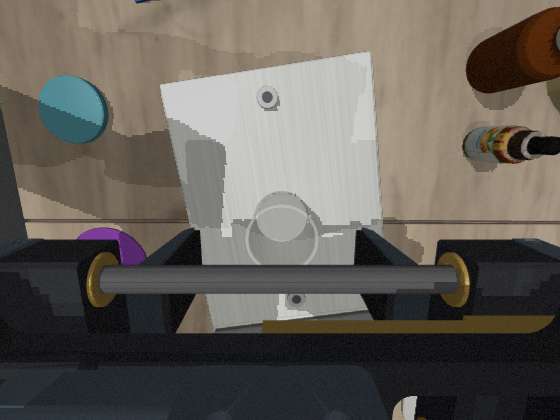

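>>> step_arm --increments '[{"tx":0,"ty":0.041,"tz":0,"rx":0,"ry":0,"rz":0,"claw":0},{"tx":0,"ty":0.07,"tz":0,"rx":0,"ry":0,"rz":0,"claw":0},{"tx":0,"ty":0.082,"tz":0,"rx":0,"ry":0,"rz":0,"claw":0},{"tx":0,"ty":0.082,"tz":0,"rx":0,"ry":0,"rz":0,"claw":0},{"tx":0,"ty":0.082,"tz":0,"rx":0,"ry":0,"rz":0,"claw":0}]'

```text
t: 5.02
ee_pos: [545.4, -0.1, 89.2]
eef_rot: [0.707, -0.0, 0.001, -0.707]
ft_force: [0.4, -0.0, 0.3]
finger_gap: 90.9
```

>>> step_arm --increments '[{"tx":0,"ty":0,"tz":0,"rx":0,"ry":0,"rz":0,"claw":0.35},{"tx":0,"ty":0,"tz":0,"rx":0,"ry":0,"rz":0,"claw":0.6},{"tx":0,"ty":0,"tz":0,"rx":0,"ry":0,"rz":0,"claw":0.6},{"tx":0,"ty":0,"tz":0,"rx":0,"ry":0,"rz":0,"claw":0.6},{"tx":0,"ty":0,"tz":0,"rx":0,"ry":0,"rz":0,"claw":0.6}]' --squeeze 8

```text
t: 5.43
ee_pos: [544.8, 0.2, 88.4]
eef_rot: [0.707, -0.0, 0.001, -0.707]
ft_force: [0.3, -0.3, -0.3]
finger_gap: 60.6
```

```bash
python3 - <<'E'
from h import *
st()
E
```

```text
t 5.43 p [5.448e+02 2.000e-01 8.840e+01] yaw -0.07 tilt [ 0.0008 -0.0001] F [ 0.3 -0.3 -0.3] gap 60.6 q [-0.11  0.54  1.68 -0.    0.92 -0.11]
```

>>> step_arm --increments '[{"tx":0,"ty":0,"tz":0,"rx":0,"ry":0,"rz":0,"claw":0.6},{"tx":0,"ty":0,"tz":0,"rx":0,"ry":0,"rz":0,"claw":0.6},{"tx":0,"ty":0,"tz":0,"rx":0,"ry":0,"rz":0,"claw":0.6},{"tx":0,"ty":0,"tz":0,"rx":0,"ry":0,"rz":0,"claw":0.6}]'

```text
t: 5.77
ee_pos: [544.6, 0.3, 87.9]
eef_rot: [0.707, -0.0, 0.0, -0.707]
ft_force: [-2.0, 0.5, 5.0]
finger_gap: 52.1
```

>>> step_arm --increments '[{"tx":0,"ty":-0.015,"tz":0,"rx":0,"ry":0,"rz":0,"claw":0.6},{"tx":0,"ty":-0.045,"tz":0,"rx":0,"ry":0,"rz":0,"claw":0.6},{"tx":0,"ty":-0.08,"tz":0,"rx":0,"ry":0,"rz":0,"claw":0.6},{"tx":0.01,"ty":-0.08,"tz":0.03,"rx":0,"ry":0,"rz":0,"claw":0.6},{"tx":0.02,"ty":-0.08,"tz":0.065,"rx":0,"ry":0,"rz":0,"claw":0.6}]'

```text
t: 6.18
ee_pos: [566.0, 64.5, 170.0]
eef_rot: [0.707, -0.0, 0.003, -0.707]
ft_force: [1.2, 0.0, -1.0]
finger_gap: 51.8
```

>>> step_arm --increments '[{"tx":0.012,"ty":0,"tz":0.035,"rx":0,"ry":0,"rz":0,"claw":0.6},{"tx":0.024,"ty":0,"tz":0.07,"rx":0,"ry":0,"rz":0,"claw":0.6},{"tx":0.036,"ty":0,"tz":0.105,"rx":0,"ry":0,"rz":0,"claw":0.6},{"tx":0.048,"ty":0,"tz":0.14,"rx":0,"ry":0,"rz":0,"claw":0.6},{"tx":0.06,"ty":0,"tz":0.17,"rx":0,"ry":0,"rz":0,"claw":0.6}]'

```text
t: 6.6
ee_pos: [624.9, 237.7, 167.6]
eef_rot: [-0.707, 0.0, -0.0, 0.707]
ft_force: [0.4, -0.8, -0.2]
finger_gap: 51.5
```

>>> step_arm --increments '[{"tx":0.01,"ty":0,"tz":0.025,"rx":0,"ry":0,"rz":0,"claw":0.6},{"tx":0.015,"ty":0,"tz":0.04,"rx":0,"ry":0,"rz":0,"claw":0.6},{"tx":0.015,"ty":0,"tz":0.04,"rx":0,"ry":0,"rz":0,"claw":0.6},{"tx":0.015,"ty":0,"tz":0.04,"rx":0,"ry":0,"rz":0,"claw":0.6}]'

```text
t: 6.93
ee_pos: [639.6, 275.6, 167.2]
eef_rot: [0.707, -0.0, -0.0, -0.707]
ft_force: [-0.9, -1.0, 0.1]
finger_gap: 51.5
```

```bash
python3 - <<'E'
from h import *
st();snap('wrist','w5.png');bot.read_camera('wrist'); plan(639.5,275.5,33,0)
E
```

```text
t 6.93 p [639.6 275.6 167.2] yaw -0.0 tilt [-0.0008 -0.0004] F [-0.9 -1.   0.1] gap 51.5 q [ 0.32  0.64  1.2  -0.    1.3   0.32]
from [639.5 274.3 167.6] yaw -0.09 -> t(m) [1.000e-04 1.346e-01 1.300e-03] r [ 0.0005 -0.0016 -0.0007]
```

View pics/w5.png

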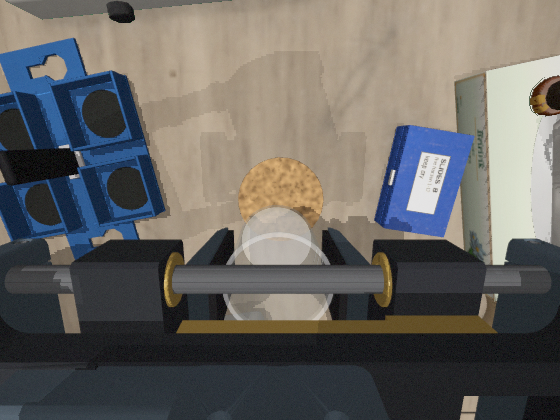

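```bash
python3 - <<'E'
from h import *
im,d,m=snap('wrist'); print(proj(m,[639.5,275.5,4]),onz(m,281,199,4),proj(m,[639.5,323.5,4]))
st()
E
```

```text
[278.04113983 199.89434976] [642.81431091 276.51408861   4.        ] [277.98739656 156.344301  ]
t 7.08 p [639.6 274.1 167.7] yaw -0.12 tilt [-0.0006 -0.0004] F [ 0.9 -0.4 -0.1] gap 51.5 q [ 0.32  0.64  1.2  -0.    1.3   0.32]
```

>>> step_arm --increments '[{"tx":0.002,"ty":0.035,"tz":0.001,"rx":0,"ry":0,"rz":0,"claw":0.6},{"tx":0.002,"ty":0.07,"tz":0.001,"rx":0,"ry":0,"rz":0,"claw":0.6},{"tx":0.002,"ty":0.1,"tz":0.001,"rx":0,"ry":0,"rz":0,"claw":0.6},{"tx":0.002,"ty":0.12,"tz":0.001,"rx":0,"ry":0,"rz":0,"claw":0.6},{"tx":0.002,"ty":0.128,"tz":0.001,"rx":0,"ry":0,"rz":0,"claw":0.6}]'

```text
t: 7.5
ee_pos: [640.0, 274.4, 36.7]
eef_rot: [0.708, -0.002, -0.001, -0.707]
ft_force: [-0.6, -0.6, -0.3]
finger_gap: 51.9
```

>>> step_arm --increments '[{"tx":0,"ty":0.003,"tz":0,"rx":0,"ry":0,"rz":0,"claw":0.6},{"tx":0,"ty":0.0055,"tz":0,"rx":0,"ry":0,"rz":0,"claw":0.6},{"tx":0,"ty":0.0065,"tz":0,"rx":0,"ry":0,"rz":0,"claw":0.6},{"tx":0,"ty":0.0065,"tz":0,"rx":0,"ry":0,"rz":0,"claw":0.6}]'

```text
t: 7.83
ee_pos: [642.7, 276.2, 34.6]
eef_rot: [-0.707, -0.0, -0.001, 0.707]
ft_force: [-0.4, 0.1, 0.0]
finger_gap: 51.7
```

```bash
python3 - <<'E'
from h import *
st()
E
```

```text
t 7.83 p [642.7 276.2  34.6] yaw -0.08 tilt [0.0018 0.0006] F [-0.4  0.1  0. ] gap 51.7 q [0.32 0.78 1.31 0.   1.05 0.32]
```

>>> step_arm --increments '[{"tx":0,"ty":0.0015,"tz":0,"rx":0,"ry":0,"rz":0,"claw":0.6},{"tx":0,"ty":0.0025,"tz":0,"rx":0,"ry":0,"rz":0,"claw":0.6},{"tx":0,"ty":0.0025,"tz":0,"rx":0,"ry":0,"rz":0,"claw":0.6}]'

```text
t: 8.08
ee_pos: [642.1, 276.3, 31.6]
eef_rot: [-0.707, 0.0, -0.001, 0.707]
ft_force: [-0.9, -0.2, 5.3]
finger_gap: 51.8
```

```bash
python3 - <<'E'
from h import *
st()
E
```

```text
t 8.08 p [642.1 276.3  31.6] yaw -0.07 tilt [0.0008 0.0004] F [-0.9 -0.2  5.3] gap 51.8 q [0.32 0.79 1.31 0.   1.05 0.32]
```

Contact (5 N up). Release slowly and retreat.

>>> step_arm --increments '[{"tx":0,"ty":0,"tz":0,"rx":0,"ry":0,"rz":0,"claw":0.35},{"tx":0,"ty":0,"tz":0,"rx":0,"ry":0,"rz":0,"claw":0.3},{"tx":0,"ty":0,"tz":0,"rx":0,"ry":0,"rz":0,"claw":0.15},{"tx":0,"ty":0,"tz":0,"rx":0,"ry":0,"rz":0,"claw":0.1},{"tx":0,"ty":0,"tz":0,"rx":0,"ry":0,"rz":0,"claw":0.1}]'

```text
t: 8.5
ee_pos: [641.9, 276.2, 30.8]
eef_rot: [0.707, -0.0, 0.0, -0.707]
ft_force: [-0.6, -0.3, -0.1]
finger_gap: 80.1
```

>>> step_arm --increments '[{"tx":0,"ty":-0.02,"tz":0,"rx":0,"ry":0,"rz":0,"claw":0.1},{"tx":0,"ty":-0.06,"tz":0,"rx":0,"ry":0,"rz":0,"claw":0.1},{"tx":0,"ty":-0.1,"tz":0,"rx":0,"ry":0,"rz":0,"claw":0.1},{"tx":0,"ty":-0.14,"tz":0,"rx":0,"ry":0,"rz":0,"claw":0.1},{"tx":0,"ty":-0.18,"tz":0,"rx":0,"ry":0,"rz":0,"claw":0}]'

```text
t: 8.92
ee_pos: [641.5, 276.0, 212.7]
eef_rot: [0.707, -0.001, 0.0, -0.707]
ft_force: [0.9, 0.2, -0.1]
finger_gap: 86.1
```

```bash
python3 - <<'E'
from h import *
st();im,d,m=snap('scene','s6.png');snap('wrist','w6.png')
cv2.imwrite('pics/s6c.png',cv2.resize(im[120:320,100:380],None,fx=2.8,fy=2.8,interpolation=cv2.INTER_CUBIC))
E
```

```text
t 8.92 p [641.5 276.  212.7] yaw -0.07 tilt [-0.0002 -0.0001] F [ 0.9  0.2 -0.1] gap 86.1 q [0.32 0.6  1.14 0.   1.4  0.32]
```

View pics/s6c.png

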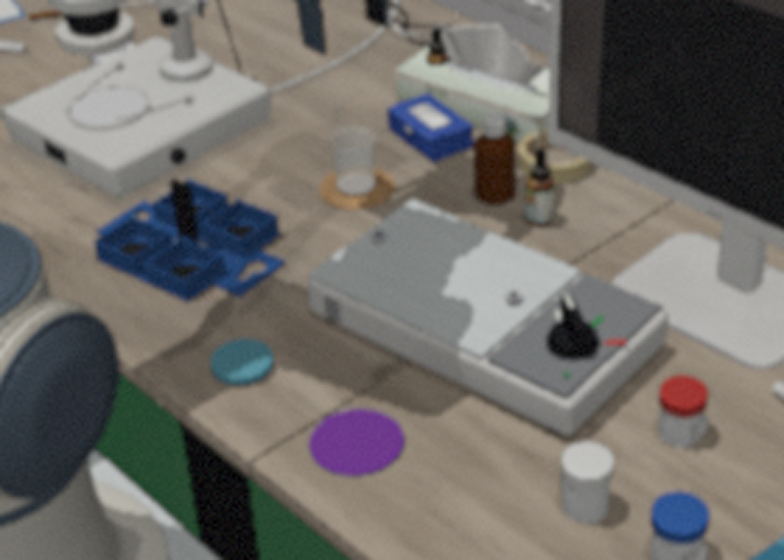

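View pics/w6.png

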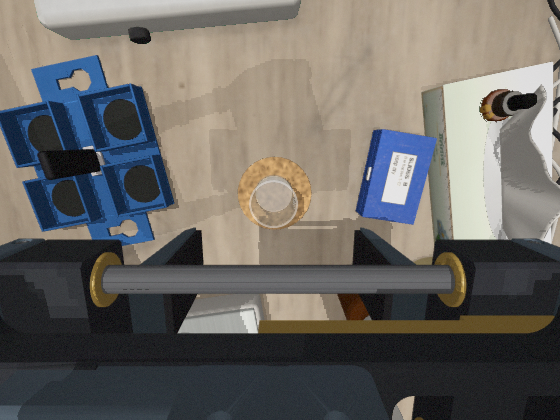

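>>> step_arm --increments '[{"tx":-0.016,"ty":-0.01,"tz":0.012,"rx":0,"ry":-0.125,"rz":0,"claw":0},{"tx":-0.032,"ty":-0.02,"tz":0.024,"rx":0,"ry":-0.25,"rz":0,"claw":0},{"tx":-0.048,"ty":-0.03,"tz":0.036,"rx":0,"ry":-0.375,"rz":0,"claw":0},{"tx":-0.064,"ty":-0.035,"tz":0.048,"rx":0,"ry":-0.5,"rz":0,"claw":0},{"tx":-0.08,"ty":-0.035,"tz":0.06,"rx":0,"ry":-0.62,"rz":0,"claw":0}]'

```text
t: 9.43
ee_pos: [561.7, 336.9, 246.9]
eef_rot: [-0.673, -0.218, 0.217, 0.673]
ft_force: [-0.3, 0.7, -0.2]
finger_gap: 91.1
```

```bash
python3 - <<'E'
from h import *
st(); G=plan(510,390,248,71); G=plan(450,410,248,106,G); G=plan(420,420,248,141,G); G=plan(420,420,248,176,G);G=plan(420,420,248,192,G)
E
```

```text
t 9.43 p [561.7 336.9 246.9] yaw 35.8 tilt [ 0.0019 -0.0003] F [-0.3  0.7 -0.2] gap 91.1 q [ 0.45  0.51  1.22  0.    1.41 -0.18]
from [561.7 336.9 246.9] yaw 35.8 -> t(m) [-0.0109 -0.0011  0.0733] r [ 0.0009 -0.6143  0.0017]
from [510. 390. 248.] yaw 71.0 -> t(m) [-0.0006  0.      0.0632] r [ 0.     -0.6109  0.    ]
from [450. 410. 248.] yaw 106.0 -> t(m) [0.0179 0.     0.0261] r [ 0.     -0.6109  0.    ]
from [420. 420. 248.] yaw 141.0 -> t(m) [ 0.  0. -0.] r [ 0.     -0.6109  0.    ]
from [420. 420. 248.] yaw 176.0 -> t(m) [0. 0. 0.] r [ 0.     -0.2793  0.    ]
```

>>> step_arm --increments '[{"tx":-0.002,"ty":0,"tz":0.015,"rx":0,"ry":-0.12,"rz":0,"claw":0},{"tx":-0.004,"ty":0,"tz":0.03,"rx":0,"ry":-0.245,"rz":0,"claw":0},{"tx":-0.007,"ty":0,"tz":0.045,"rx":0,"ry":-0.37,"rz":0,"claw":0},{"tx":-0.009,"ty":0,"tz":0.06,"rx":0,"ry":-0.495,"rz":0,"claw":0},{"tx":-0.011,"ty":0,"tz":0.073,"rx":0,"ry":-0.615,"rz":0,"claw":0}]'

```text
t: 9.85
ee_pos: [509.9, 390.0, 245.6]
eef_rot: [-0.575, -0.411, 0.411, 0.575]
ft_force: [-0.0, 0.2, -0.4]
finger_gap: 91.2
```

>>> step_arm --increments '[{"tx":-0.001,"ty":0,"tz":0.013,"rx":0,"ry":-0.12,"rz":0,"claw":0},{"tx":-0.001,"ty":0,"tz":0.026,"rx":0,"ry":-0.245,"rz":0,"claw":0},{"tx":-0.001,"ty":0,"tz":0.039,"rx":0,"ry":-0.37,"rz":0,"claw":0},{"tx":-0.001,"ty":0,"tz":0.052,"rx":0,"ry":-0.495,"rz":0,"claw":0},{"tx":-0.001,"ty":0,"tz":0.063,"rx":0,"ry":-0.611,"rz":0,"claw":0}]'

```text
t: 10.27
ee_pos: [450.0, 409.4, 245.6]
eef_rot: [-0.425, -0.565, 0.565, 0.425]
ft_force: [0.0, 0.2, 0.7]
finger_gap: 91.2
```

>>> step_arm --increments '[{"tx":0.004,"ty":0,"tz":0.005,"rx":0,"ry":-0.12,"rz":0,"claw":0},{"tx":0.008,"ty":0,"tz":0.01,"rx":0,"ry":-0.245,"rz":0,"claw":0},{"tx":0.012,"ty":0,"tz":0.015,"rx":0,"ry":-0.37,"rz":0,"claw":0},{"tx":0.016,"ty":0,"tz":0.02,"rx":0,"ry":-0.495,"rz":0,"claw":0},{"tx":0.018,"ty":0,"tz":0.026,"rx":0,"ry":-0.611,"rz":0,"claw":0}]'

```text
t: 10.68
ee_pos: [420.7, 419.8, 245.6]
eef_rot: [0.236, 0.667, -0.667, -0.236]
ft_force: [0.6, -0.1, 0.8]
finger_gap: 91.1
```

>>> step_arm --increments '[{"tx":0,"ty":0,"tz":0,"rx":0,"ry":-0.12,"rz":0,"claw":0},{"tx":0,"ty":0,"tz":0,"rx":0,"ry":-0.245,"rz":0,"claw":0},{"tx":0,"ty":0,"tz":0,"rx":0,"ry":-0.37,"rz":0,"claw":0},{"tx":0,"ty":0,"tz":0,"rx":0,"ry":-0.495,"rz":0,"claw":0},{"tx":0,"ty":0,"tz":0,"rx":0,"ry":-0.611,"rz":0,"claw":0}]'

```text
t: 11.1
ee_pos: [420.9, 419.5, 245.6]
eef_rot: [-0.024, -0.707, 0.707, 0.024]
ft_force: [0.7, 0.1, -0.5]
finger_gap: 91.2
```

>>> step_arm --increments '[{"tx":0,"ty":0,"tz":0,"rx":0,"ry":-0.12,"rz":0,"claw":0},{"tx":0,"ty":0,"tz":0,"rx":0,"ry":-0.23,"rz":0,"claw":0},{"tx":0,"ty":0,"tz":0,"rx":0,"ry":-0.28,"rz":0,"claw":0},{"tx":0,"ty":0,"tz":0,"rx":0,"ry":-0.28,"rz":0,"claw":0},{"tx":0,"ty":0,"tz":0,"rx":0,"ry":-0.28,"rz":0,"claw":0}]'

```text
t: 11.52
ee_pos: [421.0, 419.5, 245.7]
eef_rot: [0.072, -0.703, 0.703, -0.072]
ft_force: [-0.6, -0.5, 1.0]
finger_gap: 91.3
```

```bash
python3 - <<'E'
from h import *
st();bot.read_camera('top')
st();im,d,m=snap('wrist','w7.png')
import pickle; pickle.dump((m,d),open('w7.pkl','wb'))
E
```

```text
t 11.52 p [421.  419.5 245.7] yaw -168.37 tilt [0.0001 0.0001] F [-0.6 -0.5  1. ] gap 91.3 q [ 0.68  0.42  1.38 -0.    1.34 -2.66]
t 11.57 p [421.  419.5 245.7] yaw -168.38 tilt [0.0001 0.    ] F [0.3 0.6 0.8] gap 91.0 q [ 0.68  0.42  1.38  0.    1.34 -2.66]
```

View pics/w7.png

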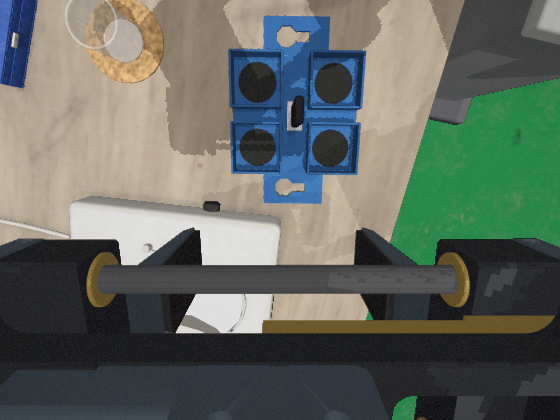

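```bash
cat > carr.py <<'E'
from h import *
def discs(im,m,zf,seeds,rad=16):
    g=im.max(2); out=[]
    for (u,v) in seeds:
        u,v=int(round(u)),int(round(v))
        mk=((im.max(2)<75)&((im.max(2).astype(int)-im.min(2))<25)).astype(np.uint8)
        w=np.zeros_like(mk); cv2.circle(w,(u,v),rad+5,1,-1); mk&=w
        mk=cv2.morphologyEx(mk,cv2.MORPH_OPEN,np.ones((5,5),np.uint8))
        n,l,s,c=cv2.connectedComponentsWithStats(mk)
        if n<2: out.append(None); continue
        k=l[v,u] or 1+np.argmax(s[1:,4])
        out.append(onz(m,c[k][0],c[k][1],zf)[:2]); print('disc',s[k],np.round(c[k],1))
    return np.array(out)
def rigid(A,B):
    ca,cb=A.mean(0),B.mean(0); H=(A-ca).T@(B-cb); th=np.arctan2(H[0,1]-H[1,0],H[0,0]+H[1,1])
    Rm=np.array([[np.cos(th),-np.sin(th)],[np.sin(th),np.cos(th)]]); t=cb-Rm@ca
    print('rigid t',np.round(t,1),'yaw',round(np.degrees(th),2),'res',np.round(B-(A@Rm.T+t),1).tolist()); return t,th
E
python3 - <<'E'
from carr import *
import pickle
m,d=pickle.load(open('w7.pkl','rb')); im=cv2.imread('pics/w7.png')
cv2.imwrite('pics/w7c.png',cv2.resize(im[0:215,215:385],None,fx=3.5,fy=3.5,interpolation=cv2.INTER_CUBIC))
B=discs(im,m,4,[(257,82),(334,83),(257,147),(330,148)])
print(B)
# carrier x -> image right; carrier y -> ? tool z = image up ; y = z cross x : up
A=np.array([[-48,y,] for y in ()]+[[-48,-40],[48,-40],[-48,40],[48,40]]) 
T=m['M']; print('img right world',T[:2,0],'img up',T[:2,1])
for sgn in (1,-1): rigid(A*[1,sgn],B)
E
```

```text
disc [ 239   62   37   40 1186] [257.   81.8]
disc [ 315   63   37   40 1178] [333.1  82.6]
disc [ 240  129   35   37 1018] [257.2 146.8]
disc [ 313  130   35   36 1008] [329.8 147.6]
[[473.77990662 289.66348613]
 [379.4550356  271.34373805]
 [458.69857892 368.38699542]
 [364.13461985 350.05366796]]
img right world [-0.97951052 -0.20138952] img up [ 0.19575745 -0.95070386]
rigid t [419.  319.9] yaw -168.9 res [[15.4, -78.7], [15.2, -78.5], [-15.1, 78.5], [-15.5, 78.7]]
rigid t [419.  319.9] yaw -169.04 res [[0.0, -0.1], [-0.0, -0.1], [0.2, 0.1], [-0.2, 0.0]]
```

View pics/w7c.png

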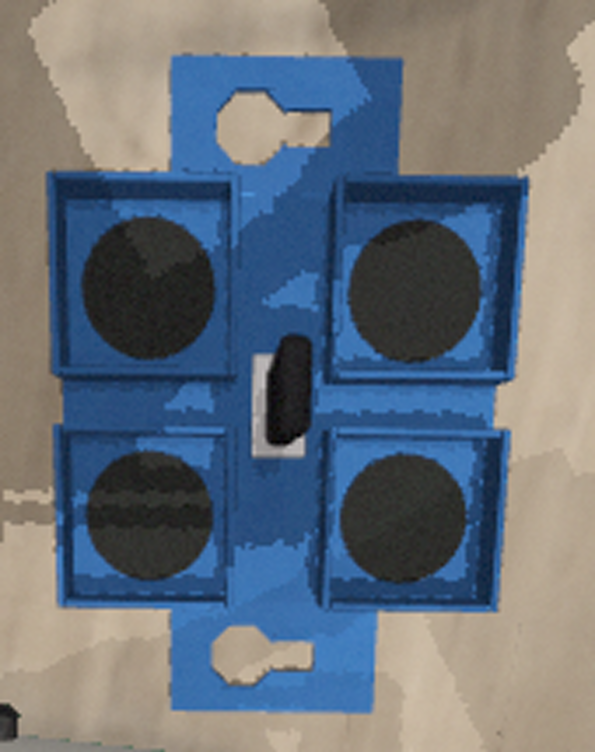

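```bash
python3 - <<'E'
from h import *
G=plan(419,319.9,130,-169.04); plan(419,319.9,52,-169.04,G)
E
```

```text
from [421.  419.5 245.7] yaw -168.37 -> t(m) [0.022  0.1157 0.0972] r [-0.0001  0.0117  0.0001]
from [419.  319.9 130. ] yaw -169.04 -> t(m) [0.    0.078 0.   ] r [ 0. -0.  0.]
```

>>> step_arm --increments '[{"tx":0.01,"ty":0.01,"tz":0.035,"rx":0,"ry":0.0117,"rz":0,"claw":0},{"tx":0.018,"ty":0.03,"tz":0.065,"rx":0,"ry":0.0117,"rz":0,"claw":0},{"tx":0.022,"ty":0.06,"tz":0.09,"rx":0,"ry":0.0117,"rz":0,"claw":0},{"tx":0.022,"ty":0.09,"tz":0.097,"rx":0,"ry":0.0117,"rz":0,"claw":0},{"tx":0.022,"ty":0.1157,"tz":0.0972,"rx":0,"ry":0.0117,"rz":0,"claw":0}]'

```text
t: 12.03
ee_pos: [419.1, 317.8, 129.0]
eef_rot: [0.067, -0.704, 0.704, -0.067]
ft_force: [0.7, 0.9, -0.6]
finger_gap: 91.1
```

>>> step_arm --increments '[{"tx":0,"ty":0,"tz":0,"rx":0,"ry":0,"rz":0,"claw":0},{"tx":0,"ty":0.025,"tz":0,"rx":0,"ry":0,"rz":0,"claw":0.1},{"tx":0,"ty":0.055,"tz":0,"rx":0,"ry":0,"rz":0,"claw":0.3},{"tx":0,"ty":0.075,"tz":0,"rx":0,"ry":0,"rz":0,"claw":0.4},{"tx":0,"ty":0.078,"tz":0,"rx":0,"ry":0,"rz":0,"claw":0.5}]'

```text
t: 12.45
ee_pos: [418.4, 319.7, 50.5]
eef_rot: [0.069, -0.703, 0.704, -0.067]
ft_force: [-1.5, -0.9, -0.3]
finger_gap: 67.6
```

```bash
python3 - <<'E'
from h import *
st();snap('wrist','w8.png')
E
```

```text
t 12.45 p [418.4 319.7  50.5] yaw -168.95 tilt [0.0029 0.001 ] F [-1.5 -0.9 -0.3] gap 67.6 q [ 0.54  0.58  1.75  0.    0.81 -2.8 ]
```

View pics/w8.png

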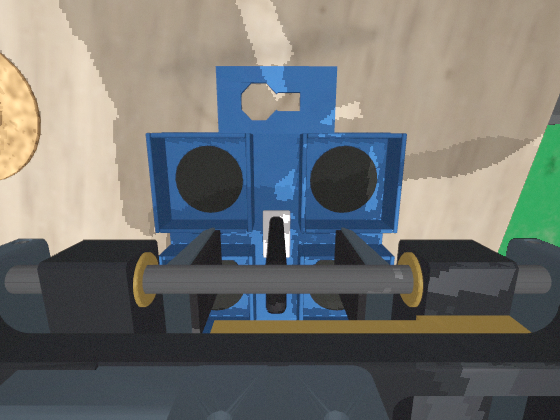

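>>> step_arm --increments '[{"tx":0,"ty":0,"tz":0,"rx":0,"ry":0,"rz":0,"claw":0.95},{"tx":0,"ty":0,"tz":0,"rx":0,"ry":0,"rz":0,"claw":0.95},{"tx":0,"ty":0,"tz":0,"rx":0,"ry":0,"rz":0,"claw":0.95},{"tx":0,"ty":0,"tz":0,"rx":0,"ry":0,"rz":0,"claw":1},{"tx":0,"ty":0,"tz":0,"rx":0,"ry":0,"rz":0,"claw":1}]' --squeeze 40

```text
t: 12.92
ee_pos: [419.6, 320.1, 52.9]
eef_rot: [-0.068, 0.704, -0.704, 0.069]
ft_force: [-0.2, -0.3, 0.1]
finger_gap: 29.6
```

>>> step_arm --increments '[{"tx":0,"ty":0,"tz":0,"rx":0,"ry":0,"rz":0,"claw":1},{"tx":0,"ty":0,"tz":0,"rx":0,"ry":0,"rz":0,"claw":1},{"tx":0,"ty":0,"tz":0,"rx":0,"ry":0,"rz":0,"claw":1},{"tx":0,"ty":0,"tz":0,"rx":0,"ry":0,"rz":0,"claw":1}]'

```text
t: 13.25
ee_pos: [419.3, 319.9, 52.2]
eef_rot: [-0.068, 0.704, -0.704, 0.068]
ft_force: [-0.3, 0.1, 2.8]
finger_gap: 9.7
```

```bash
python3 - <<'E'
from carr import *
import pickle
st();im,d,m=snap('wrist','w9.png'); pickle.dump((m,d),open('w9.pkl','wb'))
B=discs(im,m,4,[(209,180),(343,180)],34)
print(B, np.linalg.norm(B[0]-B[1]))
c=(B[0]+B[1])/2; v=B[1]-B[0]; th=np.arctan2(v[1],v[0]); print('yaw',np.degrees(th),'centre',c-40*np.array([-np.sin(th),np.cos(th)]))
T=pose(); print('TCP',T[:3,3])
E
```

```text
t 13.25 p [419.3 319.9  52.2] yaw -168.92 tilt [-0.0001 -0.    ] F [-0.3  0.1  2.8] gap 9.7 q [ 0.54  0.58  1.75 -0.    0.81 -2.8 ]
disc [ 178  146   66   66 3416] [210.8 178.5]
disc [ 312  146   66   66 3398] [344.3 178.4]
[[473.6898432  289.84845888]
 [379.19067431 271.27361461]] 96.30741280118342
yaw -168.8796579378803 centre [418.72544481 319.81000674]
TCP [419.34044978 319.88683432  52.21920943]
```

```bash
python3 - <<'E'
from h import *
G=plan(419.3,319.9,182,191.08)
for w in [(440,260,182,155),(470,190,182,119.5),(500,120,182,84),(530,60,182,48.5),(557,14.5,182,13),(557,14.5,182,8.4)]: G=plan(*w,G)
E
```

```text
from [419.3 319.9  52.2] yaw -168.92 -> t(m) [ 0.     -0.1298 -0.    ] r [ 0.      0.     -0.0001]
from [419.3 319.9 182. ] yaw -168.92 -> t(m) [-0.0088  0.      0.0628] r [0.     0.6297 0.    ]
from [440. 260. 182.] yaw 155.0 -> t(m) [-0.0568  0.      0.0508] r [0.     0.6196 0.    ]
from [470. 190. 182.] yaw 119.5 -> t(m) [-0.0757  0.      0.0084] r [0.     0.6196 0.    ]
from [500. 120. 182.] yaw 84.0 -> t(m) [-0.0565  0.     -0.0361] r [0.     0.6196 0.    ]
from [530.  60. 182.] yaw 48.5 -> t(m) [-0.0162  0.     -0.0504] r [0.     0.6196 0.    ]
from [557.   14.5 182. ] yaw 13.0 -> t(m) [0. 0. 0.] r [0.     0.0803 0.    ]
```

>>> step_arm --increments '[{"tx":0,"ty":-0.015,"tz":0,"rx":0,"ry":0,"rz":0,"claw":1},{"tx":0,"ty":-0.045,"tz":0,"rx":0,"ry":0,"rz":0,"claw":1},{"tx":0,"ty":-0.08,"tz":0,"rx":0,"ry":0,"rz":0,"claw":1},{"tx":0,"ty":-0.115,"tz":0,"rx":0,"ry":0,"rz":0,"claw":1},{"tx":0,"ty":-0.13,"tz":0,"rx":0,"ry":0,"rz":0,"claw":1}]'

```text
t: 13.72
ee_pos: [420.2, 320.5, 185.9]
eef_rot: [-0.067, 0.704, -0.703, 0.07]
ft_force: [1.9, 1.3, -2.6]
finger_gap: 9.9
```

>>> step_arm --increments '[{"tx":-0.001,"ty":0,"tz":0.012,"rx":0,"ry":0.1,"rz":0,"claw":1},{"tx":-0.002,"ty":0,"tz":0.025,"rx":0,"ry":0.225,"rz":0,"claw":1},{"tx":-0.005,"ty":0,"tz":0.038,"rx":0,"ry":0.35,"rz":0,"claw":1},{"tx":-0.007,"ty":0,"tz":0.05,"rx":0,"ry":0.475,"rz":0,"claw":1},{"tx":-0.009,"ty":0,"tz":0.063,"rx":0,"ry":0.6,"rz":0,"claw":1}]'

```text
t: 14.13
ee_pos: [440.0, 259.1, 181.8]
eef_rot: [-0.145, -0.692, 0.692, 0.145]
ft_force: [-0.5, -0.3, -3.1]
finger_gap: 9.8
```

```bash
python3 - <<'E'
from h import *
st();snap('wrist','w10.png')
E
```

```text
t 14.13 p [440.  259.1 181.8] yaw 156.36 tilt [0.0006 0.0006] F [-0.5 -0.3 -3.1] gap 9.8 q [ 0.42  0.37  1.66  0.    1.11 -2.31]
```

View pics/w10.png

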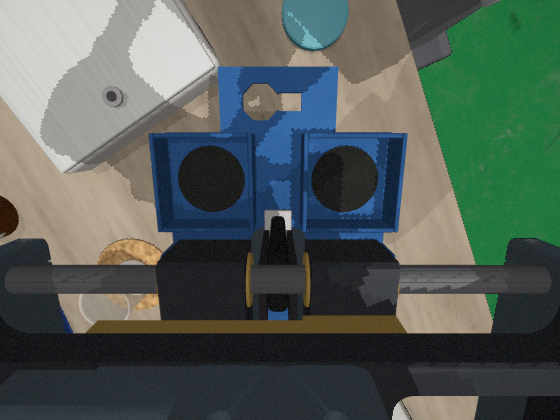

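Carrier held firmly, level. Continue turning.

>>> step_arm --increments '[{"tx":-0.011,"ty":0,"tz":0.01,"rx":0,"ry":0.125,"rz":0,"claw":1},{"tx":-0.022,"ty":0,"tz":0.02,"rx":0,"ry":0.25,"rz":0,"claw":1},{"tx":-0.034,"ty":0,"tz":0.03,"rx":0,"ry":0.375,"rz":0,"claw":1},{"tx":-0.045,"ty":0,"tz":0.04,"rx":0,"ry":0.5,"rz":0,"claw":1},{"tx":-0.057,"ty":0,"tz":0.05,"rx":0,"ry":0.62,"rz":0,"claw":1}]'

```text
t: 14.6
ee_pos: [472.5, 190.8, 181.8]
eef_rot: [-0.348, -0.615, 0.615, 0.349]
ft_force: [0.9, -0.4, -3.8]
finger_gap: 9.9
```

>>> step_arm --increments '[{"tx":-0.015,"ty":0,"tz":0.002,"rx":0,"ry":0.125,"rz":0,"claw":1},{"tx":-0.03,"ty":0,"tz":0.004,"rx":0,"ry":0.25,"rz":0,"claw":1},{"tx":-0.045,"ty":0,"tz":0.006,"rx":0,"ry":0.375,"rz":0,"claw":1},{"tx":-0.06,"ty":0,"tz":0.007,"rx":0,"ry":0.5,"rz":0,"claw":1},{"tx":-0.076,"ty":0,"tz":0.008,"rx":0,"ry":0.62,"rz":0,"claw":1}]'

```text
t: 15.02
ee_pos: [505.1, 121.7, 181.8]
eef_rot: [-0.519, -0.479, 0.48, 0.52]
ft_force: [0.7, 0.1, -3.5]
finger_gap: 10.0
```

>>> step_arm --increments '[{"tx":-0.011,"ty":0,"tz":-0.007,"rx":0,"ry":0.125,"rz":0,"claw":1},{"tx":-0.022,"ty":0,"tz":-0.014,"rx":0,"ry":0.25,"rz":0,"claw":1},{"tx":-0.034,"ty":0,"tz":-0.021,"rx":0,"ry":0.375,"rz":0,"claw":1},{"tx":-0.045,"ty":0,"tz":-0.028,"rx":0,"ry":0.5,"rz":0,"claw":1},{"tx":-0.057,"ty":0,"tz":-0.036,"rx":0,"ry":0.62,"rz":0,"claw":1}]'

```text
t: 15.43
ee_pos: [536.6, 62.3, 181.7]
eef_rot: [-0.641, -0.298, 0.299, 0.641]
ft_force: [0.2, 0.4, -3.1]
finger_gap: 9.8
```

```bash
python3 - <<'E'
from h import *
st();G=plan(557,14.5,182,13); plan(557,14.5,182,8.4,G)
E
```

```text
t 15.43 p [536.6  62.3 181.7] yaw 49.89 tilt [-0.0006  0.0009] F [ 0.2  0.4 -3.1] gap 9.8 q [ 0.    0.41  1.6   0.    1.14 -0.87]
from [536.6  62.3 181.7] yaw 49.89 -> t(m) [-0.0234 -0.0003 -0.0464] r [-0.0007  0.6438 -0.0009]
from [557.   14.5 182. ] yaw 13.0 -> t(m) [0. 0. 0.] r [0.     0.0803 0.    ]
```

>>> step_arm --increments '[{"tx":-0.005,"ty":0,"tz":-0.01,"rx":0,"ry":0.125,"rz":0,"claw":1},{"tx":-0.01,"ty":0,"tz":-0.02,"rx":0,"ry":0.25,"rz":0,"claw":1},{"tx":-0.015,"ty":0,"tz":-0.03,"rx":0,"ry":0.375,"rz":0,"claw":1},{"tx":-0.02,"ty":0,"tz":-0.04,"rx":0,"ry":0.5,"rz":0,"claw":1},{"tx":-0.0234,"ty":0,"tz":-0.0464,"rx":0,"ry":0.624,"rz":0,"claw":1}]'

```text
t: 15.85
ee_pos: [557.5, 14.2, 181.7]
eef_rot: [-0.702, -0.087, 0.087, 0.702]
ft_force: [-0.2, 0.6, -3.6]
finger_gap: 9.7
```

>>> step_arm --increments '[{"tx":0,"ty":0,"tz":0,"rx":0,"ry":0.09,"rz":0,"claw":1},{"tx":0,"ty":0.03,"tz":0,"rx":0,"ry":0.1,"rz":0,"claw":1},{"tx":0,"ty":0.035,"tz":0,"rx":0,"ry":0.1,"rz":0,"claw":1},{"tx":0,"ty":0.035,"tz":0,"rx":0,"ry":0.1,"rz":0,"claw":1},{"tx":0,"ty":0.035,"tz":0,"rx":0,"ry":0.1,"rz":0,"claw":1}]'

```text
t: 16.27
ee_pos: [557.2, 15.1, 147.2]
eef_rot: [-0.705, -0.054, 0.054, 0.705]
ft_force: [-0.1, 0.1, -2.7]
finger_gap: 10.5
```

```bash
python3 - <<'E'
from h import *
import pickle
bot.read_camera('top');bot.read_camera('top');st();im,d,m=snap('wrist','w11.png'); pickle.dump((m,d),open('w11.pkl','wb')); st();snap('top','t11.png');snap('scene','s11.png')
E
```

```text
t 16.37 p [557.9  15.  148. ] yaw 8.72 tilt [ 0.0009 -0.0002] F [-0.1  0.4 -3.4] gap 9.6 q [-0.08  0.47  1.59 -0.    1.07 -0.23]
t 16.42 p [558.   15.  148.1] yaw 8.71 tilt [ 0.0011 -0.0003] F [-0.5  0.8 -3.4] gap 10.1 q [-0.08  0.47  1.59  0.    1.07 -0.23]
```

View pics/w11.png

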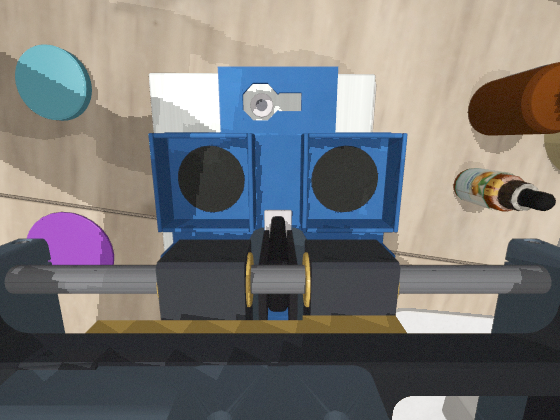

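```bash
python3 - <<'E'
from h import *
im=cv2.imread('pics/w11.png'); cv2.imwrite('pics/w11c.png',cv2.resize(im[60:140,210:345],None,fx=5.5,fy=5.5,interpolation=cv2.INTER_CUBIC))
E
```

```text
(no output)
```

View pics/w11c.png

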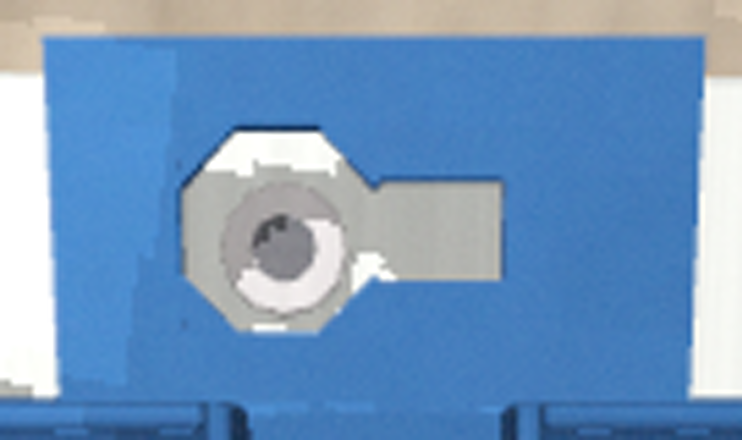

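View pics/s11.png

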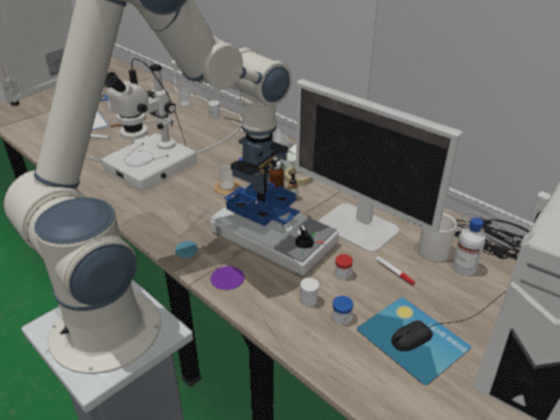

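```bash
python3 - <<'E'
from h import *
import pickle
m,d=pickle.load(open('w11.pkl','rb'))
s=onz(m,261.1,104.2,70); h=onz(m,260.1,101.4,99.5); print('stud',s,'hole',h)
th=np.radians(8.55); xs=np.array([np.cos(th),np.sin(th)]); ys=np.array([-xs[1],xs[0]])
D=s[:2]-h[:2]; print('stud-hole in carrier axes',D@xs,D@ys)
# hole expected from carrier held: centre TCP + 
c=np.array([557.9,15.0]); print('hole pred',c-12*xs+93*ys)
E
```

```text
stud [530.59118787 105.63948961  70.        ] hole [531.56566559 104.49111863  99.5       ]
stud-hole in carrier axes -0.7929167541727403 1.2804865345160312
hole pred [532.20682566 105.18237518]
```

>>> step_arm --increments '[{"tx":-0.001,"ty":0.01,"tz":0.001,"rx":0,"ry":0.005,"rz":0,"claw":1},{"tx":-0.001,"ty":0.019,"tz":0.001,"rx":0,"ry":0.005,"rz":0,"claw":1},{"tx":-0.001,"ty":0.023,"tz":0.001,"rx":0,"ry":0.005,"rz":0,"claw":1},{"tx":-0.001,"ty":0.023,"tz":0.001,"rx":0,"ry":0.005,"rz":0,"claw":1},{"tx":-0.001,"ty":0.023,"tz":0.001,"rx":0,"ry":0.005,"rz":0,"claw":1}]'

```text
t: 16.93
ee_pos: [556.0, 15.7, 123.6]
eef_rot: [-0.705, -0.051, 0.052, 0.705]
ft_force: [0.4, 0.4, -3.9]
finger_gap: 10.0
```

```bash
python3 - <<'E'
from h import *
import pickle
bot.read_camera('top');st();im,d,m=snap('wrist','w12.png'); pickle.dump((m,d),open('w12.pkl','wb')); st()
cv2.imwrite('pics/w12c.png',cv2.resize(im[60:140,210:345],None,fx=5.5,fy=5.5,interpolation=cv2.INTER_CUBIC))
im,_,_=snap('scene','s12.png')
cv2.imwrite('pics/s12c.png',cv2.resize(im[150:280,190:350],None,fx=4,fy=4,interpolation=cv2.INTER_CUBIC))
E
```

```text
t 16.98 p [556.4  15.7 124. ] yaw 8.37 tilt [-0.0003  0.    ] F [ 0.  -0.3 -3.9] gap 9.7 q [-0.08  0.5   1.62 -0.    1.02 -0.23]
t 17.03 p [556.5  15.7 124.2] yaw 8.37 tilt [ 0.0002 -0.0001] F [ 0.1 -1.  -3.4] gap 9.7 q [-0.08  0.5   1.62 -0.    1.02 -0.23]
```

View pics/w12c.png

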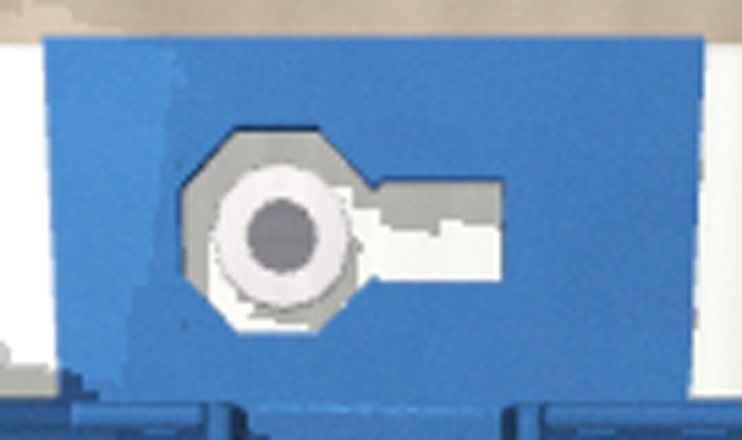

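View pics/s12c.png

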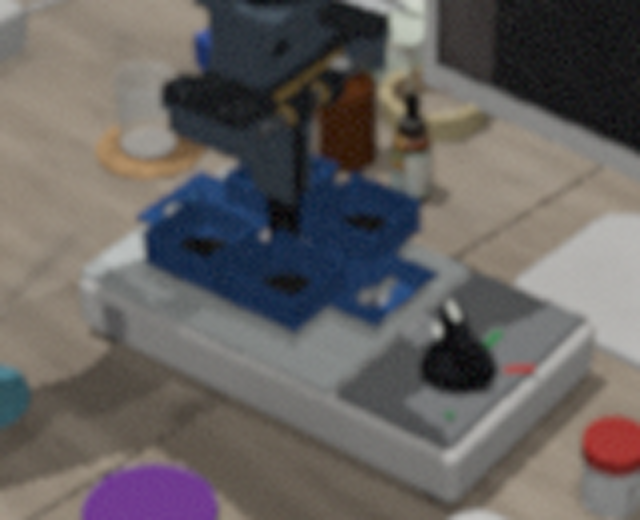

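>>> step_arm --increments '[{"tx":0.0005,"ty":0.003,"tz":0,"rx":0,"ry":0,"rz":0,"claw":1},{"tx":0.0005,"ty":0.005,"tz":0,"rx":0,"ry":0,"rz":0,"claw":1},{"tx":0.0005,"ty":0.006,"tz":0,"rx":0,"ry":0,"rz":0,"claw":1},{"tx":0.0005,"ty":0.006,"tz":0,"rx":0,"ry":0,"rz":0,"claw":1}]'

```text
t: 17.42
ee_pos: [556.7, 15.8, 117.8]
eef_rot: [-0.705, -0.051, 0.052, 0.705]
ft_force: [0.4, -0.5, -4.9]
finger_gap: 9.6
```

>>> step_arm --increments '[{"tx":0,"ty":0.002,"tz":0,"rx":0,"ry":0,"rz":0,"claw":1},{"tx":0,"ty":0.004,"tz":0,"rx":0,"ry":0,"rz":0,"claw":1},{"tx":0,"ty":0.0045,"tz":0,"rx":0,"ry":0,"rz":0,"claw":1},{"tx":0,"ty":0.0045,"tz":0,"rx":0,"ry":0,"rz":0,"claw":1},{"tx":0,"ty":0.0045,"tz":0,"rx":0,"ry":0,"rz":0,"claw":1}]'

```text
t: 17.83
ee_pos: [556.8, 15.8, 113.6]
eef_rot: [-0.705, -0.052, 0.052, 0.705]
ft_force: [0.1, 1.3, -4.0]
finger_gap: 10.4
```

```bash
python3 - <<'E'
from h import *
bot.read_camera('top');st();im,d,m=snap('wrist','w13.png'); st()
cv2.imwrite('pics/w13c.png',cv2.resize(im[60:140,210:345],None,fx=5.5,fy=5.5,interpolation=cv2.INTER_CUBIC))
E
```

```text
t 17.88 p [556.9  15.8 113.7] yaw 8.36 tilt [ 0.0001 -0.    ] F [ 0.2 -0.  -3.4] gap 10.0 q [-0.08  0.52  1.63  0.    0.99 -0.22]
t 17.93 p [556.9  15.8 113.7] yaw 8.36 tilt [ 0.0001 -0.    ] F [ 0.1 -0.  -3.1] gap 9.3 q [-0.08  0.52  1.63  0.    0.99 -0.22]
```

View pics/w13c.png

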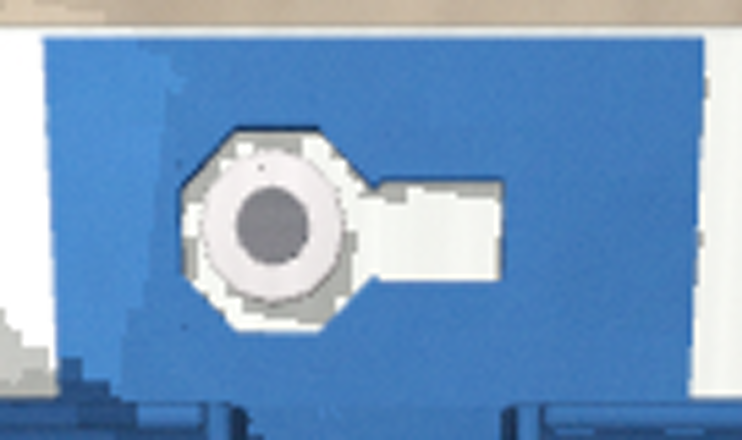

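>>> step_arm --increments '[{"tx":0,"ty":0.0008,"tz":0,"rx":0,"ry":0,"rz":0,"claw":1},{"tx":0,"ty":0.0014,"tz":0,"rx":0,"ry":0,"rz":0,"claw":1},{"tx":0,"ty":0.0014,"tz":0,"rx":0,"ry":0,"rz":0,"claw":1},{"tx":0,"ty":0.0014,"tz":0,"rx":0,"ry":0,"rz":0,"claw":1}]'

```text
t: 18.27
ee_pos: [556.8, 15.8, 112.2]
eef_rot: [-0.705, -0.052, 0.052, 0.705]
ft_force: [0.3, 0.2, -2.7]
finger_gap: 9.8
```

```bash
python3 - <<'E'
from h import *
st()
E
```

```text
t 18.27 p [556.8  15.8 112.2] yaw 8.37 tilt [0. 0.] F [ 0.3  0.2 -2.7] gap 9.8 q [-0.08  0.52  1.63  0.    0.99 -0.22]
```

>>> step_arm --increments '[{"tx":-0.003,"ty":0,"tz":0,"rx":0,"ry":0,"rz":0,"claw":1},{"tx":-0.006,"ty":0,"tz":0,"rx":0,"ry":0,"rz":0,"claw":1},{"tx":-0.01,"ty":0,"tz":0,"rx":0,"ry":0,"rz":0,"claw":1},{"tx":-0.013,"ty":0,"tz":0,"rx":0,"ry":0,"rz":0,"claw":1},{"tx":-0.015,"ty":0,"tz":0,"rx":0,"ry":0,"rz":0,"claw":1}]'

```text
t: 18.68
ee_pos: [541.4, 13.5, 112.2]
eef_rot: [-0.705, -0.051, 0.052, 0.705]
ft_force: [0.6, 0.6, -3.1]
finger_gap: 9.9
```

```bash
python3 - <<'E'
from h import *
st();im,d,m=snap('wrist','w14.png')
cv2.imwrite('pics/w14c.png',cv2.resize(im[60:140,210:345],None,fx=5.5,fy=5.5,interpolation=cv2.INTER_CUBIC))
E
```

```text
t 18.68 p [541.4  13.5 112.2] yaw 8.36 tilt [-0.0003  0.    ] F [ 0.6  0.6 -3.1] gap 9.9 q [-0.09  0.5   1.67 -0.    0.97 -0.23]
```

View pics/w14c.png

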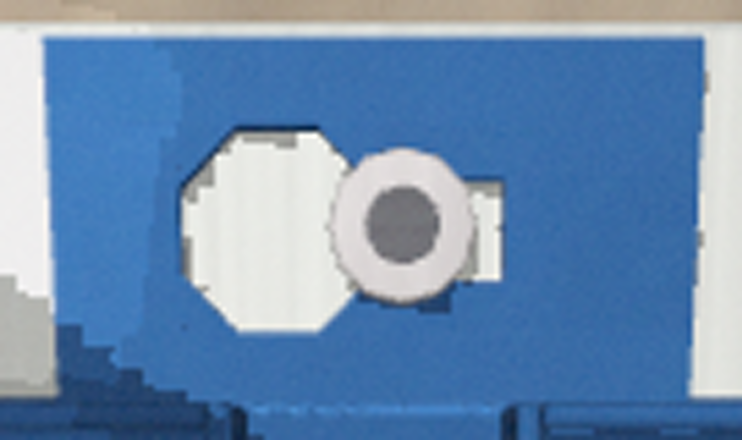

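Sliding under the head cleanly. Finish the slide.

>>> step_arm --increments '[{"tx":-0.003,"ty":0,"tz":0,"rx":0,"ry":0,"rz":0,"claw":1},{"tx":-0.006,"ty":0,"tz":0,"rx":0,"ry":0,"rz":0,"claw":1},{"tx":-0.008,"ty":0,"tz":0,"rx":0,"ry":0,"rz":0,"claw":1},{"tx":-0.009,"ty":0,"tz":0,"rx":0,"ry":0,"rz":0,"claw":1},{"tx":-0.009,"ty":0,"tz":0,"rx":0,"ry":0,"rz":0,"claw":1}]'

```text
t: 19.15
ee_pos: [533.0, 12.3, 112.3]
eef_rot: [-0.705, -0.052, 0.052, 0.705]
ft_force: [0.6, 0.1, -4.4]
finger_gap: 9.6
```

```bash
python3 - <<'E'
from h import *
st();im,d,m=snap('wrist','w15.png')
cv2.imwrite('pics/w15c.png',cv2.resize(im[60:140,210:345],None,fx=5.5,fy=5.5,interpolation=cv2.INTER_CUBIC))
E
```

```text
t 19.15 p [533.   12.3 112.3] yaw 8.36 tilt [0.0001 0.    ] F [ 0.6  0.1 -4.4] gap 9.6 q [-0.09  0.49  1.69  0.    0.96 -0.23]
```

View pics/w15c.png

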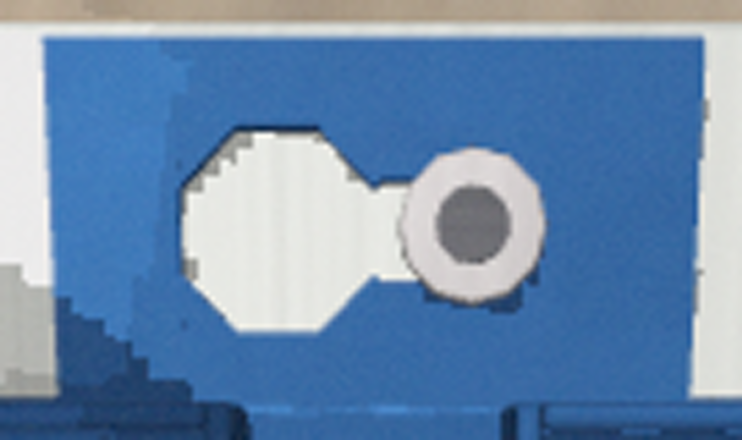

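>>> step_arm --increments '[{"tx":-0.0007,"ty":0,"tz":0,"rx":0,"ry":0,"rz":0,"claw":1},{"tx":-0.0014,"ty":0,"tz":0,"rx":0,"ry":0,"rz":0,"claw":1},{"tx":-0.0014,"ty":0,"tz":0,"rx":0,"ry":0,"rz":0,"claw":1}]'

```text
t: 19.45
ee_pos: [532.5, 12.2, 112.4]
eef_rot: [0.705, 0.052, -0.051, -0.705]
ft_force: [5.3, 1.5, -5.0]
finger_gap: 9.8
```

>>> step_arm --increments '[{"tx":0.0004,"ty":0.0008,"tz":0,"rx":0,"ry":0,"rz":0,"claw":1},{"tx":0.0004,"ty":0.0012,"tz":0,"rx":0,"ry":0,"rz":0,"claw":1},{"tx":0.0004,"ty":0.0012,"tz":0,"rx":0,"ry":0,"rz":0,"claw":1}]'

```text
t: 19.7
ee_pos: [532.7, 12.2, 112.2]
eef_rot: [0.705, 0.052, -0.051, -0.705]
ft_force: [-0.9, 1.4, 18.4]
finger_gap: 9.6
```

```bash
python3 - <<'E'
from h import *
st()
E
```

```text
t 19.7 p [532.7  12.2 112.2] yaw 8.37 tilt [ 0.0015 -0.0004] F [-0.9  1.4 18.4] gap 9.6 q [-0.09  0.49  1.69  0.    0.96 -0.24]
```

Firmly on the deck. Release, opening gradually.

>>> step_arm --increments '[{"tx":0,"ty":-0.0008,"tz":0,"rx":0,"ry":0,"rz":0,"claw":1},{"tx":0,"ty":-0.0008,"tz":0,"rx":0,"ry":0,"rz":0,"claw":0.8},{"tx":0,"ty":-0.0008,"tz":0,"rx":0,"ry":0,"rz":0,"claw":0.7},{"tx":0,"ty":-0.0008,"tz":0,"rx":0,"ry":0,"rz":0,"claw":0.6},{"tx":0,"ty":-0.0008,"tz":0,"rx":0,"ry":0,"rz":0,"claw":0.5}]'

```text
t: 20.12
ee_pos: [531.9, 12.1, 111.7]
eef_rot: [-0.705, -0.051, 0.052, 0.705]
ft_force: [-0.9, -0.8, -0.1]
finger_gap: 33.5
```

>>> step_arm --increments '[{"tx":0,"ty":0,"tz":0,"rx":0,"ry":0,"rz":0,"claw":0.5},{"tx":0,"ty":-0.03,"tz":0,"rx":0,"ry":0,"rz":0,"claw":0.5},{"tx":0,"ty":-0.07,"tz":0,"rx":0,"ry":0,"rz":0,"claw":0.5},{"tx":0,"ty":-0.11,"tz":0,"rx":0,"ry":0,"rz":0,"claw":0.2},{"tx":0,"ty":-0.14,"tz":0,"rx":0,"ry":0,"rz":0,"claw":0}]'

```text
t: 20.53
ee_pos: [532.3, 12.2, 254.8]
eef_rot: [0.705, 0.052, -0.051, -0.705]
ft_force: [1.4, 0.5, 0.1]
finger_gap: 56.4
```

```bash
python3 - <<'E'
from h import *
st()
# go to look-at-jars & carrier pose; camera is on left side -> TCP to the right
plan(500,-120,330,8)
E
```

```text
t 20.53 p [532.3  12.2 254.8] yaw 8.36 tilt [ 0.0016 -0.0004] F [1.4 0.5 0.1] gap 56.4 q [-0.09  0.32  1.52  0.    1.3  -0.24]
from [532.3  12.2 254.8] yaw 8.36 -> t(m) [-0.0511 -0.0752 -0.1261] r [0.0004 0.0063 0.0016]
```

>>> step_arm --increments '[{"tx":-0.004,"ty":-0.02,"tz":-0.03,"rx":0,"ry":0,"rz":0,"claw":0},{"tx":-0.009,"ty":-0.04,"tz":-0.065,"rx":0,"ry":0,"rz":0,"claw":0},{"tx":-0.014,"ty":-0.045,"tz":-0.1,"rx":0,"ry":0,"rz":0,"claw":0},{"tx":-0.018,"ty":-0.045,"tz":-0.121,"rx":0,"ry":0,"rz":0,"claw":0},{"tx":-0.018,"ty":-0.045,"tz":-0.121,"rx":0,"ry":0,"rz":0,"claw":0}]'

```text
t: 20.95
ee_pos: [531.9, -114.0, 297.2]
eef_rot: [0.706, 0.051, -0.05, -0.705]
ft_force: [0.7, 0.9, -0.1]
finger_gap: 88.9
```

```bash
python3 - <<'E'
from h import *
import pickle
bot.read_camera('top');bot.read_camera('top');st();im,d,m=snap('wrist','w16.png'); pickle.dump((m,d),open('w16.pkl','wb'))
cv2.imwrite('pics/w16c.png',cv2.resize(im[0:230,190:370],None,fx=3.4,fy=3.4,interpolation=cv2.INTER_CUBIC))
E
```

```text
t 21.05 p [ 531.6 -110.8  296.6] yaw 8.27 tilt [-0.0004  0.0003] F [ 0.2  0.2 -1.4] gap 90.9 q [-0.32  0.3   1.42  0.    1.41 -0.46]
```

View pics/w16c.png

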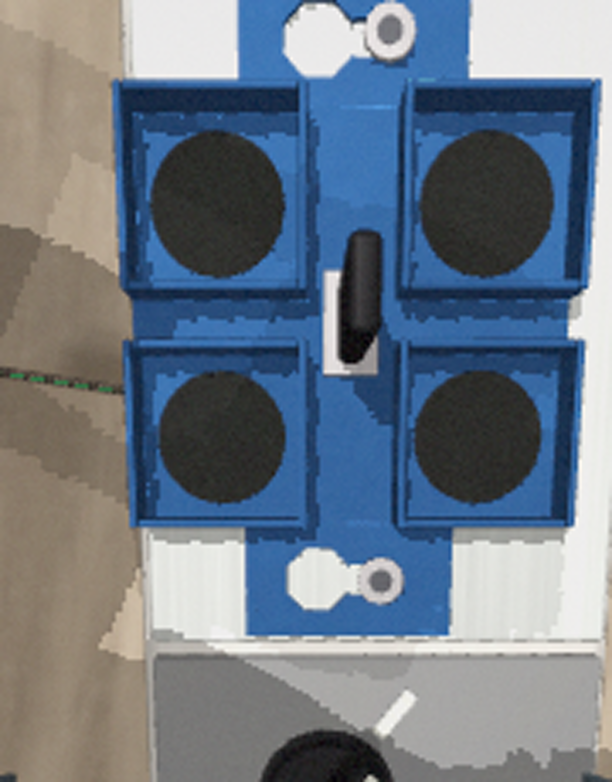

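```bash
python3 - <<'E'
from carr import *
import pickle
m,d=pickle.load(open('w16.pkl','rb')); im=cv2.imread('pics/w16.png')
B=discs(im,m,64,[(190+217/3.4,202/3.4),(190+487/3.4,202/3.4),(190+222/3.4,437/3.4),(190+478/3.4,437/3.4)])
A=np.array([[-48,40],[48,40],[-48,-40],[48,-40]])
t,th=rigid(A,B)
c,s=np.cos(th),np.sin(th); Rm=np.array([[c,-s],[s,c]])
for i,p in enumerate([(48,40),(48,-40),(-48,40),(-48,-40)]): print('pocket',i+1,np.round(Rm@p+t,1))
for u,v in [(190+390/3.4,30/3.4),(190+380/3.4,581/3.4)]:
    P=onz(m,u-.35,v-.35,70)[:2]; print('stud in carrier',np.round((P-t)@Rm,1))
E
```

```text
disc [ 235   39   38   41 1277] [253.5  59.3]
disc [ 314   39   38   41 1273] [332.6  59.1]
disc [ 237  110   36   38 1097] [254.7 128.2]
disc [ 312  109   37   38 1112] [330.  127.8]
rigid t [532.4  12.1] yaw 8.4 res [[-0.0, 0.2], [0.1, 0.2], [-0.1, -0.3], [0.1, -0.1]]
pocket 1 [574.   58.6]
pocket 2 [585.7 -20.5]
pocket 3 [479.   44.6]
pocket 4 [490.7 -34.5]
stud in carrier [12.3 92.3]
stud in carrier [ 12.  -93.7]
```

```bash
python3 - <<'E'
from h import *
G=plan(510,-280,297,0);G=plan(480,-440,280,0,G)
td=np.load('topd.npy'); mt=bot.camera_model('top'); mt['M']=np.array(mt['cam_to_world']); P=cloud(mt,td)
for z0,z1 in [(90,200),(200,300),(300,450),(450,600)]:
    s=(td>0)&(P[...,2]>z0)&(P[...,2]<z1)&(P[...,1]<150)&(P[...,1]>-600)&(P[...,0]>560)&(P[...,0]<1000); q=P[s]
    if len(q): print(z0,np.percentile(q[:,0],[0,2,10]),q[:,1].min(),q[:,1].max(),len(q))
E
```

```text
from [ 531.6 -110.   296.6] yaw 8.33 -> t(m) [-0.046  -0.0005 -0.1651] r [-0.0005  0.1454 -0.0005]
from [ 510. -280.  297.] yaw 0.0 -> t(m) [-0.03   0.017 -0.16 ] r [0. 0. 0.]
90 [560.15938066 737.83187512 753.47373697] -598.8660392992709 149.82522933908132 1540
200 [751.44150903 752.78153349 754.54956113] -440.9319235511556 60.732114885452255 1771
300 [751.37373594 753.26292736 756.33113295] -444.1654653454418 62.38222526240739 4854
```

>>> step_arm --increments '[{"tx":-0.009,"ty":0,"tz":-0.035,"rx":0,"ry":0.05,"rz":0,"claw":0},{"tx":-0.02,"ty":0,"tz":-0.075,"rx":0,"ry":0.1,"rz":0,"claw":0},{"tx":-0.03,"ty":0,"tz":-0.11,"rx":0,"ry":0.14,"rz":0,"claw":0},{"tx":-0.04,"ty":0,"tz":-0.14,"rx":0,"ry":0.1454,"rz":0,"claw":0},{"tx":-0.046,"ty":0,"tz":-0.165,"rx":0,"ry":0.1454,"rz":0,"claw":0}]'

```text
t: 21.52
ee_pos: [509.9, -281.1, 296.6]
eef_rot: [-0.707, 0.0, 0.0, 0.707]
ft_force: [-0.7, 0.8, -0.0]
finger_gap: 91.0
```

>>> step_arm --increments '[{"tx":-0.008,"ty":0.005,"tz":-0.04,"rx":0,"ry":0,"rz":0,"claw":0},{"tx":-0.016,"ty":0.01,"tz":-0.08,"rx":0,"ry":0,"rz":0,"claw":0},{"tx":-0.022,"ty":0.015,"tz":-0.12,"rx":0,"ry":0,"rz":0,"claw":0},{"tx":-0.03,"ty":0.017,"tz":-0.15,"rx":0,"ry":0,"rz":0,"claw":0},{"tx":-0.03,"ty":0.017,"tz":-0.16,"rx":0,"ry":0,"rz":0,"claw":0}]'

```text
t: 21.93
ee_pos: [479.3, -442.9, 278.5]
eef_rot: [-0.707, 0.001, 0.0, 0.707]
ft_force: [-0.4, -0.3, -0.0]
finger_gap: 91.3
```

```bash
python3 - <<'E'
from h import *
import pickle
for i in range(5): bot.read_camera('top')
st();im,d,m=snap('wrist','w17.png'); pickle.dump((m,d),open('w17.pkl','wb')); st()
E
```

```text
t 22.18 p [ 481.2 -438.4  279.9] yaw 0.12 tilt [-0.      0.0006] F [ 0.6 -0.2 -0.3] gap 91.4 q [-0.83  0.48  1.18  0.    1.48 -0.83]
t 22.23 p [ 481.2 -438.4  280.1] yaw 0.13 tilt [0.0001 0.0003] F [-1.2 -0.4 -0.6] gap 91.2 q [-0.83  0.48  1.18  0.    1.48 -0.83]
```

View pics/w17.png

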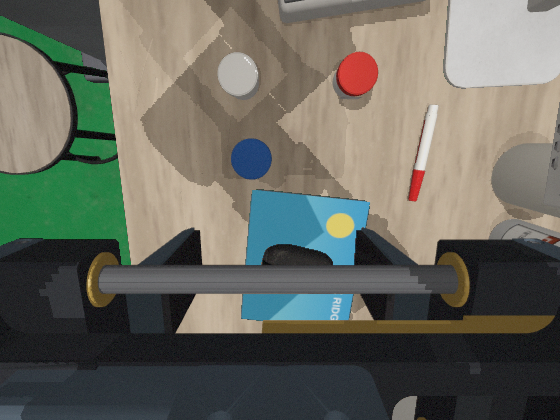

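```bash
python3 - <<'E'
from h import *
import pickle
m,d=pickle.load(open('w17.pkl','rb')); im=cv2.imread('pics/w17.png'); hsv=cv2.cvtColor(im,cv2.COLOR_BGR2HSV)
P=cloud(m,d)
def lid(name,mk,u,v,r=32):
    w=np.zeros(mk.shape,np.uint8); cv2.circle(w,(u,v),r,1,-1); mk=(mk.astype(np.uint8)&w); mk=cv2.morphologyEx(mk,cv2.MORPH_OPEN,np.ones((3,3),np.uint8))
    n,l,s,c=cv2.connectedComponentsWithStats(mk); k=1+np.argmax(s[1:,4]); 
    z=np.median(P[l==k][:,2]); cs,_=cv2.findContours((l==k).astype(np.uint8),0,1); (cx,cy),rr=cv2.minEnclosingCircle(cs[0])
    print(name,s[k],np.round(c[k],1),'circ',cx,cy,rr,'z',z,'diam',2*rr*(np.median(d[l==k]))/m['fx']); print('   pos',np.round(onz(m,*c[k],z),1),np.round(onz(m,cx,cy,z),1))
z=P[...,2]
lid('white',(z>55)&(z<75),238,75); lid('red',(z>50)&(z<68),357,75); lid('blue',(z>44)&(z<68),251,159)
lid('redc',(hsv[...,1]>150)&((hsv[...,0]<10)|(hsv[...,0]>170)),357,75); lid('bluec',(hsv[...,1]>150)&(hsv[...,0]>105),251,159)
E
```

```text
white [ 217   52   41   45 1420] [237.5  74. ] circ 237.5 74.0 22.455610275268555 z 63.86226964757225 diam 52.83429
   pos [ 433.4 -296.7   63.9] [ 433.4 -296.7   63.9]
red [ 337   52   41   44 1395] [357.1  73.1] circ 357.1363525390625 73.2272720336914 22.30944061279297 z 58.06414374393137 diam 53.267986
   pos [ 575.5 -294.2   58.1] [ 575.5 -294.4   58.1]
blue [ 231  138   41   42 1321] [250.7 158.4] circ 250.61553955078125 158.5041961669922 20.63413429260254 z 57.928706503098 diam 52.54945
   pos [ 446.6 -394.9   57.9] [ 446.4 -395.    57.9]
redc [ 337   52   41   44 1417] [356.8  73.6] circ 355.91583251953125 73.16831970214844 22.659568786621094 z 58.04870288022488 diam 54.116394
   pos [ 575.2 -294.8   58. ] [ 574.1 -294.3   58. ]
bluec [ 231  139   40   40 1268] [250.8 158.4] circ 250.7513885498047 158.51380920410156 20.26831817626953 z 57.96898435676752 diam 51.599453
   pos [ 446.7 -394.8   58. ] [ 446.6 -395.    58. ]
```

```bash
python3 - <<'E'
from h import *
G=plan(470,-424,240,35);G=plan(458,-410,200,70,G);G=plan(446.5,-395,160,98.4,G);
E
```

```text
from [ 481.2 -438.4  280.1] yaw 0.13 -> t(m) [-0.0112  0.0401  0.0144] r [-2.000e-04 -6.085e-01  2.000e-04]
from [ 470. -424.  240.] yaw 35.0 -> t(m) [-0.0018  0.04    0.0184] r [ 0.     -0.6109  0.    ]
from [ 458. -410.  200.] yaw 70.0 -> t(m) [0.0102 0.04   0.0159] r [ 0.     -0.4957  0.    ]
```

>>> step_arm --increments '[{"tx":-0.002,"ty":0.008,"tz":0.003,"rx":0,"ry":-0.12,"rz":0,"claw":0.1},{"tx":-0.005,"ty":0.016,"tz":0.006,"rx":0,"ry":-0.245,"rz":0,"claw":0.2},{"tx":-0.008,"ty":0.024,"tz":0.009,"rx":0,"ry":-0.37,"rz":0,"claw":0.2},{"tx":-0.01,"ty":0.032,"tz":0.012,"rx":0,"ry":-0.495,"rz":0,"claw":0.2},{"tx":-0.011,"ty":0.04,"tz":0.0144,"rx":0,"ry":-0.6085,"rz":0,"claw":0.2}]'

```text
t: 22.65
ee_pos: [469.9, -424.1, 239.9]
eef_rot: [0.674, 0.215, -0.215, -0.674]
ft_force: [1.4, 0.2, 0.5]
finger_gap: 73.3
```

>>> step_arm --increments '[{"tx":0,"ty":0.008,"tz":0.004,"rx":0,"ry":-0.12,"rz":0,"claw":0.2},{"tx":0,"ty":0.016,"tz":0.008,"rx":0,"ry":-0.245,"rz":0,"claw":0.2},{"tx":-0.001,"ty":0.024,"tz":0.011,"rx":0,"ry":-0.37,"rz":0,"claw":0.2},{"tx":-0.001,"ty":0.032,"tz":0.015,"rx":0,"ry":-0.495,"rz":0,"claw":0.2},{"tx":-0.0018,"ty":0.04,"tz":0.0184,"rx":0,"ry":-0.611,"rz":0,"claw":0.2}]'

```text
t: 23.07
ee_pos: [458.0, -410.0, 199.9]
eef_rot: [0.578, 0.408, -0.407, -0.578]
ft_force: [0.7, 0.0, 0.2]
finger_gap: 73.5
```

>>> step_arm --increments '[{"tx":0.003,"ty":0.008,"tz":0.004,"rx":0,"ry":-0.12,"rz":0,"claw":0.2},{"tx":0.005,"ty":0.016,"tz":0.008,"rx":0,"ry":-0.245,"rz":0,"claw":0.2},{"tx":0.008,"ty":0.024,"tz":0.012,"rx":0,"ry":-0.37,"rz":0,"claw":0.2},{"tx":0.01,"ty":0.035,"tz":0.016,"rx":0,"ry":-0.496,"rz":0,"claw":0.2},{"tx":0.01,"ty":0.04,"tz":0.016,"rx":0,"ry":-0.496,"rz":0,"claw":0.2}]'

```text
t: 23.48
ee_pos: [445.7, -394.6, 159.2]
eef_rot: [0.46, 0.537, -0.537, -0.461]
ft_force: [-0.0, 0.2, -0.9]
finger_gap: 73.1
```

```bash
python3 - <<'E'
from h import *
bot.read_camera('top');st();snap('wrist','w18.png');G=plan(446.5,-395,31,98.4)
E
```

```text
t 23.53 p [ 445.7 -395.   158.7] yaw 98.31 tilt [0.0016 0.001 ] F [-0.2  0.5 -1.1] gap 72.7 q [-0.83  0.51  1.49  0.    1.15 -2.54]
from [ 446.  -395.6  159.5] yaw 98.13 -> t(m) [ 0.0004  0.1285 -0.0006] r [-0.0006 -0.0047  0.001 ]
```

View pics/w18.png

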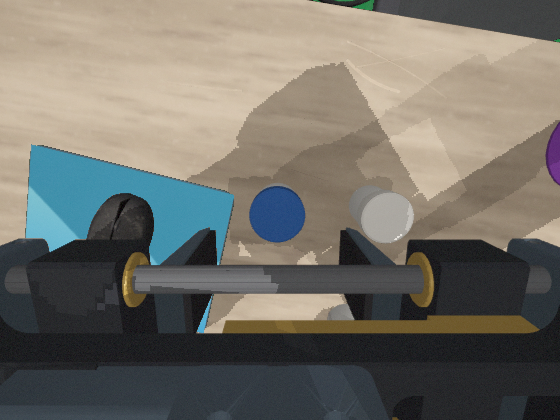

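>>> step_arm --increments '[{"tx":0,"ty":0.04,"tz":0,"rx":0,"ry":-0.0047,"rz":0,"claw":0.2},{"tx":0,"ty":0.08,"tz":0,"rx":0,"ry":-0.0047,"rz":0,"claw":0.2},{"tx":0,"ty":0.115,"tz":0,"rx":0,"ry":-0.0047,"rz":0,"claw":0.2},{"tx":0,"ty":0.1285,"tz":0,"rx":0,"ry":-0.0047,"rz":0,"claw":0.2},{"tx":0,"ty":0.1285,"tz":0,"rx":0,"ry":-0.0047,"rz":0,"claw":0.2}]'

```text
t: 24.0
ee_pos: [445.1, -395.4, 28.6]
eef_rot: [0.461, 0.535, -0.535, -0.464]
ft_force: [-2.1, 1.1, 0.1]
finger_gap: 72.9
```

>>> step_arm --increments '[{"tx":0,"ty":0,"tz":0,"rx":0,"ry":0,"rz":0,"claw":0.3},{"tx":0,"ty":0,"tz":0,"rx":0,"ry":0,"rz":0,"claw":0.6},{"tx":0,"ty":0,"tz":0,"rx":0,"ry":0,"rz":0,"claw":0.6},{"tx":0,"ty":0,"tz":0,"rx":0,"ry":0,"rz":0,"claw":0.6},{"tx":0,"ty":0,"tz":0,"rx":0,"ry":0,"rz":0,"claw":0.6}]' --squeeze 25

```text
t: 24.42
ee_pos: [446.7, -397.4, 32.9]
eef_rot: [-0.462, -0.536, 0.536, 0.46]
ft_force: [1.2, 3.0, 9.4]
finger_gap: 50.7
```

```bash
python3 - <<'E'
from h import *
bot.read_camera('top');bot.read_camera('top');st();snap('wrist','w19.png')
E
```

```text
t 24.52 p [ 446.7 -397.5   32.9] yaw 98.57 tilt [-0.0022 -0.0017] F [1.  2.6 9.9] gap 50.1 q [-0.83  0.68  1.59  0.    0.87 -2.55]
```

View pics/w19.png

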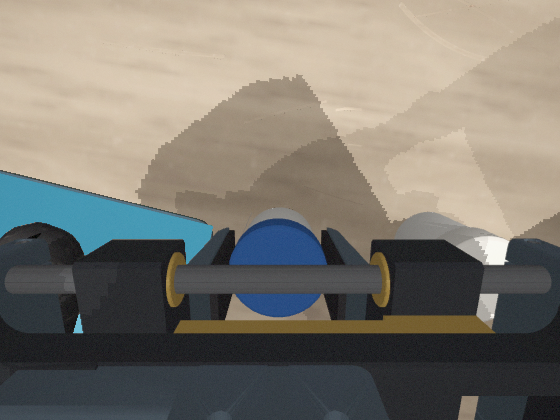

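>>> step_arm --increments '[{"tx":0,"ty":-0.003,"tz":0,"rx":0,"ry":0,"rz":0,"claw":0.6},{"tx":0,"ty":-0.006,"tz":0,"rx":0,"ry":0,"rz":0,"claw":0.6},{"tx":0,"ty":-0.01,"tz":0,"rx":0,"ry":0,"rz":0,"claw":0.6},{"tx":0,"ty":-0.01,"tz":0,"rx":0,"ry":0,"rz":0,"claw":0.6}]'

```text
t: 24.9
ee_pos: [446.2, -397.2, 42.4]
eef_rot: [-0.462, -0.536, 0.536, 0.461]
ft_force: [0.4, -0.1, -0.2]
finger_gap: 51.0
```

```bash
python3 - <<'E'
from h import *
bot.read_camera('top');st();snap('wrist','w20.png');im,_,_=snap('scene','s20.png')
cv2.imwrite('pics/s20c.png',cv2.resize(im[200:360,240:440],None,fx=3.8,fy=3.8,interpolation=cv2.INTER_CUBIC))
E
```

```text
t 24.95 p [ 446.1 -397.1   42. ] yaw 98.59 tilt [-0.0008 -0.0005] F [-0.3 -0.7 -0.4] gap 50.8 q [-0.83  0.66  1.58 -0.    0.89 -2.55]
```

View pics/s20c.png

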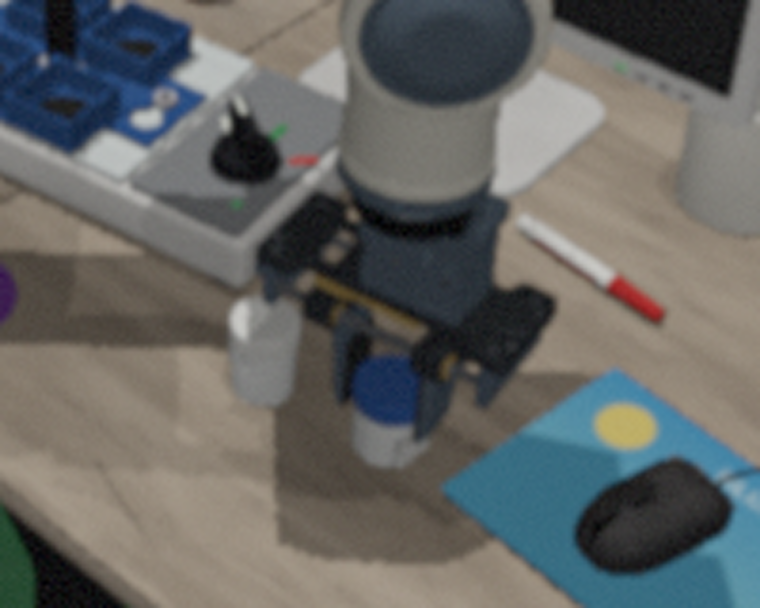

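```bash
python3 - <<'E'
from h import *
im=cv2.imread('pics/w20.png'); hsv=cv2.cvtColor(im,cv2.COLOR_BGR2HSV)
mk=((hsv[...,1]>140)&(hsv[...,0]>105)&(hsv[...,0]<125)).astype(np.uint8); mk[:200]=0
ys,xs=np.nonzero(mk); print(xs.min(),xs.max(),ys.min(),ys.max())
m=bot.camera_model('wrist'); M=np.array(m['T_tool_cam'])
def pt(P):
    q=np.linalg.inv(M)@np.append(P,1); return np.array([m['cx']+m['fx']*q[0]/-q[2],m['cy']-m['fy']*q[1]/-q[2]])
for yy in (-27,-25,-31): print(yy,pt([0,yy,0]),pt([0,yy,26]),pt([0,yy,-26]))
G=plan(446.1,-397.1,215,98.4)
for w in [(490,-230,215,98.4),(540,-80,215,98.4),(574,58.6,215,98.4)]: G=plan(*w,G)
E
```

```text
40 326 219 316
-27 [277.47628221 275.95611163] [277.47502365 227.3832122 ] [277.47744314 320.76071798]
-25 [277.47918864 274.27065495] [277.47806682 226.24872889] [277.48022446 318.61100783]
-31 [277.47024713 279.4558963 ] [277.46869456 229.74266705] [277.4716763  325.21797483]
from [ 445.9 -396.8   41.4] yaw 98.59 -> t(m) [-0.0003 -0.1736 -0.0002] r [ 0.0001  0.0033 -0.0001]
from [ 446.1 -397.1  215. ] yaw 98.4 -> t(m) [ 0.1589  0.     -0.0678] r [0. 0. 0.]
from [ 490. -230.  215.] yaw 98.4 -> t(m) [ 0.1411  0.     -0.0714] r [0. 0. 0.]
from [540. -80. 215.] yaw 98.4 -> t(m) [ 0.1321  0.     -0.0539] r [0. 0. 0.]
```

View pics/w20.png

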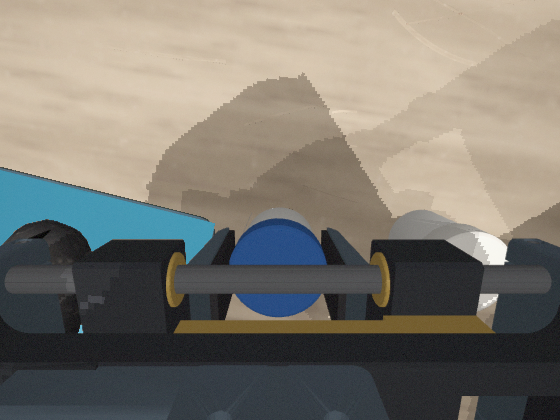

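>>> step_arm --increments '[{"tx":0,"ty":-0.03,"tz":0,"rx":0,"ry":0.003,"rz":0,"claw":0.6},{"tx":0,"ty":-0.07,"tz":0,"rx":0,"ry":0.003,"rz":0,"claw":0.6},{"tx":0,"ty":-0.11,"tz":0,"rx":0,"ry":0.003,"rz":0,"claw":0.6},{"tx":0,"ty":-0.15,"tz":0,"rx":0,"ry":0.003,"rz":0,"claw":0.6},{"tx":0,"ty":-0.174,"tz":0,"rx":0,"ry":0.003,"rz":0,"claw":0.6}]'

```text
t: 25.47
ee_pos: [446.5, -397.4, 219.4]
eef_rot: [-0.463, -0.535, 0.536, 0.461]
ft_force: [-0.1, -0.2, 0.9]
finger_gap: 50.5
```

>>> step_arm --increments '[{"tx":0.03,"ty":0,"tz":-0.013,"rx":0,"ry":0,"rz":0,"claw":0.6},{"tx":0.065,"ty":0,"tz":-0.027,"rx":0,"ry":0,"rz":0,"claw":0.6},{"tx":0.1,"ty":0,"tz":-0.042,"rx":0,"ry":0,"rz":0,"claw":0.6},{"tx":0.13,"ty":0,"tz":-0.056,"rx":0,"ry":0,"rz":0,"claw":0.6},{"tx":0.159,"ty":0,"tz":-0.068,"rx":0,"ry":0,"rz":0,"claw":0.6}]'

```text
t: 25.88
ee_pos: [490.0, -227.7, 215.2]
eef_rot: [0.462, 0.535, -0.535, -0.462]
ft_force: [1.5, 0.3, -0.2]
finger_gap: 50.5
```

>>> step_arm --increments '[{"tx":0.028,"ty":0,"tz":-0.014,"rx":0,"ry":0,"rz":0,"claw":0.6},{"tx":0.056,"ty":0,"tz":-0.028,"rx":0,"ry":0,"rz":0,"claw":0.6},{"tx":0.084,"ty":0,"tz":-0.042,"rx":0,"ry":0,"rz":0,"claw":0.6},{"tx":0.112,"ty":0,"tz":-0.056,"rx":0,"ry":0,"rz":0,"claw":0.6},{"tx":0.141,"ty":0,"tz":-0.071,"rx":0,"ry":0,"rz":0,"claw":0.6}]'

```text
t: 26.3
ee_pos: [539.5, -78.2, 215.2]
eef_rot: [-0.462, -0.535, 0.535, 0.462]
ft_force: [-0.2, -0.4, -1.2]
finger_gap: 50.4
```

```bash
python3 - <<'E'
from h import *
st();snap('wrist','w21.png');plan(575.5,58.4,215,98.4)
E
```

```text
t 26.3 p [539.5 -78.2 215.2] yaw 98.41 tilt [0.0001 0.0004] F [-0.2 -0.4 -1.2] gap 50.4 q [-0.25  0.38  1.54 -0.    1.22 -1.97]
from [540.9 -73.5 215.2] yaw 98.51 -> t(m) [ 0.1253  0.0005 -0.0538] r [0.0007 0.0019 0.002 ]
```

View pics/w21.png

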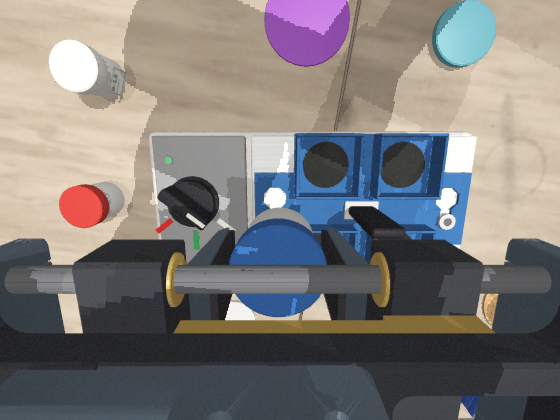

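>>> step_arm --increments '[{"tx":0.028,"ty":0,"tz":-0.012,"rx":0,"ry":0,"rz":0,"claw":0.6},{"tx":0.06,"ty":0,"tz":-0.026,"rx":0,"ry":0,"rz":0,"claw":0.6},{"tx":0.09,"ty":0,"tz":-0.04,"rx":0,"ry":0,"rz":0,"claw":0.6},{"tx":0.115,"ty":0,"tz":-0.05,"rx":0,"ry":0,"rz":0,"claw":0.6},{"tx":0.125,"ty":0,"tz":-0.054,"rx":0,"ry":0,"rz":0,"claw":0.6}]'

```text
t: 26.77
ee_pos: [574.9, 55.0, 215.0]
eef_rot: [0.461, 0.536, -0.536, -0.462]
ft_force: [-0.8, -0.1, 0.5]
finger_gap: 50.8
```

```bash
python3 - <<'E'
from h import *
for i in range(4): bot.read_camera('top')
st();snap('wrist','w22.png');plan(575.5,58.4,100,98.4)
E
```

```text
t 26.97 p [574.2  51.3 215.1] yaw 98.44 tilt [-0.0003  0.0007] F [ 0.2  0.3 -1.4] gap 50.4 q [-0.01  0.42  1.47 -0.    1.25 -1.73]
from [574.2  50.9 215.2] yaw 98.4 -> t(m) [ 0.0073  0.1152 -0.0024] r [-0.0006 -0.0001 -0.0003]
```

View pics/w22.png

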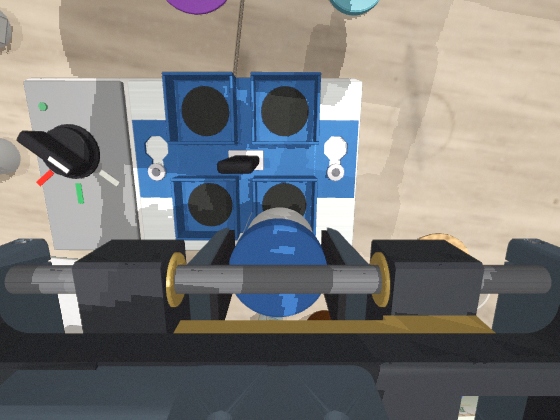

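>>> step_arm --increments '[{"tx":0.0073,"ty":0,"tz":-0.0024,"rx":0,"ry":0,"rz":0,"claw":0.6},{"tx":0.0073,"ty":0.03,"tz":-0.0024,"rx":0,"ry":0,"rz":0,"claw":0.6},{"tx":0.0073,"ty":0.06,"tz":-0.0024,"rx":0,"ry":0,"rz":0,"claw":0.6},{"tx":0.0073,"ty":0.08,"tz":-0.0024,"rx":0,"ry":0,"rz":0,"claw":0.6},{"tx":0.0073,"ty":0.08,"tz":-0.0024,"rx":0,"ry":0,"rz":0,"claw":0.6}]'

```text
t: 27.43
ee_pos: [573.5, 58.9, 131.7]
eef_rot: [-0.461, -0.534, 0.537, 0.464]
ft_force: [-0.3, -0.2, -1.7]
finger_gap: 50.5
```

```bash
python3 - <<'E'
from h import *
for i in range(2): bot.read_camera('top')
st();snap('wrist','w23.png');plan(575.5,58.4,99,98.4)
E
```

```text
t 27.53 p [575.8  59.1 135.6] yaw 98.38 tilt [0.0001 0.0009] F [ 0.5 -0.1  0.6] gap 50.7 q [-0.    0.52  1.55 -0.    1.07 -1.72]
from [576.5  59.1 136.5] yaw 98.38 -> t(m) [-0.0006  0.0375  0.0011] r [ 0.0011 -0.0003 -0.0002]
```

View pics/w23.png

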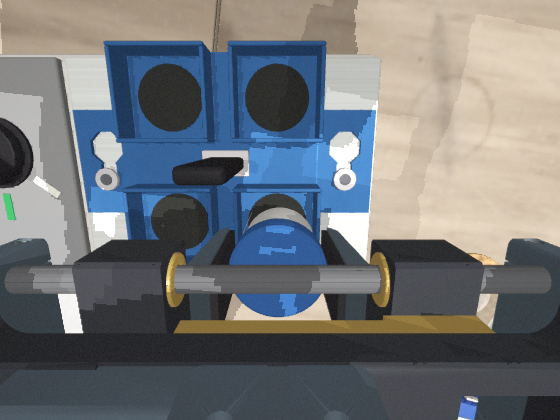

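Jar centred on the pocket columns. Lower.

>>> step_arm --increments '[{"tx":-0.0006,"ty":0.012,"tz":0.001,"rx":0,"ry":0,"rz":0,"claw":0.6},{"tx":-0.0006,"ty":0.024,"tz":0.001,"rx":0,"ry":0,"rz":0,"claw":0.6},{"tx":-0.0006,"ty":0.032,"tz":0.001,"rx":0,"ry":0,"rz":0,"claw":0.6},{"tx":-0.0006,"ty":0.0355,"tz":0.001,"rx":0,"ry":0,"rz":0,"claw":0.6},{"tx":-0.0006,"ty":0.036,"tz":0.001,"rx":0,"ry":0,"rz":0,"claw":0.6}]'

```text
t: 28.0
ee_pos: [575.2, 58.7, 99.6]
eef_rot: [0.462, 0.535, -0.535, -0.462]
ft_force: [0.1, 0.0, -1.9]
finger_gap: 50.3
```

```bash
python3 - <<'E'
from h import *
for i in range(2): bot.read_camera('top')
st()
E
```

```text
t 28.1 p [575.4  58.7 100. ] yaw 98.42 tilt [-0.0002 -0.0009] F [ 0.6  0.4 -0.5] gap 50.5 q [-0.    0.56  1.59 -0.    0.99 -1.72]
```

>>> step_arm --increments '[{"tx":0,"ty":0.0015,"tz":0,"rx":0,"ry":0,"rz":0,"claw":0.6},{"tx":0,"ty":0.0028,"tz":0,"rx":0,"ry":0,"rz":0,"claw":0.6},{"tx":0,"ty":0.0028,"tz":0,"rx":0,"ry":0,"rz":0,"claw":0.6},{"tx":0,"ty":0.0028,"tz":0,"rx":0,"ry":0,"rz":0,"claw":0.6}]'

```text
t: 28.43
ee_pos: [575.4, 58.8, 97.0]
eef_rot: [0.462, 0.536, -0.535, -0.462]
ft_force: [1.2, 1.2, 5.0]
finger_gap: 50.3
```

>>> step_arm --increments '[{"tx":0,"ty":-0.0003,"tz":0,"rx":0,"ry":0,"rz":0,"claw":0.4},{"tx":0,"ty":-0.0003,"tz":0,"rx":0,"ry":0,"rz":0,"claw":0.3},{"tx":0,"ty":-0.0003,"tz":0,"rx":0,"ry":0,"rz":0,"claw":0.25},{"tx":0,"ty":-0.0003,"tz":0,"rx":0,"ry":0,"rz":0,"claw":0.25},{"tx":0,"ty":-0.02,"tz":0,"rx":0,"ry":0,"rz":0,"claw":0.25}]'

```text
t: 28.85
ee_pos: [573.0, 58.7, 113.9]
eef_rot: [-0.461, -0.534, 0.537, 0.463]
ft_force: [-0.9, -0.9, -0.8]
finger_gap: 68.3
```

>>> step_arm --increments '[{"tx":0,"ty":-0.03,"tz":0,"rx":0,"ry":0,"rz":0,"claw":0.25},{"tx":0,"ty":-0.07,"tz":0,"rx":0,"ry":0,"rz":0,"claw":0.25},{"tx":0,"ty":-0.11,"tz":0,"rx":0,"ry":0,"rz":0,"claw":0.2},{"tx":-0.03,"ty":-0.13,"tz":0,"rx":0,"ry":0,"rz":0,"claw":0.2},{"tx":-0.06,"ty":-0.13,"tz":0,"rx":0,"ry":0,"rz":0,"claw":0.2}]'

```text
t: 29.27
ee_pos: [585.9, -0.5, 251.8]
eef_rot: [0.463, 0.538, -0.534, -0.459]
ft_force: [0.8, -0.4, 0.1]
finger_gap: 73.1
```

```bash
python3 - <<'E'
from h import *
st();snap('wrist','w24.png');im,_,_=snap('scene','s24.png')
cv2.imwrite('pics/s24c.png',cv2.resize(im[150:350,180:400],None,fx=3.6,fy=3,interpolation=cv2.INTER_CUBIC))
# white via waypoints, jaw along ~ same
G=plan(520,-110,230,98.4);G=plan(470,-250,230,98.4,G);G=plan(431.5,-296,150,98.4,G)
E
```

```text
t 29.27 p [ 5.859e+02 -5.000e-01  2.518e+02] yaw 98.57 tilt [-0.0018 -0.0076] F [ 0.8 -0.4  0.1] gap 73.1 q [-0.1   0.4   1.4   0.    1.33 -1.82]
from [584.8  -3.9 247.7] yaw 98.29 -> t(m) [-0.0956  0.0177  0.0794] r [ 0.0025 -0.0019 -0.0017]
from [ 520. -110.  230.] yaw 98.4 -> t(m) [-0.1312  0.      0.0699] r [0. 0. 0.]
from [ 470. -250.  230.] yaw 98.4 -> t(m) [-0.0399  0.08    0.0448] r [0. 0. 0.]
```

View pics/s24c.png

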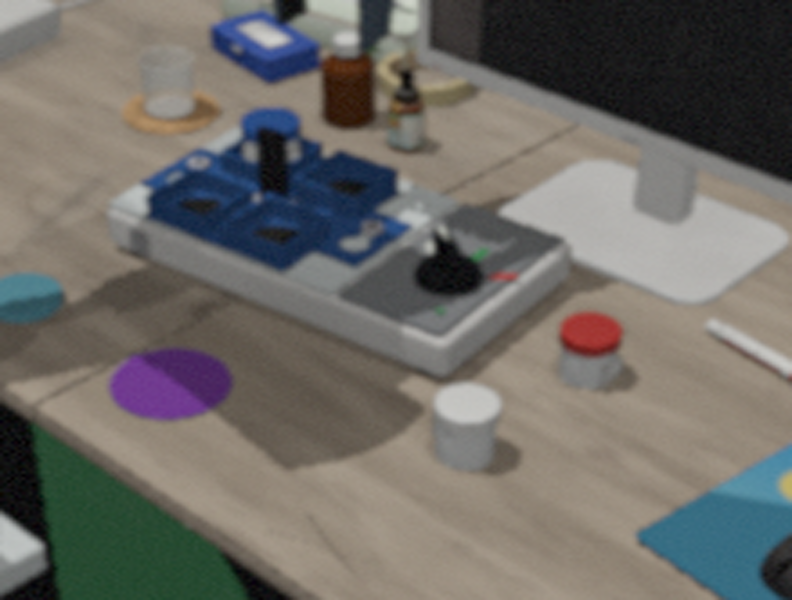

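>>> step_arm --increments '[{"tx":-0.02,"ty":0.004,"tz":0.016,"rx":0,"ry":0,"rz":0,"claw":0.2},{"tx":-0.04,"ty":0.008,"tz":0.032,"rx":0,"ry":0,"rz":0,"claw":0.2},{"tx":-0.06,"ty":0.012,"tz":0.05,"rx":0,"ry":0,"rz":0,"claw":0.2},{"tx":-0.08,"ty":0.016,"tz":0.066,"rx":0,"ry":0,"rz":0,"claw":0.2},{"tx":-0.096,"ty":0.018,"tz":0.079,"rx":0,"ry":0,"rz":0,"claw":0.2}]'

```text
t: 29.78
ee_pos: [518.2, -107.9, 227.7]
eef_rot: [-0.462, -0.535, 0.536, 0.462]
ft_force: [1.0, -0.1, -0.1]
finger_gap: 73.1
```

>>> step_arm --increments '[{"tx":-0.03,"ty":0,"tz":0.016,"rx":0,"ry":0,"rz":0,"claw":0.2},{"tx":-0.06,"ty":0,"tz":0.032,"rx":0,"ry":0,"rz":0,"claw":0.2},{"tx":-0.09,"ty":0,"tz":0.048,"rx":0,"ry":0,"rz":0,"claw":0.2},{"tx":-0.12,"ty":0,"tz":0.064,"rx":0,"ry":0,"rz":0,"claw":0.2},{"tx":-0.131,"ty":0,"tz":0.07,"rx":0,"ry":0,"rz":0,"claw":0.2}]'

```text
t: 30.2
ee_pos: [468.2, -250.0, 228.2]
eef_rot: [-0.462, -0.535, 0.535, 0.463]
ft_force: [-0.2, 0.3, -0.3]
finger_gap: 72.8
```

```bash
python3 - <<'E'
from h import *
for i in range(4): bot.read_camera('top')
st();im,d,m=snap('wrist','w25.png'); P=cloud(m,d); z=P[...,2]
mk=((z>56)&(z<72)&(abs(P[...,0]-431)<45)&(abs(P[...,1]+296)<45)); q=P[mk]; print(len(q),q.mean(0),(q.max(0)+q.min(0))/2,np.ptp(q,axis=0),np.median(q[:,2]))
ys,xs=np.nonzero(mk); print(xs.min(),xs.max(),ys.min(),ys.max())
plan(431.5,-296,150,98.4)
E
```

```text
t 30.4 p [ 469.6 -246.2  228.2] yaw 98.39 tilt [0.0009 0.0003] F [-0.4 -0.5 -0.1] gap 72.8 q [-0.6   0.35  1.56  0.    1.24 -2.31]
1528 [ 432.25687637 -295.95385433   63.93852274] [ 432.71648707 -296.0434848    61.20288629] [47.49063328 47.30181944 10.27997526] 64.02671171494
216 259 140 183
from [ 469.8 -245.8  228.3] yaw 98.45 -> t(m) [-0.0441  0.0783  0.0453] r [-0.0002  0.0008  0.0007]
```

View pics/w25.png

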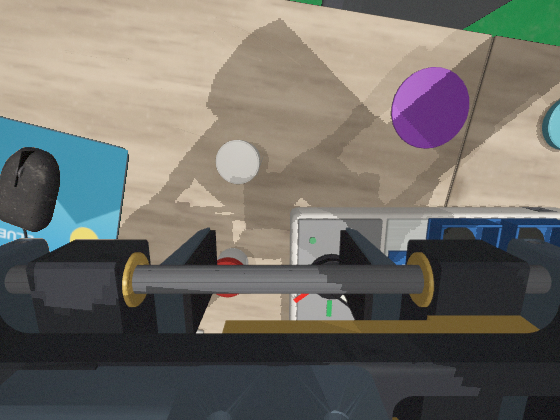

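>>> step_arm --increments '[{"tx":-0.02,"ty":0.015,"tz":0.02,"rx":0,"ry":0,"rz":0,"claw":0.2},{"tx":-0.04,"ty":0.04,"tz":0.04,"rx":0,"ry":0,"rz":0,"claw":0.2},{"tx":-0.0445,"ty":0.07,"tz":0.0447,"rx":0,"ry":0,"rz":0,"claw":0.2},{"tx":-0.0445,"ty":0.0783,"tz":0.0447,"rx":0,"ry":0,"rz":0,"claw":0.2},{"tx":-0.0445,"ty":0.0783,"tz":0.0447,"rx":0,"ry":0,"rz":0,"claw":0.2}]'

```text
t: 30.87
ee_pos: [431.3, -295.6, 148.5]
eef_rot: [0.46, 0.536, -0.535, -0.463]
ft_force: [-0.1, 0.4, -0.1]
finger_gap: 72.9
```

```bash
python3 - <<'E'
from h import *
for i in range(3): bot.read_camera('top')
st();im,d,m=snap('wrist','w26.png'); P=cloud(m,d); z=P[...,2]
mk=((z>56)&(z<72)&(abs(P[...,0]-431)<45)&(abs(P[...,1]+296)<45)); q=P[mk]; print(len(q),(q.max(0)+q.min(0))/2,np.ptp(q,axis=0))
plan(432,-296.2,36,98.4)
E
```

```text
t 31.02 p [ 433.2 -296.9  151.5] yaw 98.51 tilt [-0.0009 -0.0011] F [ 0.3 -0.7  0.6] gap 72.8 q [-0.71  0.43  1.67  0.    1.04 -2.43]
2270 [ 432.47733797 -296.29329498   61.34610616] [47.56213875 47.48752489 10.65321573]
from [ 433.2 -297.2  151.7] yaw 98.51 -> t(m) [0.0013 0.1157 0.0012] r [ 0.0015  0.0019 -0.0015]
```

View pics/w26.png

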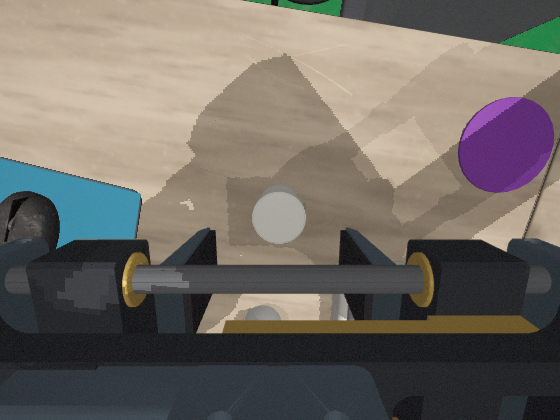

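>>> step_arm --increments '[{"tx":0.001,"ty":0.035,"tz":0.001,"rx":0,"ry":0,"rz":0,"claw":0.2},{"tx":0.001,"ty":0.07,"tz":0.001,"rx":0,"ry":0,"rz":0,"claw":0.2},{"tx":0.001,"ty":0.095,"tz":0.001,"rx":0,"ry":0,"rz":0,"claw":0.2},{"tx":0.001,"ty":0.11,"tz":0.001,"rx":0,"ry":0,"rz":0,"claw":0.2},{"tx":0.001,"ty":0.1155,"tz":0.001,"rx":0,"ry":0,"rz":0,"claw":0.2}]'

```text
t: 31.48
ee_pos: [431.0, -296.0, 33.7]
eef_rot: [0.461, 0.536, -0.536, -0.462]
ft_force: [0.1, 0.4, -0.6]
finger_gap: 73.1
```

>>> step_arm --increments '[{"tx":0,"ty":0,"tz":0,"rx":0,"ry":0,"rz":0,"claw":0.2},{"tx":0,"ty":0,"tz":0,"rx":0,"ry":0,"rz":0,"claw":0.3},{"tx":0,"ty":0,"tz":0,"rx":0,"ry":0,"rz":0,"claw":0.6},{"tx":0,"ty":0,"tz":0,"rx":0,"ry":0,"rz":0,"claw":0.6},{"tx":0,"ty":0,"tz":0,"rx":0,"ry":0,"rz":0,"claw":0.6}]'

```text
t: 31.9
ee_pos: [431.2, -297.1, 35.7]
eef_rot: [-0.463, -0.535, 0.535, 0.461]
ft_force: [-0.0, 0.3, -0.0]
finger_gap: 49.2
```

>>> step_arm --increments '[{"tx":0,"ty":0,"tz":0,"rx":0,"ry":0,"rz":0,"claw":0.6},{"tx":0,"ty":0,"tz":0,"rx":0,"ry":0,"rz":0,"claw":0.6},{"tx":0,"ty":0,"tz":0,"rx":0,"ry":0,"rz":0,"claw":0.6}]'

```text
t: 32.15
ee_pos: [431.2, -296.9, 35.5]
eef_rot: [0.462, 0.535, -0.535, -0.462]
ft_force: [0.1, 2.4, 9.1]
finger_gap: 46.2
```

```bash
python3 - <<'E'
from h import *
st();im,d,m=snap('wrist','w27.png')
G=plan(432.3,-296.4,215,98.4)
for w in [(450,-180,225,98.4),(468,-60,225,98.4),(480,44.5,225,98.4)]: G=plan(*w,G)
E
```

```text
t 32.15 p [ 431.2 -296.9   35.5] yaw 98.42 tilt [-0.0009 -0.001 ] F [0.1 2.4 9.1] gap 46.2 q [-0.72  0.6   1.77  0.    0.76 -2.44]
from [ 431.2 -297.    35.5] yaw 98.42 -> t(m) [ 0.0002 -0.1795 -0.0014] r [ 0.0009  0.0003 -0.0009]
from [ 432.3 -296.4  215. ] yaw 98.4 -> t(m) [ 0.1126 -0.01   -0.0345] r [0. 0. 0.]
from [ 450. -180.  225.] yaw 98.4 -> t(m) [ 0.1161  0.     -0.0353] r [0. 0. 0.]
from [468. -60. 225.] yaw 98.4 -> t(m) [ 0.1016  0.     -0.0271] r [0. 0. 0.]
```

View pics/w27.png

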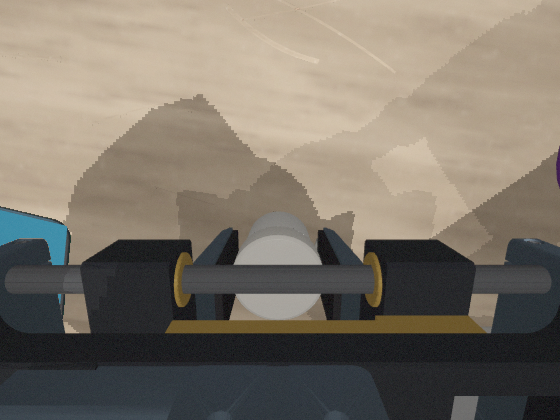

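>>> step_arm --increments '[{"tx":0,"ty":-0.02,"tz":0,"rx":0,"ry":0,"rz":0,"claw":0.6},{"tx":0,"ty":-0.06,"tz":0,"rx":0,"ry":0,"rz":0,"claw":0.6},{"tx":0,"ty":-0.1,"tz":0,"rx":0,"ry":0,"rz":0,"claw":0.6},{"tx":0,"ty":-0.14,"tz":0,"rx":0,"ry":0,"rz":0,"claw":0.6},{"tx":0,"ty":-0.18,"tz":0,"rx":0,"ry":0,"rz":0,"claw":0.6}]'

```text
t: 32.62
ee_pos: [430.3, -296.4, 217.0]
eef_rot: [0.462, 0.535, -0.535, -0.462]
ft_force: [1.2, -1.1, -1.4]
finger_gap: 46.7
```

>>> step_arm --increments '[{"tx":0.022,"ty":-0.005,"tz":-0.006,"rx":0,"ry":0,"rz":0,"claw":0.6},{"tx":0.045,"ty":-0.01,"tz":-0.013,"rx":0,"ry":0,"rz":0,"claw":0.6},{"tx":0.067,"ty":-0.01,"tz":-0.02,"rx":0,"ry":0,"rz":0,"claw":0.6},{"tx":0.09,"ty":-0.01,"tz":-0.027,"rx":0,"ry":0,"rz":0,"claw":0.6},{"tx":0.113,"ty":-0.01,"tz":-0.0345,"rx":0,"ry":0,"rz":0,"claw":0.6}]'

```text
t: 33.03
ee_pos: [448.2, -178.8, 225.1]
eef_rot: [0.462, 0.535, -0.535, -0.462]
ft_force: [-0.0, -0.5, -0.3]
finger_gap: 46.5
```

>>> step_arm --increments '[{"tx":0.023,"ty":0,"tz":-0.007,"rx":0,"ry":0,"rz":0,"claw":0.6},{"tx":0.046,"ty":0,"tz":-0.014,"rx":0,"ry":0,"rz":0,"claw":0.6},{"tx":0.07,"ty":0,"tz":-0.021,"rx":0,"ry":0,"rz":0,"claw":0.6},{"tx":0.093,"ty":0,"tz":-0.028,"rx":0,"ry":0,"rz":0,"claw":0.6},{"tx":0.116,"ty":0,"tz":-0.0353,"rx":0,"ry":0,"rz":0,"claw":0.6}]'

```text
t: 33.45
ee_pos: [466.1, -58.8, 225.0]
eef_rot: [0.462, 0.535, -0.535, -0.462]
ft_force: [0.6, 0.9, -1.2]
finger_gap: 46.6
```

```bash
python3 - <<'E'
from h import *
st();im,d,m=snap('wrist','w28.png');bot.read_camera('top');bot.read_camera('top');bot.read_camera('top')
plan(479.5,44.5,225,98.4)
E
```

```text
t 33.45 p [466.1 -58.8 225. ] yaw 98.41 tilt [-0.0001 -0.0002] F [ 0.6  0.9 -1.2] gap 46.6 q [-0.25  0.26  1.7  -0.    1.18 -1.97]
from [466.2 -59.6 224.9] yaw 98.51 -> t(m) [ 1.01e-01 -1.00e-04 -2.85e-02] r [ 0.0002  0.0018 -0.0003]
```

View pics/w28.png

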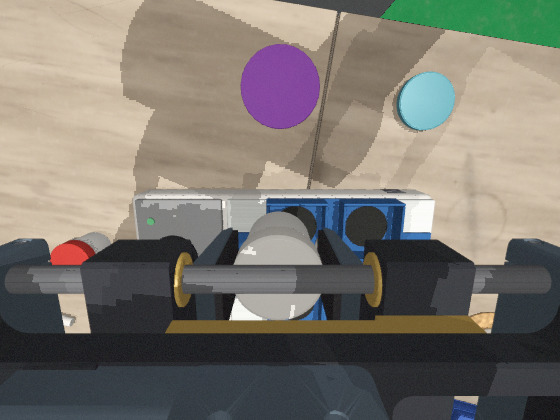

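>>> step_arm --increments '[{"tx":0.025,"ty":0,"tz":-0.007,"rx":0,"ry":0,"rz":0,"claw":0.6},{"tx":0.05,"ty":0,"tz":-0.014,"rx":0,"ry":0,"rz":0,"claw":0.6},{"tx":0.08,"ty":0,"tz":-0.022,"rx":0,"ry":0,"rz":0,"claw":0.6},{"tx":0.096,"ty":0,"tz":-0.027,"rx":0,"ry":0,"rz":0,"claw":0.6},{"tx":0.101,"ty":0,"tz":-0.0285,"rx":0,"ry":0,"rz":0,"claw":0.6}]'

```text
t: 34.07
ee_pos: [479.9, 45.3, 224.8]
eef_rot: [0.462, 0.536, -0.535, -0.462]
ft_force: [-1.1, -0.1, -1.3]
finger_gap: 46.8
```

```bash
python3 - <<'E'
from h import *
for i in range(4): bot.read_camera('top')
st();im,d,m=snap('wrist','w29.png')
plan(479.5,44.5,137,98.4)
E
```

```text
t 34.27 p [479.6  43.  224.7] yaw 98.39 tilt [-0.0004  0.0002] F [-0.2 -0.1 -0.6] gap 46.3 q [-0.03  0.28  1.67 -0.    1.19 -1.75]
from [479.6  42.9 224.7] yaw 98.36 -> t(m) [ 0.0016  0.0877 -0.0001] r [-0.0001 -0.0008 -0.0003]
```

View pics/w29.png

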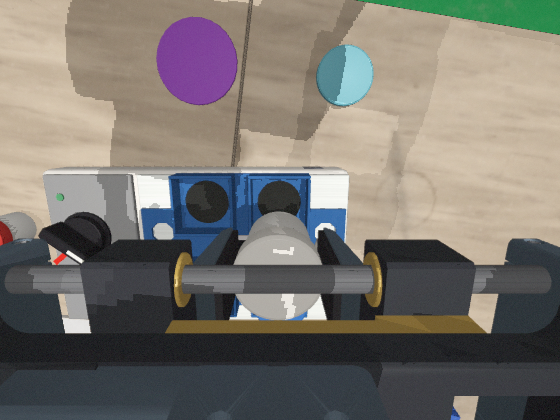

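>>> step_arm --increments '[{"tx":0.0016,"ty":0.02,"tz":0,"rx":0,"ry":0,"rz":0,"claw":0.6},{"tx":0.0016,"ty":0.05,"tz":0,"rx":0,"ry":0,"rz":0,"claw":0.6},{"tx":0.0016,"ty":0.075,"tz":0,"rx":0,"ry":0,"rz":0,"claw":0.6},{"tx":0.0016,"ty":0.086,"tz":0,"rx":0,"ry":0,"rz":0,"claw":0.6},{"tx":0.0016,"ty":0.0877,"tz":0,"rx":0,"ry":0,"rz":0,"claw":0.6}]'

```text
t: 34.73
ee_pos: [478.1, 44.6, 135.0]
eef_rot: [-0.461, -0.534, 0.536, 0.463]
ft_force: [-0.2, 0.1, -1.9]
finger_gap: 46.7
```

```bash
python3 - <<'E'
from h import *
for i in range(3): bot.read_camera('top')
st();im,d,m=snap('wrist','w30.png')
plan(479.5,44.5,102,98.4)
E
```

```text
t 34.88 p [479.9  45.1 137.7] yaw 98.37 tilt [-0.0002 -0.0006] F [ 0.   0.1 -0.6] gap 46.6 q [-0.03  0.4   1.78 -0.    0.96 -1.75]
from [480.1  45.2 138. ] yaw 98.38 -> t(m) [-0.0006  0.036   0.0008] r [ 0.0014 -0.0003 -0.0003]
```

View pics/w30.png

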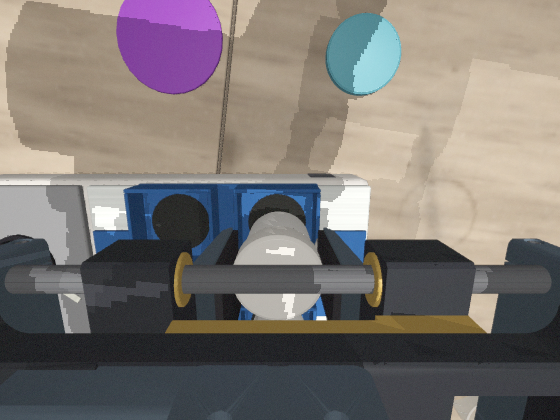

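>>> step_arm --increments '[{"tx":-0.0006,"ty":0.012,"tz":0.0008,"rx":0,"ry":0,"rz":0,"claw":0.6},{"tx":-0.0006,"ty":0.024,"tz":0.0008,"rx":0,"ry":0,"rz":0,"claw":0.6},{"tx":-0.0006,"ty":0.032,"tz":0.0008,"rx":0,"ry":0,"rz":0,"claw":0.6},{"tx":-0.0006,"ty":0.035,"tz":0.0008,"rx":0,"ry":0,"rz":0,"claw":0.6},{"tx":-0.0006,"ty":0.0365,"tz":0.0008,"rx":0,"ry":0,"rz":0,"claw":0.6}]'

```text
t: 35.35
ee_pos: [478.9, 44.9, 100.6]
eef_rot: [0.462, 0.535, -0.535, -0.462]
ft_force: [-0.6, 0.2, 0.1]
finger_gap: 46.5
```

>>> step_arm --increments '[{"tx":0,"ty":0.001,"tz":0,"rx":0,"ry":0,"rz":0,"claw":0.6},{"tx":0,"ty":0.002,"tz":0,"rx":0,"ry":0,"rz":0,"claw":0.6},{"tx":0,"ty":0.002,"tz":0,"rx":0,"ry":0,"rz":0,"claw":0.6},{"tx":0,"ty":0.002,"tz":0,"rx":0,"ry":0,"rz":0,"claw":0.6}]'

```text
t: 35.68
ee_pos: [479.4, 45.1, 99.5]
eef_rot: [0.462, 0.536, -0.535, -0.461]
ft_force: [-1.4, 0.5, 8.9]
finger_gap: 46.5
```

>>> step_arm --increments '[{"tx":0,"ty":-0.0005,"tz":0,"rx":0,"ry":0,"rz":0,"claw":0.45},{"tx":0,"ty":-0.0005,"tz":0,"rx":0,"ry":0,"rz":0,"claw":0.35},{"tx":0,"ty":-0.0005,"tz":0,"rx":0,"ry":0,"rz":0,"claw":0.25},{"tx":0,"ty":-0.0005,"tz":0,"rx":0,"ry":0,"rz":0,"claw":0.25},{"tx":0,"ty":-0.015,"tz":0,"rx":0,"ry":0,"rz":0,"claw":0.25}]'

```text
t: 36.1
ee_pos: [477.6, 45.0, 112.0]
eef_rot: [-0.461, -0.535, 0.536, 0.463]
ft_force: [-1.0, -0.1, 0.6]
finger_gap: 68.2
```

>>> step_arm --increments '[{"tx":0,"ty":-0.03,"tz":0,"rx":0,"ry":0,"rz":0,"claw":0.25},{"tx":0,"ty":-0.07,"tz":0,"rx":0,"ry":0,"rz":0,"claw":0.25},{"tx":0,"ty":-0.11,"tz":0,"rx":0,"ry":0,"rz":0,"claw":0.2},{"tx":-0.03,"ty":-0.13,"tz":0,"rx":0,"ry":0,"rz":0,"claw":0.2},{"tx":-0.06,"ty":-0.13,"tz":-0.01,"rx":0,"ry":0,"rz":0,"claw":0.2}]'

```text
t: 36.52
ee_pos: [498.4, -13.0, 248.3]
eef_rot: [0.463, 0.537, -0.535, -0.459]
ft_force: [1.9, 0.1, 0.8]
finger_gap: 72.7
```

```bash
python3 - <<'E'
from h import *
for i in range(2): bot.read_camera('top')
im,_,_=snap('scene','s31.png'); st()
cv2.imwrite('pics/s31c.png',cv2.resize(im[150:350,180:400],None,fx=3.6,fy=3,interpolation=cv2.INTER_CUBIC))
# red: view pose TCP x +90 beyond jar? just approach from left
G=plan(530,-120,230,98.4);G=plan(590,-230,230,98.4,G)
E
```

```text
t 36.67 p [498.2 -14.4 243.9] yaw 98.3 tilt [-0.0005 -0.0012] F [0.2 0.4 0.1] gap 73.2 q [-0.15  0.28  1.61 -0.    1.25 -1.86]
from [498.2 -14.4 243.9] yaw 98.3 -> t(m) [-0.1091  0.014  -0.0162] r [ 0.0012 -0.0018 -0.0006]
from [ 530. -120.  230.] yaw 98.4 -> t(m) [-0.1176  0.     -0.0433] r [0. 0. 0.]
```

View pics/s31c.png

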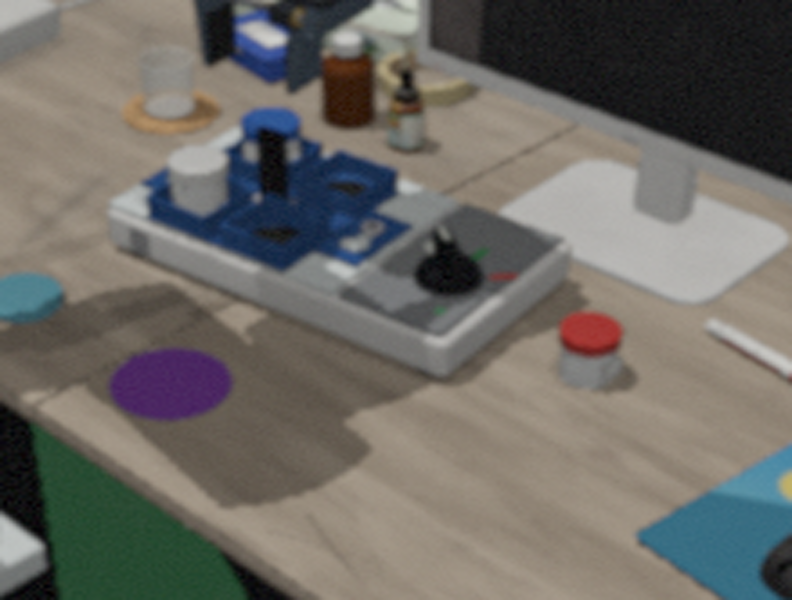

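>>> step_arm --increments '[{"tx":-0.022,"ty":0.003,"tz":-0.003,"rx":0,"ry":0,"rz":0,"claw":0.2},{"tx":-0.045,"ty":0.006,"tz":-0.006,"rx":0,"ry":0,"rz":0,"claw":0.2},{"tx":-0.067,"ty":0.009,"tz":-0.01,"rx":0,"ry":0,"rz":0,"claw":0.2},{"tx":-0.09,"ty":0.012,"tz":-0.013,"rx":0,"ry":0,"rz":0,"claw":0.2},{"tx":-0.109,"ty":0.014,"tz":-0.0162,"rx":0,"ry":0,"rz":0,"claw":0.2}]'

```text
t: 37.08
ee_pos: [529.1, -118.9, 228.7]
eef_rot: [-0.461, -0.535, 0.536, 0.462]
ft_force: [-0.0, 0.4, -1.2]
finger_gap: 73.1
```

>>> step_arm --increments '[{"tx":-0.027,"ty":0,"tz":-0.012,"rx":0,"ry":0,"rz":0,"claw":0.2},{"tx":-0.055,"ty":0,"tz":-0.024,"rx":0,"ry":0,"rz":0,"claw":0.2},{"tx":-0.085,"ty":0,"tz":-0.037,"rx":0,"ry":0,"rz":0,"claw":0.2},{"tx":-0.115,"ty":0,"tz":-0.05,"rx":0,"ry":0,"rz":0,"claw":0.2},{"tx":-0.135,"ty":0,"tz":-0.058,"rx":0,"ry":0,"rz":0,"claw":0.2}]'

```text
t: 37.5
ee_pos: [607.5, -244.9, 228.7]
eef_rot: [-0.462, -0.535, 0.535, 0.462]
ft_force: [0.2, 0.7, 0.2]
finger_gap: 73.2
```

```bash
python3 - <<'E'
from h import *
for i in range(4): bot.read_camera('top')
st();im,d,m=snap('wrist','w32.png'); P=cloud(m,d); z=P[...,2]
mk=((z>50)&(z<66)&(abs(P[...,0]-575)<40)&(abs(P[...,1]+294)<40)); q=P[mk]; print(len(q),q.mean(0),(q.max(0)+q.min(0))/2,np.ptp(q,axis=0),np.median(q[:,2]))
plan(575,-294.5,150,98.4)
E
```

```text
t 37.7 p [ 606.2 -242.8  228.6] yaw 98.41 tilt [0.0013 0.0014] F [ 0.5  0.2 -0.2] gap 73.1 q [-0.47  0.52  1.25  0.    1.37 -2.19]
1463 [ 575.91618601 -293.81235357   57.98723909] [ 576.39159989 -294.06050677   55.55364278] [47.60756441 47.82204974 10.29437005] 58.028270323798154
from [ 606.  -242.3  228.9] yaw 98.44 -> t(m) [-0.0472  0.0789  0.0382] r [-0.0012  0.0007  0.0012]
```

View pics/w32.png

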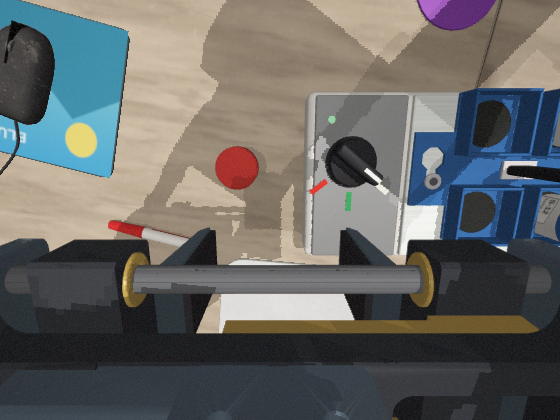

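>>> step_arm --increments '[{"tx":-0.02,"ty":0.015,"tz":0.02,"rx":0,"ry":0,"rz":0,"claw":0.2},{"tx":-0.04,"ty":0.04,"tz":0.035,"rx":0,"ry":0,"rz":0,"claw":0.2},{"tx":-0.047,"ty":0.07,"tz":0.038,"rx":0,"ry":0,"rz":0,"claw":0.2},{"tx":-0.047,"ty":0.079,"tz":0.038,"rx":0,"ry":0,"rz":0,"claw":0.2},{"tx":-0.047,"ty":0.079,"tz":0.038,"rx":0,"ry":0,"rz":0,"claw":0.2}]'

```text
t: 38.17
ee_pos: [574.3, -293.6, 148.4]
eef_rot: [-0.46, -0.535, 0.536, 0.464]
ft_force: [-0.0, -0.1, 0.2]
finger_gap: 73.0
```

```bash
python3 - <<'E'
from h import *
for i in range(3): bot.read_camera('top')
st();im,d,m=snap('wrist','w33.png'); P=cloud(m,d); z=P[...,2]
mk=((z>50)&(z<66)&(abs(P[...,0]-575)<40)&(abs(P[...,1]+294)<40)); q=P[mk]; print(len(q),(q.max(0)+q.min(0))/2,np.ptp(q,axis=0))
plan(575.3,-294.2,31,98.4)
E
```

```text
t 38.32 p [ 576.9 -294.6  152.2] yaw 98.49 tilt [-0.001  -0.0015] F [ 0.1 -0.3  0.3] gap 72.9 q [-0.56  0.58  1.36  0.    1.2  -2.28]
2166 [ 576.06182675 -294.06007169   55.56212198] [47.59304882 47.44533119 10.91821139]
from [ 577.  -294.9  152.4] yaw 98.49 -> t(m) [0.0011 0.1214 0.0019] r [ 0.0019  0.0016 -0.0015]
```

>>> step_arm --increments '[{"tx":0.0008,"ty":0.035,"tz":0.0012,"rx":0,"ry":0,"rz":0,"claw":0.2},{"tx":0.0008,"ty":0.07,"tz":0.0012,"rx":0,"ry":0,"rz":0,"claw":0.2},{"tx":0.0008,"ty":0.1,"tz":0.0012,"rx":0,"ry":0,"rz":0,"claw":0.2},{"tx":0.0008,"ty":0.115,"tz":0.0012,"rx":0,"ry":0,"rz":0,"claw":0.2},{"tx":0.0008,"ty":0.1205,"tz":0.0012,"rx":0,"ry":0,"rz":0,"claw":0.2}]'

```text
t: 38.78
ee_pos: [574.3, -293.8, 28.6]
eef_rot: [-0.461, -0.535, 0.536, 0.462]
ft_force: [-0.7, 0.0, 0.4]
finger_gap: 73.0
```

>>> step_arm --increments '[{"tx":0,"ty":0,"tz":0,"rx":0,"ry":0,"rz":0,"claw":0.2},{"tx":0,"ty":0,"tz":0,"rx":0,"ry":0,"rz":0,"claw":0.3},{"tx":0,"ty":0,"tz":0,"rx":0,"ry":0,"rz":0,"claw":0.6},{"tx":0,"ty":0,"tz":0,"rx":0,"ry":0,"rz":0,"claw":0.6},{"tx":0,"ty":0,"tz":0,"rx":0,"ry":0,"rz":0,"claw":0.6}]'

```text
t: 39.2
ee_pos: [575.1, -295.2, 31.2]
eef_rot: [0.463, 0.535, -0.535, -0.461]
ft_force: [-0.3, 0.8, -0.2]
finger_gap: 49.4
```

>>> step_arm --increments '[{"tx":0,"ty":0,"tz":0,"rx":0,"ry":0,"rz":0,"claw":0.6},{"tx":0,"ty":0,"tz":0,"rx":0,"ry":0,"rz":0,"claw":0.6},{"tx":0,"ty":0,"tz":0,"rx":0,"ry":0,"rz":0,"claw":0.6}]'

```text
t: 39.45
ee_pos: [575.1, -295.1, 31.0]
eef_rot: [0.462, 0.535, -0.535, -0.461]
ft_force: [-0.2, 1.6, 8.3]
finger_gap: 46.5
```

```bash
python3 - <<'E'
from h import *
st();im,d,m=snap('wrist','w34.png')
G=plan(575.3,-294.2,215,98.4)
for w in [(578,-200,225,98.4),(582,-110,225,98.4),(586,-20.5,225,98.4)]: G=plan(*w,G)
E
```

```text
t 39.45 p [ 575.1 -295.1   31. ] yaw 98.42 tilt [-0.0009 -0.0013] F [-0.2  1.6  8.3] gap 46.5 q [-0.57  0.73  1.46  0.    0.95 -2.28]
from [ 575.1 -295.1   31. ] yaw 98.42 -> t(m) [ 0.0007 -0.184  -0.0006] r [ 0.0012  0.0004 -0.001 ]
from [ 575.3 -294.2  215. ] yaw 98.4 -> t(m) [ 0.0928 -0.01   -0.0164] r [0. 0. 0.]
from [ 578. -200.  225.] yaw 98.4 -> t(m) [ 0.0885  0.     -0.0171] r [0. 0. 0.]
from [ 582. -110.  225.] yaw 98.4 -> t(m) [ 0.088  0.    -0.017] r [0. 0. 0.]
```

View pics/w34.png

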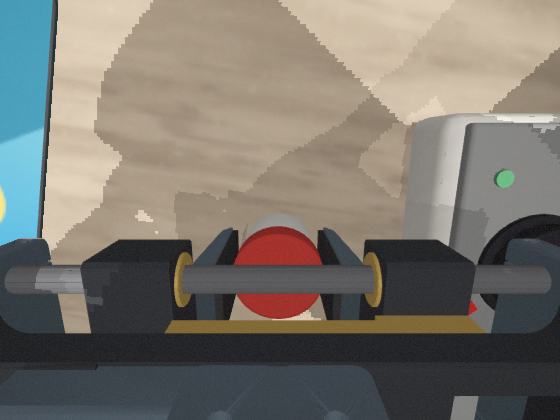

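>>> step_arm --increments '[{"tx":0,"ty":-0.02,"tz":0,"rx":0,"ry":0,"rz":0,"claw":0.6},{"tx":0,"ty":-0.06,"tz":0,"rx":0,"ry":0,"rz":0,"claw":0.6},{"tx":0,"ty":-0.1,"tz":0,"rx":0,"ry":0,"rz":0,"claw":0.6},{"tx":0,"ty":-0.14,"tz":0,"rx":0,"ry":0,"rz":0,"claw":0.6},{"tx":0,"ty":-0.18,"tz":0,"rx":0,"ry":0,"rz":0,"claw":0.6}]'

```text
t: 39.92
ee_pos: [574.2, -294.6, 212.2]
eef_rot: [-0.462, -0.535, 0.535, 0.462]
ft_force: [1.0, 0.2, -1.2]
finger_gap: 46.4
```

>>> step_arm --increments '[{"tx":0.02,"ty":-0.01,"tz":-0.004,"rx":0,"ry":0,"rz":0,"claw":0.6},{"tx":0.05,"ty":-0.013,"tz":-0.009,"rx":0,"ry":0,"rz":0,"claw":0.6},{"tx":0.085,"ty":-0.013,"tz":-0.016,"rx":0,"ry":0,"rz":0,"claw":0.6},{"tx":0.12,"ty":-0.013,"tz":-0.023,"rx":0,"ry":0,"rz":0,"claw":0.6},{"tx":0.15,"ty":-0.013,"tz":-0.028,"rx":0,"ry":0,"rz":0,"claw":0.6}]'

```text
t: 40.33
ee_pos: [580.0, -140.4, 223.5]
eef_rot: [0.462, 0.536, -0.535, -0.462]
ft_force: [0.9, -0.8, -1.2]
finger_gap: 46.2
```

>>> step_arm --increments '[{"tx":0.03,"ty":0,"tz":-0.005,"rx":0,"ry":0,"rz":0,"claw":0.6},{"tx":0.06,"ty":0,"tz":-0.011,"rx":0,"ry":0,"rz":0,"claw":0.6},{"tx":0.09,"ty":0,"tz":-0.017,"rx":0,"ry":0,"rz":0,"claw":0.6},{"tx":0.11,"ty":0,"tz":-0.021,"rx":0,"ry":0,"rz":0,"claw":0.6},{"tx":0.12,"ty":0,"tz":-0.0225,"rx":0,"ry":0,"rz":0,"claw":0.6}]'

```text
t: 40.75
ee_pos: [584.8, -17.8, 223.3]
eef_rot: [0.461, 0.536, -0.536, -0.462]
ft_force: [-1.0, 0.3, -1.1]
finger_gap: 46.3
```

```bash
python3 - <<'E'
from h import *
for i in range(4): bot.read_camera('top')
st();im,d,m=snap('wrist','w35.png')
plan(586,-20.5,130,98.4)
E
```

```text
t 40.95 p [585.  -21.  223.1] yaw 98.43 tilt [-0.0004 -0.    ] F [-0.1 -1.1 -0.7] gap 46.3 q [-0.14  0.43  1.43 -0.    1.28 -1.86]
from [585.  -21.4 223.1] yaw 98.39 -> t(m) [ 0.0007  0.0931 -0.0011] r [ 0.0001 -0.0002 -0.0004]
```

View pics/w35.png

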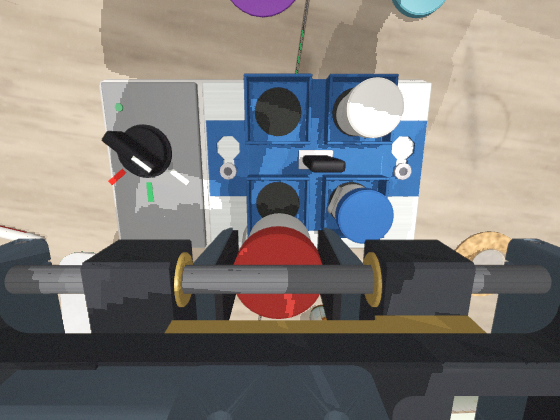

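>>> step_arm --increments '[{"tx":0.0007,"ty":0.02,"tz":-0.001,"rx":0,"ry":0,"rz":0,"claw":0.6},{"tx":0.0007,"ty":0.05,"tz":-0.001,"rx":0,"ry":0,"rz":0,"claw":0.6},{"tx":0.0007,"ty":0.075,"tz":-0.001,"rx":0,"ry":0,"rz":0,"claw":0.6},{"tx":0.0007,"ty":0.088,"tz":-0.001,"rx":0,"ry":0,"rz":0,"claw":0.6},{"tx":0.0007,"ty":0.09,"tz":-0.001,"rx":0,"ry":0,"rz":0,"claw":0.6}]'

```text
t: 41.42
ee_pos: [584.3, -20.6, 130.4]
eef_rot: [-0.461, -0.534, 0.536, 0.464]
ft_force: [-1.3, -0.9, -1.8]
finger_gap: 46.5
```

```bash
python3 - <<'E'
from h import *
for i in range(3): bot.read_camera('top')
st();im,d,m=snap('wrist','w36.png')
plan(586,-20.5,97,98.4)
E
```

```text
t 41.57 p [586.3 -20.3 133.7] yaw 98.37 tilt [-0.0003 -0.0008] F [ 0.4  0.3 -0.3] gap 46.4 q [-0.14  0.53  1.54 -0.    1.08 -1.85]
from [586.6 -20.2 134.2] yaw 98.39 -> t(m) [-0.0002  0.0372  0.0007] r [ 0.0016 -0.0002 -0.0005]
```

View pics/w36.png

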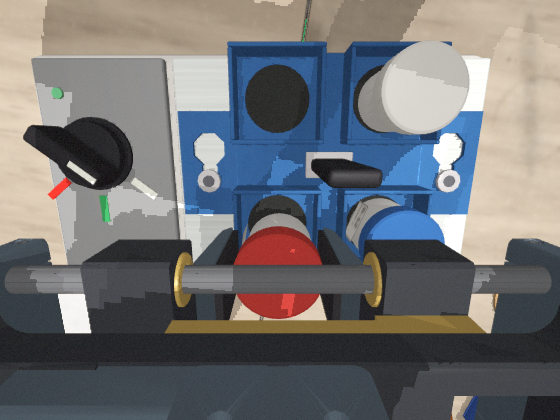

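>>> step_arm --increments '[{"tx":0,"ty":0.012,"tz":0.0005,"rx":0,"ry":0,"rz":0,"claw":0.6},{"tx":0,"ty":0.024,"tz":0.0005,"rx":0,"ry":0,"rz":0,"claw":0.6},{"tx":0,"ty":0.033,"tz":0.0005,"rx":0,"ry":0,"rz":0,"claw":0.6},{"tx":0,"ty":0.036,"tz":0.0005,"rx":0,"ry":0,"rz":0,"claw":0.6},{"tx":0,"ty":0.037,"tz":0.0005,"rx":0,"ry":0,"rz":0,"claw":0.6}]'

```text
t: 42.03
ee_pos: [585.4, -19.7, 96.1]
eef_rot: [-0.462, -0.535, 0.535, 0.462]
ft_force: [0.2, 0.8, -0.9]
finger_gap: 46.4
```

>>> step_arm --increments '[{"tx":0,"ty":0.001,"tz":0,"rx":0,"ry":0,"rz":0,"claw":0.6},{"tx":0,"ty":0.0025,"tz":0,"rx":0,"ry":0,"rz":0,"claw":0.6},{"tx":0,"ty":0.0025,"tz":0,"rx":0,"ry":0,"rz":0,"claw":0.6},{"tx":0,"ty":0.0025,"tz":0,"rx":0,"ry":0,"rz":0,"claw":0.6}]'

```text
t: 42.37
ee_pos: [586.2, -19.5, 94.8]
eef_rot: [0.462, 0.536, -0.535, -0.461]
ft_force: [-1.8, 1.6, 9.1]
finger_gap: 45.9
```

>>> step_arm --increments '[{"tx":0,"ty":-0.0005,"tz":0,"rx":0,"ry":0,"rz":0,"claw":0.45},{"tx":0,"ty":-0.0005,"tz":0,"rx":0,"ry":0,"rz":0,"claw":0.35},{"tx":0,"ty":-0.0005,"tz":0,"rx":0,"ry":0,"rz":0,"claw":0.3},{"tx":0,"ty":-0.0005,"tz":0,"rx":0,"ry":0,"rz":0,"claw":0.3},{"tx":0,"ty":-0.015,"tz":0,"rx":0,"ry":0,"rz":0,"claw":0.3}]'

```text
t: 42.78
ee_pos: [584.0, -19.5, 106.7]
eef_rot: [-0.461, -0.535, 0.536, 0.463]
ft_force: [-1.0, 0.8, 0.6]
finger_gap: 63.9
```

>>> step_arm --increments '[{"tx":0,"ty":-0.03,"tz":0,"rx":0,"ry":0,"rz":0,"claw":0.3},{"tx":0,"ty":-0.07,"tz":0,"rx":0,"ry":0,"rz":0,"claw":0.3},{"tx":0,"ty":-0.11,"tz":0,"rx":0,"ry":0,"rz":0,"claw":0.3},{"tx":-0.02,"ty":-0.14,"tz":0,"rx":0,"ry":0,"rz":0,"claw":0.2},{"tx":-0.05,"ty":-0.16,"tz":0,"rx":0,"ry":0,"rz":0,"claw":0}]'

```text
t: 43.2
ee_pos: [593.3, -67.9, 272.4]
eef_rot: [0.462, 0.537, -0.535, -0.46]
ft_force: [1.3, 0.1, 0.8]
finger_gap: 74.3
```

```bash
python3 - <<'E'
from h import *
for i in range(3): bot.read_camera('top')
st();im,_,_=snap('scene','s37.png'); snap('top','t37.png')
cv2.imwrite('pics/s37c.png',cv2.resize(im[150:350,180:400],None,fx=3.6,fy=3,interpolation=cv2.INTER_CUBIC))
E
```

```text
t 43.35 p [593.6 -70.7 270. ] yaw 98.3 tilt [-0.0014 -0.0029] F [-0.6 -0.4 -0.5] gap 86.1 q [-0.22  0.41  1.34 -0.    1.39 -1.93]
```

View pics/s37c.png

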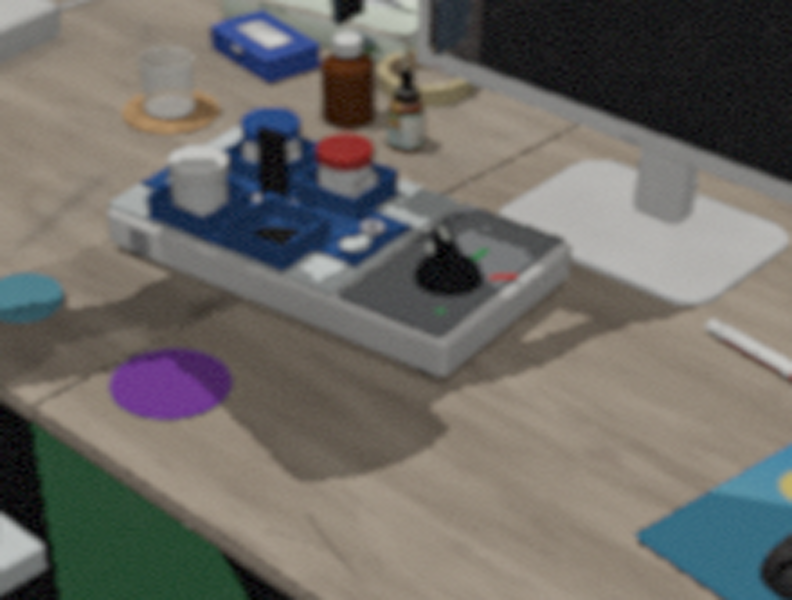

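```bash
python3 - <<'E'
from h import *
im,d,m=snap('top'); P=cloud(m,d)
t=np.array([532.4,12.1]); th=np.radians(8.4); c,s=np.cos(th),np.sin(th); Rm=np.array([[c,-s],[s,c]])
for n,p in [('p1 blue',(48,40)),('p2 red',(48,-40)),('p3 white',(-48,40))]:
    w=Rm@p+t; mk=(np.hypot(P[...,0]-w[0],P[...,1]-w[1])<32)&(P[...,2]>112)&(P[...,2]<140); q=P[mk]
    print(n,len(q),np.round(((q.max(0)+q.min(0))/2)[:2]-w,1),np.round(np.median(q[:,2]),1),np.round(np.percentile(q[:,2],[5,95]),1))
im,d,m=snap('wrist','w38.png');st()
u=[onz(m,0,0,0)]
E
```

```text
p1 blue 212 [-3.   1.3] 120.7 [116.  124.8]
p2 red 44 [-8.8 -4. ] 119.6 [115.3 125.1]
p3 white 55 [ 2. 13.] 127.1 [122.6 130.3]
t 43.55 p [591.9 -68.2 267.3] yaw 98.45 tilt [0.001  0.0021] F [-0.2  0.3 -0.7] gap 91.1 q [-0.22  0.41  1.34  0.    1.39 -1.93]
```

View pics/w38.png

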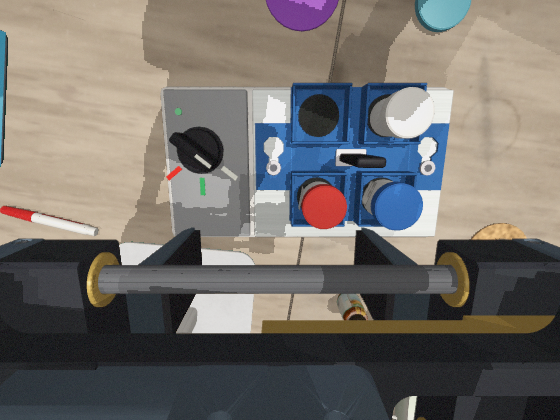

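```bash
python3 - <<'E'
from h import *
im,d,m=snap('wrist'); st(); P=cloud(m,d); 
k=np.array([551.1,-169.1])
mk=(np.hypot(P[...,0]-k[0],P[...,1]-k[1])<36)&(P[...,2]>92)&(P[...,2]<112)&(d>0); q=P[mk][:,:2]; print(len(q),np.median(P[mk][:,2]))
r=cv2.minAreaRect(q.astype(np.float32)); print(r); c=q.mean(0); u,s,v=np.linalg.svd(q-c); print('mean',c,'axis deg',np.degrees(np.arctan2(v[0,1],v[0,0])),np.ptp((q-c)@v.T,axis=0))
mk=(np.hypot(P[...,0]-k[0],P[...,1]-k[1])<36)&(P[...,2]>68)&(P[...,2]<112)&(d>0);q=P[mk]; print('disc',(q.max(0)+q.min(0))/2,np.ptp(q,axis=0))
cv2.imwrite('pics/k.png',cv2.resize(im[100:215,140:270],None,fx=5,fy=5,interpolation=cv2.INTER_CUBIC))
t=np.array([532.4,12.1]); th=np.radians(8.4); c,s=np.cos(th),np.sin(th); Rm=np.array([[c,-s],[s,c]])
for n,p in [('p1 blue',(48,40)),('p2 red',(48,-40)),('p3 white',(-48,40))]:
    w=Rm@p+t; mk=(np.hypot(P[...,0]-w[0],P[...,1]-w[1])<36)&(P[...,2]>116)&(P[...,2]<135); q=P[mk]
    print(n,len(q),np.round(((q.max(0)+q.min(0))/2)[:2]-w,1),np.round(np.median(q[:,2]),1),np.round(np.percentile(q[:,2],[5,95]),1))
plan(551.1,-169.1,170,150)
E
```

```text
t 43.6 p [592.  -68.2 267.4] yaw 98.46 tilt [0.0009 0.002 ] F [ 0.5 -0.2 -0.3] gap 91.1 q [-0.21  0.41  1.34  0.    1.39 -1.93]
657 101.69229986062066
((550.9764404296875, -169.7930450439453), (54.102577209472656, 13.311075210571289), 59.72113800048828)
mean [ 550.36981613 -168.84573488] axis deg 59.7504337592502 [54.1042401  13.31997572]
disc [ 550.92597394 -169.03501695   86.50609109] [49.57651906 49.25536857 36.68478824]
p1 blue 1866 [1.  0.7] 122.0 [120.4 123.2]
p2 red 1556 [1.3 1.6] 122.1 [120.6 123.3]
p3 white 2129 [1.8 0.3] 127.8 [123.1 129.1]
from [592.  -68.2 267.4] yaw 98.46 -> t(m) [-0.0938  0.0974  0.0552] r [-0.0014 -0.8995  0.0017]
```

View pics/k.png

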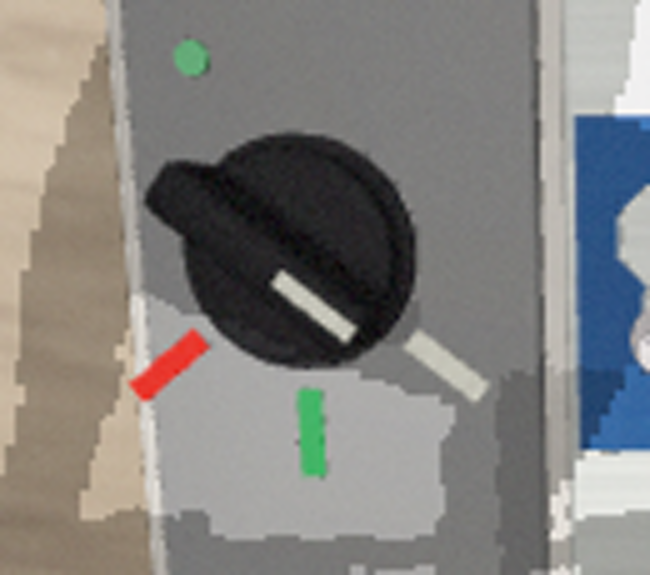

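>>> step_arm --increments '[{"tx":-0.015,"ty":0.01,"tz":0.01,"rx":0,"ry":-0.1,"rz":0,"claw":0},{"tx":-0.035,"ty":0.02,"tz":0.02,"rx":0,"ry":-0.22,"rz":0,"claw":0.1},{"tx":-0.055,"ty":0.03,"tz":0.03,"rx":0,"ry":-0.34,"rz":0,"claw":0.2},{"tx":-0.075,"ty":0.045,"tz":0.043,"rx":0,"ry":-0.46,"rz":0,"claw":0.3},{"tx":-0.094,"ty":0.06,"tz":0.055,"rx":0,"ry":-0.58,"rz":0,"claw":0.3}]'

```text
t: 44.02
ee_pos: [551.4, -170.3, 207.4]
eef_rot: [-0.287, -0.646, 0.646, 0.288]
ft_force: [-0.1, -0.7, 0.3]
finger_gap: 67.2
```

```bash
python3 - <<'E'
from h import *
for i in range(3): bot.read_camera('top')
st();plan(551,-169.4,150,149.73)
E
```

```text
t 44.17 p [ 550.7 -170.3  206.9] yaw 131.58 tilt [0.003  0.0014] F [ 0.5  0.1 -0.3] gap 64.0 q [-0.4   0.43  1.47 -0.    1.24 -2.7 ]
from [ 550.7 -170.3  206.9] yaw 131.58 -> t(m) [ 0.0003  0.0569 -0.0008] r [-0.001  -0.3168  0.0032]
```

>>> step_arm --increments '[{"tx":0.0003,"ty":0,"tz":-0.0008,"rx":-0.001,"ry":-0.08,"rz":0.003,"claw":0.4},{"tx":0.0003,"ty":0.02,"tz":-0.0008,"rx":-0.001,"ry":-0.16,"rz":0.003,"claw":0.5},{"tx":0.0003,"ty":0.04,"tz":-0.0008,"rx":-0.001,"ry":-0.23,"rz":0.003,"claw":0.5},{"tx":0.0003,"ty":0.057,"tz":-0.0008,"rx":-0.001,"ry":-0.269,"rz":0.003,"claw":0.5},{"tx":0.0003,"ty":0.057,"tz":-0.0008,"rx":-0.001,"ry":-0.269,"rz":0.003,"claw":0.5}]'

```text
t: 44.58
ee_pos: [551.3, -167.5, 148.9]
eef_rot: [0.2, 0.678, -0.678, -0.201]
ft_force: [-0.3, 0.0, -0.7]
finger_gap: 46.0
```

```bash
python3 - <<'E'
from h import *
for i in range(3): bot.read_camera('top')
st();snap('wrist','w40.png');plan(551,-169.4,79,147)
E
```

```text
t 44.73 p [ 553.1 -168.8  152.5] yaw 146.95 tilt [-0.0039 -0.0008] F [-0.5 -0.2  0.2] gap 45.8 q [-0.4   0.49  1.54  0.    1.1  -2.96]
from [ 553.3 -169.1  152.7] yaw 146.97 -> t(m) [0.0021 0.0737 0.0016] r [ 0.001  -0.0006 -0.0046]
```

View pics/w40.png

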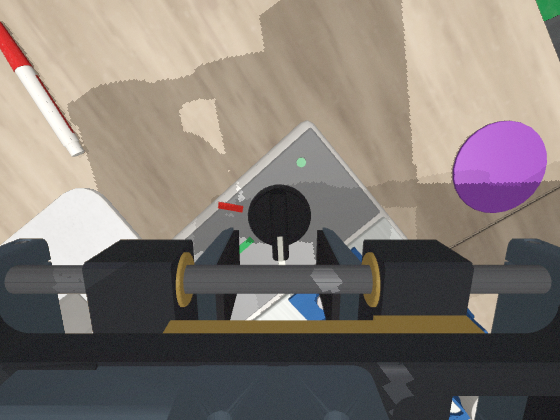

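>>> step_arm --increments '[{"tx":0.002,"ty":0.02,"tz":0.0016,"rx":0.001,"ry":0,"rz":-0.0046,"claw":0.5},{"tx":0.002,"ty":0.045,"tz":0.0016,"rx":0.001,"ry":0,"rz":-0.0046,"claw":0.5},{"tx":0.002,"ty":0.062,"tz":0.0016,"rx":0.001,"ry":0,"rz":-0.0046,"claw":0.5},{"tx":0.002,"ty":0.07,"tz":0.0016,"rx":0.001,"ry":0,"rz":-0.0046,"claw":0.5},{"tx":0.002,"ty":0.0725,"tz":0.0016,"rx":0.001,"ry":0,"rz":-0.0046,"claw":0.5}]'

```text
t: 45.2
ee_pos: [550.1, -169.5, 78.7]
eef_rot: [0.2, 0.678, -0.678, -0.202]
ft_force: [-0.9, 0.8, -0.2]
finger_gap: 45.9
```

```bash
python3 - <<'E'
from h import *
for i in range(3): bot.read_camera('top')
st();snap('wrist','w41.png');plan(551,-169.4,79,147)
E
```

```text
t 45.35 p [ 550.8 -169.9   80.1] yaw 147.04 tilt [0.     0.0002] F [ 0.  -0.2  1. ] gap 45.8 q [-0.4   0.59  1.61 -0.    0.95 -2.97]
from [ 550.9 -170.    80.3] yaw 147.05 -> t(m) [ 0.0002  0.0013 -0.0005] r [-0.0001  0.0009 -0.0004]
```

View pics/w41.png

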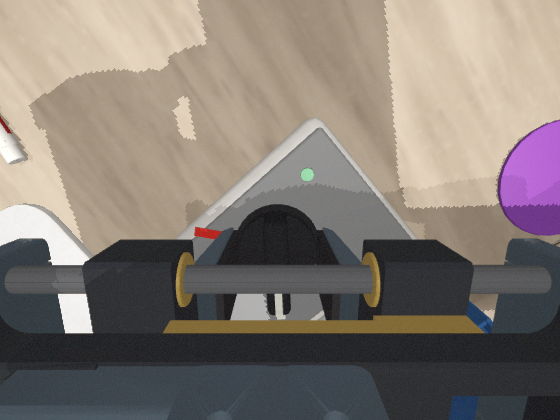

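>>> step_arm --increments '[{"tx":0,"ty":0,"tz":0,"rx":0,"ry":0,"rz":0,"claw":0.8},{"tx":0,"ty":0,"tz":0,"rx":0,"ry":0,"rz":0,"claw":0.95},{"tx":0,"ty":0,"tz":0,"rx":0,"ry":0,"rz":0,"claw":0.95},{"tx":0,"ty":0,"tz":0,"rx":0,"ry":0,"rz":0,"claw":0.95},{"tx":0,"ty":0,"tz":0,"rx":0,"ry":0,"rz":0,"claw":0.95}]' --squeeze 15

```text
t: 45.82
ee_pos: [550.3, -169.8, 79.2]
eef_rot: [-0.2, -0.678, 0.678, 0.201]
ft_force: [4.6, -7.3, 1.7]
finger_gap: 15.0
```

>>> step_arm --increments '[{"tx":0,"ty":0,"tz":0,"rx":0,"ry":0,"rz":0,"claw":0.95},{"tx":0,"ty":0,"tz":0,"rx":0,"ry":0,"rz":0,"claw":0.95},{"tx":0,"ty":0,"tz":0,"rx":0,"ry":0,"rz":0,"claw":0.95},{"tx":0,"ty":0,"tz":0,"rx":0,"ry":0,"rz":0,"claw":0.95}]'

```text
t: 46.15
ee_pos: [551.0, -170.4, 79.3]
eef_rot: [-0.201, -0.678, 0.678, 0.2]
ft_force: [3.0, -4.3, -0.6]
finger_gap: 13.4
```

```bash
python3 - <<'E'
from h import *
st();plan(551,-169.4,80,98.4)
E
```

```text
t 46.15 p [ 551.  -170.4   79.3] yaw 147.06 tilt [-0.0005  0.0004] F [ 3.  -4.3 -0.6] gap 13.4 q [-0.4   0.59  1.61 -0.    0.94 -2.97]
from [ 551.  -170.4   79.3] yaw 147.06 -> t(m) [ 0.0005 -0.0007 -0.0008] r [-2.000e-04  8.494e-01 -7.000e-04]
```

>>> step_arm --increments '[{"tx":0,"ty":0,"tz":0,"rx":0,"ry":0.06,"rz":0,"claw":0.95},{"tx":0,"ty":0,"tz":0,"rx":0,"ry":0.14,"rz":0,"claw":0.95},{"tx":0,"ty":0,"tz":0,"rx":0,"ry":0.23,"rz":0,"claw":0.95},{"tx":0,"ty":0,"tz":0,"rx":0,"ry":0.32,"rz":0,"claw":0.95},{"tx":0,"ty":0,"tz":0,"rx":0,"ry":0.42,"rz":0,"claw":0.95}]'

```text
t: 46.57
ee_pos: [550.7, -170.1, 79.3]
eef_rot: [-0.339, -0.621, 0.621, 0.339]
ft_force: [2.6, -1.6, 1.1]
finger_gap: 13.1
```

```bash
python3 - <<'E'
from h import *
st();plan(551,-169.4,80,98.4)
E
```

```text
t 46.57 p [ 550.7 -170.1   79.3] yaw 122.76 tilt [-0.      0.0003] F [ 2.6 -1.6  1.1] gap 13.1 q [-0.4   0.59  1.61 -0.    0.94 -2.55]
from [ 550.7 -170.1   79.3] yaw 122.76 -> t(m) [ 0.0004 -0.0007 -0.0006] r [-3.000e-04  4.251e-01 -1.000e-04]
```

>>> step_arm --increments '[{"tx":0,"ty":0,"tz":0,"rx":0,"ry":0.1,"rz":0,"claw":0.95},{"tx":0,"ty":0,"tz":0,"rx":0,"ry":0.2,"rz":0,"claw":0.95},{"tx":0,"ty":0,"tz":0,"rx":0,"ry":0.3,"rz":0,"claw":0.95},{"tx":0,"ty":0,"tz":0,"rx":0,"ry":0.38,"rz":0,"claw":0.95},{"tx":0,"ty":0,"tz":0,"rx":0,"ry":0.425,"rz":0,"claw":0.95}]'

```text
t: 46.98
ee_pos: [550.6, -169.7, 79.3]
eef_rot: [-0.462, -0.535, 0.535, 0.462]
ft_force: [2.7, -0.2, 3.0]
finger_gap: 13.0
```

>>> step_arm --increments '[{"tx":0,"ty":0,"tz":0,"rx":0,"ry":0,"rz":0,"claw":0.95},{"tx":0,"ty":0,"tz":0,"rx":0,"ry":0,"rz":0,"claw":0.95},{"tx":0,"ty":0,"tz":0,"rx":0,"ry":0,"rz":0,"claw":0.95},{"tx":0,"ty":0,"tz":0,"rx":0,"ry":0,"rz":0,"claw":0.95},{"tx":0,"ty":0,"tz":0,"rx":0,"ry":0,"rz":0,"claw":0.95}]'

```text
t: 47.4
ee_pos: [550.5, -169.8, 79.3]
eef_rot: [-0.46, -0.536, 0.537, 0.461]
ft_force: [5.0, 1.1, 4.8]
finger_gap: 12.4
```

```bash
python3 - <<'E'
from h import *
st()
E
```

```text
t 47.4 p [ 550.5 -169.8   79.3] yaw 98.7 tilt [0.0003 0.0005] F [5.  1.1 4.8] gap 12.4 q [-0.4   0.59  1.61 -0.    0.94 -2.13]
```

Release and rise, then check.

>>> step_arm --increments '[{"tx":0,"ty":0,"tz":0,"rx":0,"ry":0,"rz":0,"claw":0.7},{"tx":0,"ty":0,"tz":0,"rx":0,"ry":0,"rz":0,"claw":0.5},{"tx":0,"ty":0,"tz":0,"rx":0,"ry":0,"rz":0,"claw":0.5},{"tx":0,"ty":0,"tz":0,"rx":0,"ry":0,"rz":0,"claw":0.5},{"tx":0,"ty":-0.01,"tz":0,"rx":0,"ry":0,"rz":0,"claw":0.5}]'

```text
t: 47.82
ee_pos: [548.9, -169.2, 87.8]
eef_rot: [-0.459, -0.536, 0.537, 0.462]
ft_force: [-0.8, -0.6, -0.6]
finger_gap: 43.2
```

>>> step_arm --increments '[{"tx":0,"ty":-0.04,"tz":0,"rx":0,"ry":0,"rz":0,"claw":0.5},{"tx":0,"ty":-0.08,"tz":0,"rx":0,"ry":0,"rz":0,"claw":0.5},{"tx":0,"ty":-0.12,"tz":0,"rx":0,"ry":0,"rz":0,"claw":0.5},{"tx":0,"ty":-0.16,"tz":-0.02,"rx":0,"ry":0,"rz":0,"claw":0.3},{"tx":0,"ty":-0.18,"tz":-0.05,"rx":0,"ry":0,"rz":0,"claw":0.3}]'

```text
t: 48.23
ee_pos: [599.1, -162.7, 274.8]
eef_rot: [0.462, 0.536, -0.536, -0.46]
ft_force: [2.7, -0.9, 0.6]
finger_gap: 56.5
```

>>> step_arm --increments '[{"tx":0.03,"ty":0,"tz":-0.01,"rx":0,"ry":0,"rz":0,"claw":0.3},{"tx":0.06,"ty":0,"tz":-0.02,"rx":0,"ry":0,"rz":0,"claw":0.3},{"tx":0.08,"ty":0,"tz":-0.03,"rx":0,"ry":0,"rz":0,"claw":0.3},{"tx":0.08,"ty":0,"tz":-0.03,"rx":0,"ry":0,"rz":0,"claw":0.3},{"tx":0.08,"ty":0,"tz":-0.03,"rx":0,"ry":0,"rz":0,"claw":0.3}]'

```text
t: 48.65
ee_pos: [617.4, -77.6, 269.6]
eef_rot: [-0.46, -0.537, 0.537, 0.461]
ft_force: [0.3, 0.5, -0.0]
finger_gap: 64.2
```

```bash
python3 - <<'E'
from carr import *
for i in range(3): bot.read_camera('top')
im,d,m=snap('wrist','w42.png'); st(); P=cloud(m,d); snap('scene','s42.png')
k=np.array([551.1,-169.1])
mk=(np.hypot(P[...,0]-k[0],P[...,1]-k[1])<36)&(P[...,2]>92)&(P[...,2]<112)&(d>0); q=P[mk][:,:2]
print(cv2.minAreaRect(q.astype(np.float32))); c=q.mean(0); u,s,v=np.linalg.svd(q-c); a=np.degrees(np.arctan2(v[0,1],v[0,0])); print('axis',a,'knob rad',np.radians(60-(a%180)))
t=np.array([532.4,12.1]); th=np.radians(8.4); c,s=np.cos(th),np.sin(th); Rm=np.array([[c,-s],[s,c]])
for n,p in [('p1 blue',(48,40)),('p2 red',(48,-40)),('p3 white',(-48,40))]:
    w=Rm@p+t; mk=(np.hypot(P[...,0]-w[0],P[...,1]-w[1])<36)&(P[...,2]>116)&(P[...,2]<135); q=P[mk]
    print(n,len(q),np.round(((q.max(0)+q.min(0))/2)[:2]-w,1),np.round(np.median(q[:,2]),1),np.round(np.percentile(q[:,2],[5,95]),1))
for n,p in [('seatL',(12,93,10)),('seatR',(12,-93,10)),('p4',(-48,-40,4))]:
    w=Rm@p[:2]+t; print(n,proj(m,[w[0],w[1],60+p[2]]))
E
```

```text
t 48.85 p [617.2 -79.5 269.2] yaw 98.6 tilt [0.0005 0.0015] F [ 1.  -0.3 -0.5] gap 63.6 q [-0.22  0.45  1.27 -0.    1.42 -1.94]
((551.177978515625, -169.63803100585938), (53.300968170166016, 13.394344329833984), 8.52727222442627)
axis 8.906529910226169 knob rad 0.8917492793357961
p1 blue 1942 [1.  0.7] 122.0 [120.2 123.2]
p2 red 1623 [1.5 1.7] 122.0 [120.6 123.3]
p3 white 2266 [1.7 0.7] 127.8 [122.3 129.2]
seatL [442.25388178 148.17532893]
seatR [286.03999682 147.56960236]
p4 [332.058737    94.74409102]
```

View pics/w42.png

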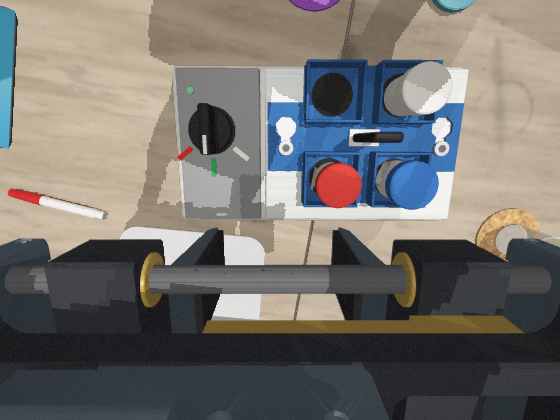

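View pics/s42.png

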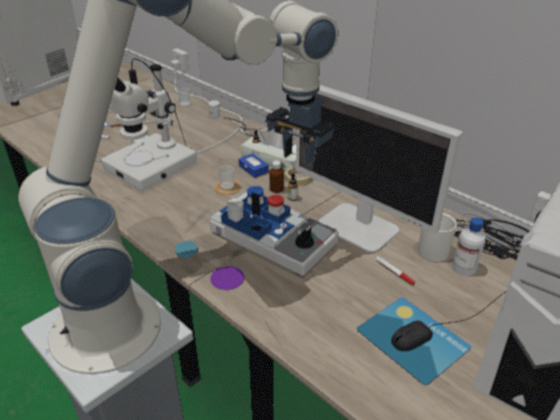

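```bash
python3 - <<'E'
from h import *
st(); print(bot.close_job())
E
```

```text
t 48.9 p [617.2 -79.6 269.1] yaw 98.59 tilt [0.0006 0.0015] F [ 0.7  0.6 -0.4] gap 63.5 q [-0.22  0.45  1.27 -0.    1.42 -1.94]
the job is handed in; nothing more can be done
None
```

The job is done and handed in at 48.9 s; `close_job` gives no verdict, so what follows rests on my own last checks.

**What I did**
- I stood the beaker on the cork mat, leaving the teal and purple look-alike discs alone.
- I lowered the carrier over the studs and slid it home until I felt about 5 N of contact with the stud shanks.
- Three jars were on the table. Blue-lid went into pocket 1, red-lid into pocket 2 and white-lid into pocket 3.
- I then turned the knob clockwise to the green mark.

**Last checks**

| Thing | Result |
|---|---|
| Carrier | Home points within about 1 mm of the studs when measured after locking; both slots still look home in the last picture |
| Jars | Within 2.5 mm of the pocket centres, with lid heights matching jars standing on the pocket floor |
| Knob | About 0.89 rad, pointing at the green mark |
| Beaker | Upright on the cork mat by eye in the last pictures; not measured |
| Robot | Gripper clear of everything |

**What disagreed**
- **Carrier start:** the task said about a quarter turn off. I found it almost a half turn off, so I turned it by about 183°.
- **Cameras:** the top and wrist cameras differed by 2 to 5 mm in x. I went by the wrist camera and contact forces.
- **Top camera's jar reading:** the arm partly hid the jars from above, and it put red and white 10 to 13 mm off centre. The unobstructed wrist view showed them within 2.5 mm.

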